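# Clear the bread display and restock it from a boarded stack

### The job

Hold the scraper and sweep every loose crust off the white display board over its open end into the crumb tray (do not pick the crusts up), then put the scraper back upright on its black rest, lined up with it. Only after that unload the delivery: stand all cartons upright on the white display board, inside its rims and not on one another, and pile the two spacer boards flat on the green mat, one squarely on the other and in line with the mat. Leave the jars, the cup and the loaf where they are.

Things in the scene. Friction and masses are not known exactly. Their poses are not given: they have to be found in the camera images.
- display_top (a point): centre of the top face of the display: a fixed white board on a wooden plinth, 200 mm (x) by 290 mm (y) between its brown rims, its top face 50 mm above the table. Brown rims 8 mm thick and 15 mm high stand along both long sides (x = +-100 mm) and along the end at y = +145 mm; the end at y = -145 mm is open. z up, -y points to the open end. The display stands at any yaw within about 0.2 rad
- display_edge (a point): middle of the open edge of the display board, at the height of its top face (display frame x 0, y -145 mm)
- crumb_tray (a point): centre of the floor of the steel crumb tray fixed against the open end of the display: inside 200 mm (x) by 102 mm (y), floor 5 mm above the table (45 mm below the board), outer walls 8 mm thick, their tops 60 mm above the table. Axes as the display's
- scraper_c (a point): centre, half-way up, of the scraper: a red block 120 (x, its wide face) x 44 (y) x 25 mm high (weighted) with a wooden grip on top 70 (x) x 26 (y) x 45 mm high, 70 mm high in all, underside 35 mm below this point; about 0.16 kg. Swept along its own y with its underside just off the board. z up
- scraper_rest: the scraper's rest: a fixed black rubber pad 150 (x) x 80 (y) x 4 mm flat on the table; origin at the centre of its underside. The scraper lies with its x along the pad's x
- stack_base: fixed blue base plate 230 (x) x 90 (y) x 8 mm under the delivery stack; origin at the centre of its underside. On it, from below: carton1 and carton2 side by side along x (about 62 mm either side of the middle), board_low across them, carton3 and carton4, board_top across them, and on top carton5 or carton6 or both
- pile_mat: fixed green mat 230 (x) x 90 (y) x 4 mm flat on the table where the boards are to be piled; origin at the centre of its underside. Its place and the stack's may be exchanged
- carton1_c (a point): centre of a small cardboard carton of rusks with a coloured band, 60 (x) x 44 (y) x 56 mm high, z up, about 0.13 kg (bottom tier)
- carton2_c (a point): centre of a small cardboard carton of rusks with a coloured band, 60 (x) x 44 (y) x 56 mm high, z up, about 0.13 kg (bottom tier)
- carton3_c (a point): centre of a small cardboard carton of rusks with a coloured band, 60 (x) x 44 (y) x 56 mm high, z up, about 0.13 kg (middle tier)
- carton4_c (a point): centre of a small cardboard carton of rusks with a coloured band, 60 (x) x 44 (y) x 56 mm high, z up, about 0.13 kg (middle tier)
- carton5_c (a point): centre of a small cardboard carton of rusks with a coloured band, 60 (x) x 44 (y) x 56 mm high, z up, about 0.13 kg (top tier; may be absent)
- carton6_c (a point): centre of a small cardboard carton of rusks with a coloured band, 60 (x) x 44 (y) x 56 mm high, z up, about 0.13 kg (top tier; may be absent)
- board_low_c (a point): centre of the lower plywood spacer board, 200 (x) x 60 (y) x 12 mm, about 0.1 kg, z up
- board_top_c (a point): centre of the upper plywood spacer board, same size
- crust1_c (a point): centre of a loose hard bread crust, golden brown, 34 x 24 x 16 mm, 10 g, on the display board at the start; two to four of the four are present
- crust2_c (a point): centre of a loose hard bread crust, golden brown, 34 x 24 x 16 mm, 10 g, on the display board at the start; two to four of the four are present
- crust3_c (a point): centre of a loose hard bread crust, golden brown, 34 x 24 x 16 mm, 10 g, on the display board at the start; two to four of the four are present
- crust4_c (a point): centre of a loose hard bread crust, golden brown, 34 x 24 x 16 mm, 10 g, on the display board at the start; two to four of the four are present
- jam_jar: closed jam jar with a red cap, 60 mm diameter, 85 mm high, a bystander; origin at its underside
- honey_jar: closed amber jar with a brass cap, 56 mm diameter, 75 mm high, a bystander; origin at its underside
- cup: blue ceramic cup, 72 mm diameter, 85 mm high, a bystander; origin at its underside
- loaf: loaf of bread 200 (x) x 66 x 63 mm, a bystander; origin at its underside
There are look-alikes about, which are no part of the job. Leave any turquoise look-alike of the part that bears carton2_c alone.

How it is judged (in metres and radians):
On the way, in this order (a step that is already met when the one before it is completed fails the run):
1. the held scraper is down on the display board (x of scraper_c in the frame of display_top between -0.1 and 0.1 m and y of scraper_c in the frame of display_top between -0.145 and 0.145 m and z of scraper_c in the frame of display_top between 0.025 and 0.045 m and contact force between the fingers and scraper above 1 N), for 0.1 s.
2. all crusts lie in the crumb tray (x of crust1_c in the frame of crumb_tray between -0.105 and 0.105 m and y of crust1_c in the frame of crumb_tray between -0.056 and 0.056 m and z of crust1_c in the frame of crumb_tray between -0.005 and 0.04 m and x of crust2_c in the frame of crumb_tray between -0.105 and 0.105 m and y of crust2_c in the frame of crumb_tray between -0.056 and 0.056 m and z of crust2_c in the frame of crumb_tray between -0.005 and 0.04 m and x of crust3_c in the frame of crumb_tray between -0.105 and 0.105 m and y of crust3_c in the frame of crumb_tray between -0.056 and 0.056 m and z of crust3_c in the frame of crumb_tray between -0.005 and 0.04 m and x of crust4_c in the frame of crumb_tray between -0.105 and 0.105 m and y of crust4_c in the frame of crumb_tray between -0.056 and 0.056 m and z of crust4_c in the frame of crumb_tray between -0.005 and 0.04 m), for 0.2 s.
3. the scraper is back on its rest and let go (horizontal distance between scraper_c and scraper_rest below 0.04 m and height (world z) of scraper_c below 0.048 m and angle between scraper_c's own z axis and vertical below 0.12 rad and angle between the x axis of scraper_c and the x axis of scraper_rest, either way round below 0.35 rad and contact force between the fingers and scraper below 0.1 N), for 0.2 s.
4. a first carton stands on the display board (none before the scraper is back) (((x of carton1_c in the frame of display_top between -0.092 and 0.092 m and y of carton1_c in the frame of display_top between -0.13 and 0.13 m and z of carton1_c in the frame of display_top between 0.02 and 0.038 m and angle between carton1_c's own z axis and vertical below 0.12 rad) or (x of carton2_c in the frame of display_top between -0.092 and 0.092 m and y of carton2_c in the frame of display_top between -0.13 and 0.13 m and z of carton2_c in the frame of display_top between 0.02 and 0.038 m and angle between carton2_c's own z axis and vertical below 0.12 rad) or (x of carton3_c in the frame of display_top between -0.092 and 0.092 m and y of carton3_c in the frame of display_top between -0.13 and 0.13 m and z of carton3_c in the frame of display_top between 0.02 and 0.038 m and angle between carton3_c's own z axis and vertical below 0.12 rad) or (x of carton4_c in the frame of display_top between -0.092 and 0.092 m and y of carton4_c in the frame of display_top between -0.13 and 0.13 m and z of carton4_c in the frame of display_top between 0.02 and 0.038 m and angle between carton4_c's own z axis and vertical below 0.12 rad) or (x of carton5_c in the frame of display_top between -0.092 and 0.092 m and y of carton5_c in the frame of display_top between -0.13 and 0.13 m and z of carton5_c in the frame of display_top between 0.02 and 0.038 m and angle between carton5_c's own z axis and vertical below 0.12 rad) or (x of carton6_c in the frame of display_top between -0.092 and 0.092 m and y of carton6_c in the frame of display_top between -0.13 and 0.13 m and z of carton6_c in the frame of display_top between 0.02 and 0.038 m and angle between carton6_c's own z axis and vertical below 0.12 rad))), for 0.2 s.
At the end, for the whole second after the job is handed in: All cartons upright (0.12 rad) on the display board, centres within 92 mm (x), 130 mm (y) of its centre; both boards flat on the mat, one on the other, within 30 mm and 0.2 rad of it; all crusts in the tray; scraper upright on its rest within 40 mm and 0.35 rad; all at rest (all of step 2 and x of carton1_c in the frame of display_top between -0.092 and 0.092 m and y of carton1_c in the frame of display_top between -0.13 and 0.13 m and z of carton1_c in the frame of display_top between 0.02 and 0.038 m and angle between each of carton1_c, carton2_c, carton3_c, carton4_c, carton5_c, carton6_c, scraper_c's own z axis and vertical below 0.12 rad and x of carton2_c in the frame of display_top between -0.092 and 0.092 m and y of carton2_c in the frame of display_top between -0.13 and 0.13 m and z of carton2_c in the frame of display_top between 0.02 and 0.038 m and x of carton3_c in the frame of display_top between -0.092 and 0.092 m and y of carton3_c in the frame of display_top between -0.13 and 0.13 m and z of carton3_c in the frame of display_top between 0.02 and 0.038 m and x of carton4_c in the frame of display_top between -0.092 and 0.092 m and y of carton4_c in the frame of display_top between -0.13 and 0.13 m and z of carton4_c in the frame of display_top between 0.02 and 0.038 m and x of carton5_c in the frame of display_top between -0.092 and 0.092 m and y of carton5_c in the frame of display_top between -0.13 and 0.13 m and z of carton5_c in the frame of display_top between 0.02 and 0.038 m and x of carton6_c in the frame of display_top between -0.092 and 0.092 m and y of carton6_c in the frame of display_top between -0.13 and 0.13 m and z of carton6_c in the frame of display_top between 0.02 and 0.038 m and horizontal distance between scraper_c and scraper_rest below 0.04 m and height (world z) of scraper_c below 0.048 m and angle between the x axis of scraper_c and the x axis of scraper_rest, either way round below 0.35 rad and horizontal distance between each of board_low_c, board_top_c and pile_mat below 0.03 m and angle between each of board_low_c, board_top_c's own z axis and vertical below 0.06 rad and height (world z) of each of board_low_c, board_top_c below 0.03 m and angle between the x axis of each of board_low_c, board_top_c and the x axis of pile_mat, either way round below 0.2 rad and linear speed of each of carton1, carton2, carton3, carton4, carton5, carton6, board_low, board_top, scraper below 0.02 m/s); the robot touches nothing.
It fails at once if a bystander is moved more than 40 mm (distance of any of jam_jar, honey_jar, cup, loaf from where it was at the start of the episode above 0.04 m).
It fails at once if a crust is picked up (raised more than 60 mm over the board) (z of any of crust1_c, crust2_c, crust3_c, crust4_c in the frame of display_top above 0.06 m).
Of carton5, carton6 only 1 to 2 are there at a start; the rules pass over those that are not, and their reading is None.
Of crust1, crust2, crust3, crust4 only 2 to 4 are there at a start; the rules pass over those that are not, and their reading is None.
At some moment in a run one of scraper, crust1, crust2, crust3, crust4 may be knocked a few centimetres aside while the robot is not near it.
It also fails if it takes over 210 s, if anything falls off the work surface, if the arm or the gripper's body presses on something with over 40 N, if the wrist force passes 120 N, or if a joint passes its speed limit or range.

### The arm

A 6-joint arm with a two-finger parallel gripper is mounted at the origin on the work surface. World frame = base frame: x ahead of the robot, y to its left, z up, the work surface at z = 0. Lengths are in m, angles in degrees, forces in N, time in s.
With the tool pointing down it reaches from about 0.35 to 0.875 m from the base axis. Payload 4.2 kg.
Tool frame: the origin (TCP) lies between the finger pads; the fingertips stand 14 mm ahead of it and the grasp point (between the pads) lies 5 mm behind it; x points along the fingers, y is the direction in which the jaws open and shut, and the axes are right-handed (so a half turn about x gives the same grasp; the last joint's range is limited). The gripper opens to 87 mm and grips with 3 to 60 N. Pads are 19 mm wide; open, the fingers measure 117 mm over their backs; the gripper's body (75 mm by 190 mm) begins 51 mm behind the grasp point.
Start: joints at [87.697, 22.042, 0.453, 0, -68.411, -14.817], TCP at [0.184, 0.597, 0.201] pointing down, gripper open.
Joint ranges: [-179.83, 179.83], [-69.29, 118.12], [-61.27, 80.66], [-181.25, 117.63], [-171.15, -9.14], [-177.46, 177.46]. Speed limits (degrees/s): [159.86, 159.86, 180, 180, 180, 180].

### API

Orientations are given as a 3x3 rotation matrix whose columns are the frame's x, y, z axes.
In Python, from station import r, imaging, job gives the robot as it stands. The module is installed in compiled form; this text tells all that it offers.
- The arm moves only by the tool apply_moves, never from a script. Its arguments are lists of equal length, an entry for each row: "xyz": the shift along the tool's x, y, z in m, a list of three; "twist": the turn about the tool's x in degrees; "claw": the opening, from 0 (shut) to 1 (fully open). A call has 1 to 12 rows; each row shifts and turns the pose as measured when the row begins, along the tool's axes as they then stand; what a row does not reach is not made up. A row lasts 1/10 s, in which the tool goes at most 50 mm and 8.59 degrees, less where a joint would pass 70% of its speed; a pose out of reach is approached as far as the arm can. A call is refused whole if a number of a shift passes 0.05 or a number of a turn 8.59, either way. A call with a gripper value outside its range is refused whole. The fingers move at their own pace and stop on an object; the grip force is fixed at half the most. Time passes only in rows, so rows that do not move let the fingers close. It gives the time, the measured TCP pose, the force and the opening at its end, in the units of the state.
- r.sense(): the state, without advancing time (a new reading comes with each control period).
- imaging.capture(name): name is "scene" or "top" or "wrist"; returns a dict with "pixels" (420x560x3 uint8, red, green, blue), "mtx" (3x3 intrinsics, pixels), "view" (4x4, takes a point from world to camera coordinates). Camera axes: x right, y down, z forward; pixel columns grow to the right and rows downward; lengths in m; the calibration is good to about 2 mm. The wrist camera is an equidistant fisheye: a pixel r from the principal point sees the ray r / f radians off the axis. A picture is of the moment at which its call begins. There is no depth.
- job.finish_job(): hands the job in, once; it reports no verdict.
Trained networks look in a picture, given as the dict that the camera call returned (one of the last four; its "shot" number tells which), for a name from the list of things; names that differ only in an ending like _2 or _b are one class to them, and where a whole thing is asked for, a point or a joint stands for the part that bears it (a point fixed in the world has none). Each returns a list of dicts, best first, with "p" (0 to 1); they miss things now and then, are a little off and sometimes report something else, mostly with a low value. They report only what shows in the picture. A call takes as long as a camera call. They do not tell look-alikes from the thing itself.
- imaging.regions_of(query, picture): "mask" (420x560 bool, what is visible of it) and "centre" ([column, row] in pixels, amid what is visible of it).
The state is a dict: "time_s": time; "joints": joint angles; "joint_velocities": joint speeds; "effort": joint torques, N m; "tcp_pos": TCP position; "ee_rot": TCP orientation; "wrist_force": force on the tool from outside, world axes, zero at the start; "moment": the same for the moment, N m; "gripper_width": opening from 0.0 (shut) to 1.0 (fully open).
Only numpy, scipy, OpenCV 4.12 (cv2) and the standard library are available. Lean on these libraries where they do the work, as an engineer would, in place of code of your own. Each camera call takes 0.05 s, during which the arm holds its last target.

## Working session

There is one attempt and no reset: what is moved stays moved. The work goes in short steps, Python scripts to look and compute and a tool call to move; the robot and the scene stay as the last step left them, time stands still between calls to the robot, and variables do not carry over. Pictures are saved under pics/ and viewed, and the job is handed in when it is done.

Besides the shell and the picture viewer there is one more tool, called after "Emit:" by a JSON object that holds its "name" and its "arguments", one argument or row to a line. apply_moves: Moves the arm, as the interface text tells. Its arguments: {"type":"object","properties":{"xyz":{"type":"array","items":{"type":"array","items":{"type":"number"}}},"twist":{"type":"array","items":{"type":"number"}},"claw":{"type":"array","items":{"type":"number"}}},"required":["xyz","twist","claw"]}

```bash
ls; mkdir -p pics
python3 - <<'E'
from station import r, imaging, job
import cv2,numpy as np
s=r.sense(); print(s)
for n in ["scene","top","wrist"]:
    d=imaging.capture(n); cv2.imwrite(f"pics/a_{n}.png",d["pixels"][:,:,::-1]); print(n,d["mtx"].round(1).tolist(),d["view"].round(4).tolist(),d.keys())
E
```

```text
pics
{'time_s': 0.0, 'joints': array([ 8.76969262e+01,  2.20905895e+01,  3.80359387e-01, -2.90784367e-02,
       -6.84123521e+01, -1.48174326e+01]), 'joint_velocities': array([ 0.08695655,  0.02667361, -0.02223689,  0.01005045,  0.0366079 ,
       -0.04565134]), 'effort': array([-1.81046080e-04, -3.90670323e+01,  1.87407178e+01,  4.21989709e+00,
        1.09584627e-02, -1.94167155e-04]), 'tcp_pos': array([0.183772  , 0.59668941, 0.20026521]), 'ee_rot': array([[-5.57507409e-04, -2.94560709e-01, -9.55632606e-01],
       [-2.11872526e-03, -9.55630262e-01,  2.94561222e-01],
       [-9.99997600e-01,  2.18894300e-03, -9.13222628e-05]]), 'wrist_force': array([-0.53684669, -0.88967099, -0.01626223]), 'moment': array([ 0.00394525, -0.06322718, -0.04553413]), 'gripper_width': 0.9973012116516382}
scene [[399.2, 0.0, 282.8], [0.0, 399.2, 212.6], [0.0, 0.0, 1.0]] [[0.1886, 0.9819, 0.0172, -0.1], [0.5366, -0.0884, -0.8392, -0.189], [-0.8225, 0.1675, -0.5436, 1.5966], [0.0, 0.0, 0.0, 1.0]] dict_keys(['pixels', 'mtx', 'view', 'shot'])
top [[450.7, 0.0, 271.8], [0.0, 450.7, 209.5], [0.0, 0.0, 1.0]] [[-0.0064, -0.9998, -0.019, 0.005], [-0.9961, 0.008, -0.0873, 0.5328], [0.0874, 0.0184, -0.996, 1.4365], [0.0, 0.0, 0.0, 1.0]] dict_keys(['pixels', 'mtx', 'view', 'shot'])
wrist [[325.2, 0.0, 276.0], [0.0, 325.2, 208.8], [0.0, 0.0, 1.0]] [[-0.2953, -0.9554, 0.0021, 0.6247], [-0.9198, 0.2849, 0.2696, -0.0336], [-0.2582, 0.0777, -0.963, 0.3916], [0.0, 0.0, 0.0, 1.0]] dict_keys(['pixels', 'mtx', 'view', 'shot'])
```

View pics/a_scene.png

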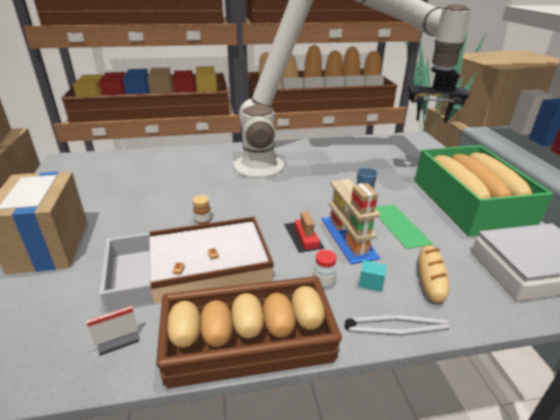

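View pics/a_top.png

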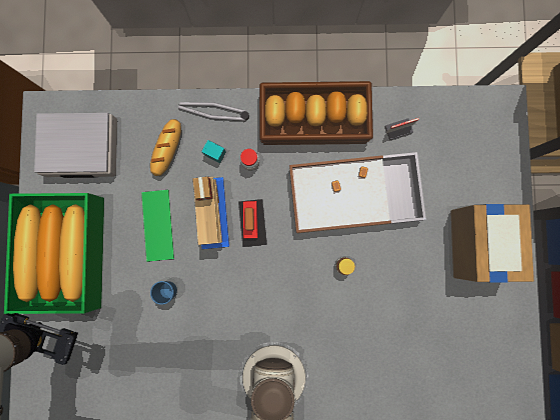

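View pics/a_wrist.png

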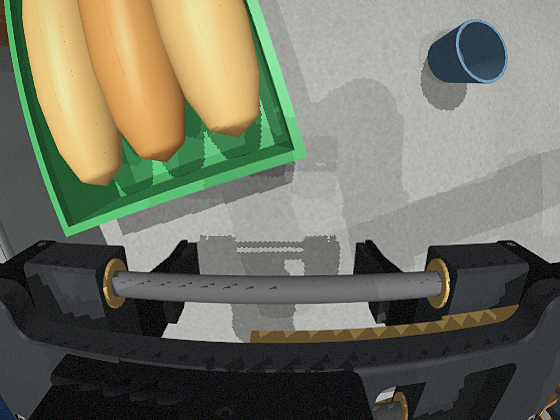

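```bash
cat > h.py <<'E'
from station import r, imaging, job
import cv2,numpy as np
def ray(d,uv,fish=False):
    K,V=d["mtx"],d["view"]
    x=(uv[0]-K[0,2])/K[0,0]; y=(uv[1]-K[1,2])/K[1,1]
    if fish:
        t=np.hypot(x,y); k=np.sin(t)/t if t>1e-9 else 1; c=np.array([x*k,y*k,np.cos(t)])
    else: c=np.array([x,y,1.])
    R=V[:3,:3]; return -R.T@V[:3,3], R.T@c
def bp(d,uv,z,fish=False):
    o,v=ray(d,uv,fish); return o+v*(z-o[2])/v[2]
def pr(d,p,fish=False):
    c=d["view"][:3,:3]@np.array(p)+d["view"][:3,3]; K=d["mtx"]
    if fish:
        rr=np.hypot(c[0],c[1]); t=np.arctan2(rr,c[2]); return np.array([K[0,2]+K[0,0]*t*c[0]/rr,K[1,2]+K[1,1]*t*c[1]/rr])
    return np.array([K[0,0]*c[0]/c[2]+K[0,2],K[1,1]*c[1]/c[2]+K[1,2]])
def crop(d,x0,x1,y0,y1,f,name):
    im=d["pixels"][y0:y1,x0:x1,::-1]; cv2.imwrite(name,cv2.resize(im,None,fx=f,fy=f,interpolation=cv2.INTER_CUBIC))
def rect(d,mask,z):
    c,_=cv2.findContours(mask.astype(np.uint8),cv2.RETR_EXTERNAL,cv2.CHAIN_APPROX_NONE)
    c=max(c,key=cv2.contourArea)[:,0,:]
    P=np.array([bp(d,p,z)[:2] for p in c])*1000
    (cx,cy),(w,h),a=cv2.minAreaRect(P.astype(np.float32))
    if w<h: w,h,a=h,w,a+90
    return (round(cx/1000,4),round(cy/1000,4)),(round(w),round(h)),round(((a+90)%180)-90,1)  # a=dir of long axis
E
python3 - <<'E'
from h import *
d=imaging.capture("top")
for q,z in [("display_top",.05),("scraper_c",.05),("scraper_rest",.004),("stack_base",.008),("pile_mat",.004),("crust1_c",.058),("board_top_c",.196),("carton1_c",.2),("carton5_c",.25),("jam_jar",.085),("honey_jar",.075),("cup",.085),("loaf",.03)]:
    try:
        for o in imaging.regions_of(q,d): print(q,round(o["p"],2),np.round(o["centre"]),bp(d,o["centre"],z)[:2].round(3),o["mask"].sum(),rect(d,o["mask"],z))
    except Exception as e: print(q,e)
crop(d,280,440,140,245,5,"pics/b1.png"); crop(d,135,275,130,270,5,"pics/b2.png")
s=imaging.capture("scene"); crop(s,270,440,150,310,4.5,"pics/b3.png");
E
```

```text
display_top 0.58 [357. 195.] [ 0.574 -0.269] 8719 ((0.5845, -0.2686), (411, 220), -84.6)
scraper_rest 0.97 [259. 227.] [0.477 0.044] 538 ((0.4959, 0.0585), (154, 75), -0.3)
stack_base 0.67 [221. 216.] [0.514 0.168] 580 ((0.5267, 0.1893), (233, 88), 0.1)
pile_mat 0.8 [157. 226.] [0.484 0.381] 1913 ((0.487, 0.379), (230, 93), 5.0)
crust1_c 0.3 [343. 266.] [ 0.351 -0.219] 246 ((0.3513, -0.2234), (56, 50), 88.9)
board_top_c 0.91 [207. 217.] [0.497 0.185] 947 ((0.4932, 0.1884), (143, 61), 5.0)
board_top_c 0.54 [345. 266.] [ 0.355 -0.206] 268 ((0.3578, -0.2042), (51, 48), 88.9)
jam_jar 0.63 [358. 194.] [ 0.574 -0.268] 8687 ((0.5805, -0.2625), (402, 218), -85.1)
jam_jar 0.55 [249. 160.] [0.683 0.07 ] 329 ((0.6855, 0.0707), (67, 57), -0.2)
jam_jar 0.43 [218. 222.] [0.491 0.168] 156 ((0.4997, 0.1676), (138, 12), 5.7)
honey_jar 0.62 [344. 267.] [ 0.348 -0.222] 258 ((0.3528, -0.2213), (54, 53), -64.0)
honey_jar 0.36 [356. 192.] [ 0.582 -0.262] 8874 ((0.5814, -0.2644), (406, 222), -84.5)
cup 0.82 [161. 296.] [0.265 0.341] 495 ((0.2749, 0.3355), (80, 70), -89.3)
loaf 0.91 [163. 145.] [0.748 0.357] 1070 ((0.7403, 0.3498), (198, 68), -21.7)
```

View pics/b1.png

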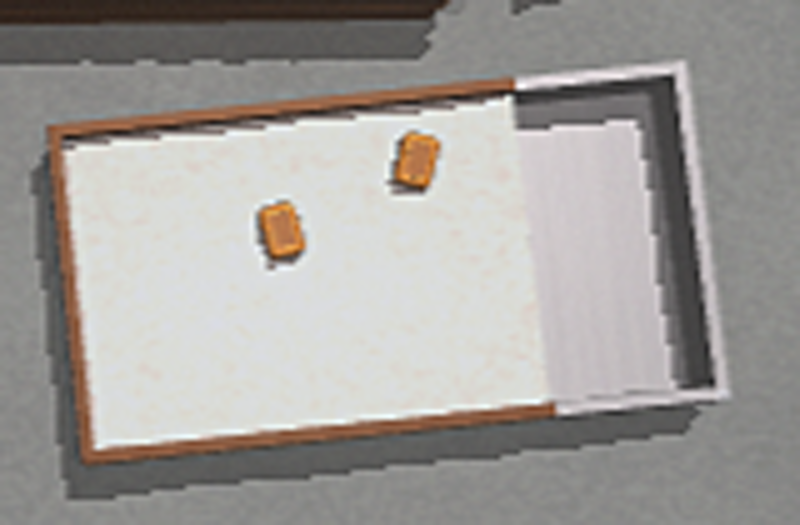

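View pics/b2.png

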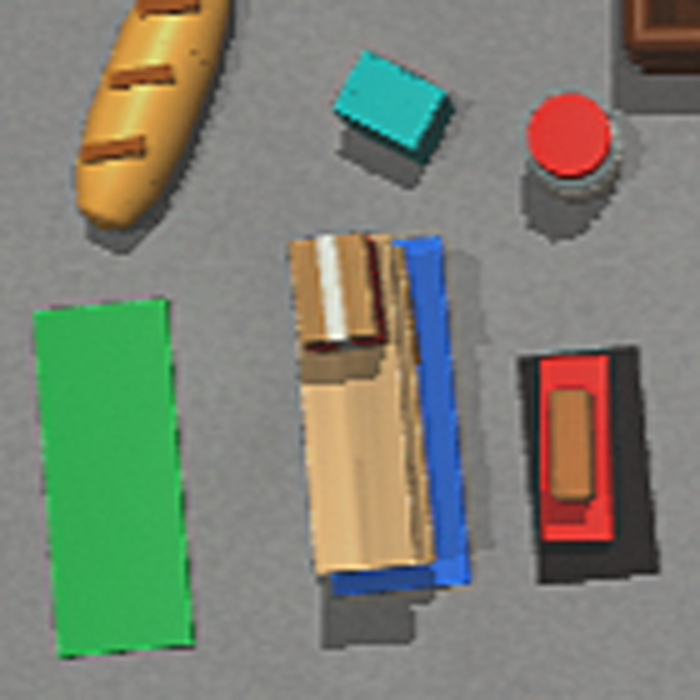

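View pics/b3.png

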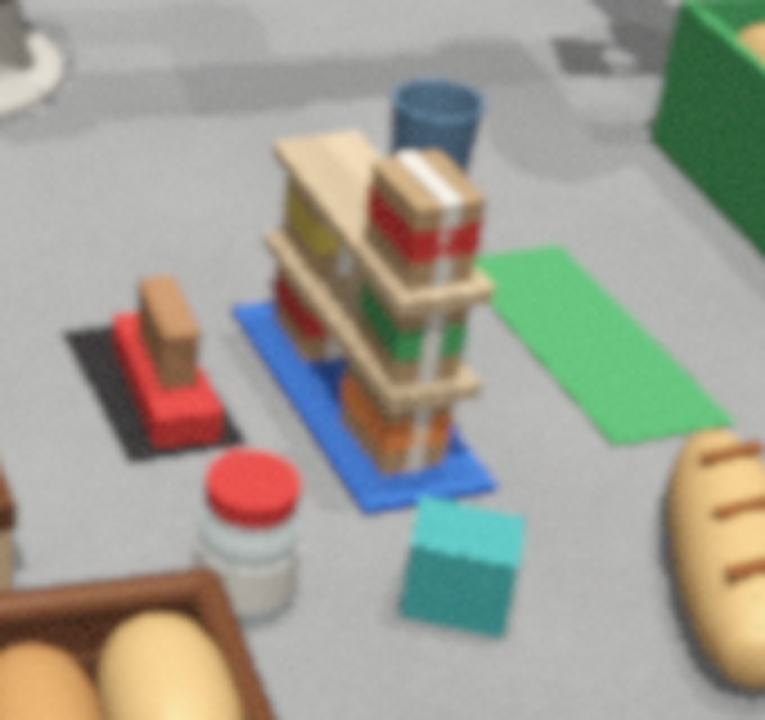

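Run:
```python
from h import *
d=imaging.capture("top"); s=imaging.capture("scene")
print("cam",(-d["view"][:3,:3].T@d["view"][:3,3]).round(3))
def f(n,pts,z,o,k=5):
    P=np.array([bp(d,(o[0]+a/k-.5+.5/k,o[1]+b/k-.5+.5/k),z)[:2] for a,b in pts]); c=P.mean(0)
    e=[P[(i+1)%len(P)]-P[i] for i in range(len(P))]
    print(n,c.round(4),[ (round(float(np.hypot(*v))*1000),round(float(np.degrees(np.arctan2(v[1],v[0])))%180-0,1)) for v in e]); print("   ",P.round(4).tolist())
A=(280,140);B=(135,130)
f("outer",[(47,127),(686,62),(732,398),(82,465)],.0625,A)
f("displayouter",[(47,127),(515,80),(557,413),(82,465)],.065,A)
f("inner open edge",[(514,95),(548,404)],.05,A)
f("crustA",[(257,205),(293,198),(304,250),(270,262)],.066,A)
f("crustB",[(405,130),(440,138),(427,188),(393,180)],.066,A)
f("redblock",[(540,358),(608,352),(613,540),(545,543)],.029,B)
f("grip",[(552,392),(592,390),(592,500),(550,497)],.074,B)
f("rest",[(518,357),(638,346),(660,573),(540,584)],.004,B)
f("mat",[(33,312),(166,298),(193,645),(60,657)],.004,B)
f("carton5",[(290,243),(366,236),(380,340),(303,350)],.200,B)
f("base",[(440,237),(470,582),(333,597)],.008,B)
f("board",[(318,573),(433,560)],.144,B)
f("teal",[(368,50),(455,100),(425,150),(333,103)],.05,B)
```

```text
cam [ 0.405 -0.026  1.477]
outer [ 0.5827 -0.2678] [(407, 95.3), (215, 5.7), (408, 95.5), (216, 5.3)]
    [[0.6709, -0.055], [0.7086, -0.46], [0.4951, -0.4813], [0.4562, -0.0748]]
displayouter [ 0.5777 -0.2131] [(298, 95.2), (212, 5.5), (298, 95.8), (215, 5.3)]
    [[0.6705, -0.0549], [0.6976, -0.3513], [0.4864, -0.3715], [0.4561, -0.0748]]
inner open edge [ 0.592  -0.3618] [(199, 4.6), (199, 4.6)]
    [[0.691, -0.3538], [0.493, -0.3697]]
crustA [ 0.6039 -0.2016] [(23, 100.6), (34, 10.7), (23, 109.0), (37, 11.7)]
    [[0.6191, -0.1868], [0.6234, -0.2096], [0.5903, -0.2158], [0.5829, -0.1943]]
crustB [ 0.6475 -0.2876] [(23, 76.3), (33, 164.3), (22, 76.0), (33, 165.4)]
    [[0.6661, -0.281], [0.6608, -0.3029], [0.629, -0.2939], [0.6343, -0.2727]]
redblock [0.5016 0.072 ] [(44, 94.6), (121, 1.3), (44, 92.1), (120, 1.5)]
    [[0.5601, 0.0955], [0.5637, 0.0514], [0.4422, 0.0486], [0.4406, 0.0924]]
grip [0.5007 0.0721] [(25, 92.4), (69, 179.8), (26, 85.5), (66, 178.8)]
    [[0.5338, 0.0842], [0.5349, 0.0592], [0.466, 0.0593], [0.4681, 0.0856]]
rest [0.4924 0.0655] [(79, 94.8), (150, 5.2), (79, 94.8), (150, 5.5)]
    [[0.5636, 0.1121], [0.5702, 0.033], [0.4212, 0.0193], [0.4145, 0.0977]]
mat [0.4866 0.3789] [(89, 95.5), (229, 5.2), (87, 94.8), (228, 5.5)]
    [[0.5963, 0.4338], [0.6048, 0.3455], [0.3763, 0.3246], [0.369, 0.4118]]
carton5 [0.5808 0.199 ] [(44, 94.8), (61, 7.9), (44, 96.9), (62, 7.4)]
    [[0.6095, 0.225], [0.6131, 0.1812], [0.553, 0.1728], [0.5476, 0.217]]
base [0.4888 0.1796] [(228, 5.1), (90, 95.8), (246, 163.7)]
    [[0.6433, 0.1633], [0.4161, 0.143], [0.4069, 0.2324]]
board [0.4246 0.1835] [(69, 96.0), (69, 96.0)]
    [[0.421, 0.2176], [0.4282, 0.1494]]
teal [0.7255 0.1872] [(66, 59.4), (38, 149.3), (67, 62.3), (41, 147.0)]
    [[0.759, 0.2049], [0.7256, 0.1485], [0.6931, 0.1678], [0.7245, 0.2274]]
```

Emit:
{"name": "apply_moves", "arguments": {
  "xyz": [
    [-0.02,0,0],
    [-0.02,0,0],
    [-0.02,0,0],
    [-0.02,0,0],
    [-0.02,0,0],
    [-0.02,0,0],
    [-0.02,0,0],
    [-0.01,0,0],
    [0,0,0]
  ],
  "twist": [8,8,8,8,8,8,8,8,8],
  "claw": [1,1,1,1,1,1,1,1,1]
}}

```text
time_s: 1.9
tcp_pos: [0.1841, 0.5967, 0.3566]
ee_rot: [[-0.0, -0.999, 0.036], [-0.002, 0.036, 0.999], [-1.0, 0.0, -0.002]]
wrist_force: [-0.0, 0.8, 0.5]
gripper_width: 1.005
```

```bash
cat >> h.py <<'E'
def go(x,y,z,yaw):
    s=r.sense(); R=s["ee_rot"]; p=s["tcp_pos"]; D=np.array([x,y,z])-p
    cy=np.degrees(np.arctan2(R[1,2],R[0,2])); dy=(yaw-cy+180)%360-180
    n=np.linalg.norm(D)
    print("t",round(s["time_s"],1),"tcp",p.round(4),"yaw",round(cy,1),"tool delta",(R.T@D).round(4),"twist",round(-dy,1),"rows>=",int(np.ceil(max(n/.045,abs(dy)/8))))
E
python3 -c "
from h import *
go(.501,.072,.3,91)"
```

```text
t 1.9 tcp [0.1841 0.5967 0.3566] yaw 87.9 tool delta [ 0.0578 -0.3357 -0.5127] twist -3.1 rows>= 14
```

Emit:
{"name": "apply_moves", "arguments": {
  "xyz": [
    [0,-0.028,-0.041],
    [0,-0.028,-0.041],
    [0,-0.028,-0.041],
    [0,-0.028,-0.041],
    [0,-0.028,-0.041],
    [0,-0.028,-0.041],
    [0,-0.028,-0.041],
    [0,-0.028,-0.041],
    [0,-0.028,-0.041],
    [0.005,-0.028,-0.041],
    [0.01,-0.02,-0.035],
    [0.01,-0.015,-0.03]
  ],
  "twist": [0,0,0,-1,-1,-1,0,0,0,0,0,0],
  "claw": [1,1,1,1,1,1,1,1,1,1,1,1]
}}

```text
time_s: 3.1
tcp_pos: [0.4992, 0.1143, 0.334]
ee_rot: [[0.008, -1.0, -0.026], [0.002, -0.026, 1.0], [-1.0, -0.008, 0.002]]
wrist_force: [0.7, 0.5, 0.2]
gripper_width: 1.002
```

Run:
```python
from h import *
go(.501,.072,.2,91)
d=imaging.capture("wrist"); cv2.imwrite("pics/c1.png",d["pixels"][:,:,::-1])
for q in ["scraper_c","scraper_rest"]:
    for o in imaging.regions_of(q,d): print(q,o["p"],o["centre"],bp(d,o["centre"],.05,True))
print([pr(d,p,True).round(0).tolist() for p in [(.536,.072,.074),(.466,.072,.074),(.4924,.0655,.004)]])
```

```text
t 3.1 tcp [0.4992 0.1143 0.334 ] yaw 91.5 tool delta [ 0.1339  0.0003 -0.0427] twist 0.5 rows>= 4
scraper_c 0.72 [277.2, 139.1] [0.50147726 0.06945356 0.05      ]
scraper_rest 0.83 [288.1, 124.4] [0.48649641 0.04781639 0.05      ]
scraper_rest 0.64 [187.1, 314.1] [0.6531823  0.37125088 0.05      ]
[[252.0, 142.0], [303.0, 143.0], [283.0, 135.0]]
```

View pics/c1.png

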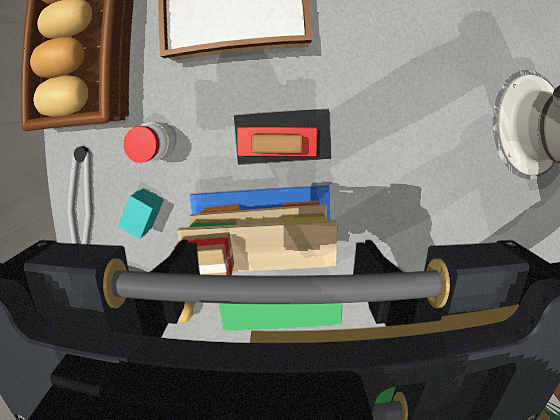

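Emit:
{"name": "apply_moves", "arguments": {
  "xyz": [
    [0.03,-0.001,-0.02],
    [0.045,-0.001,-0.02],
    [0.045,-0.001,-0.002],
    [0.04,0,0],
    [0.04,0,0],
    [0.02,0,0],
    [0,0,0]
  ],
  "twist": [0.5,0,0,0,0,0,0],
  "claw": [1,1,1,1,1,1,1]
}}

```text
time_s: 3.95
tcp_pos: [0.5074, 0.0784, 0.1121]
ee_rot: [[0.02, -1.0, -0.021], [0.008, -0.021, 1.0], [-1.0, -0.02, 0.007]]
wrist_force: [-0.2, 1.0, 1.3]
gripper_width: 1.001
```

Run:
```python
from h import *
go(.502,.072,.05,91)
d=imaging.capture("wrist"); cv2.imwrite("pics/c2.png",d["pixels"][:,:,::-1])
```

```text
t 4.0 tcp [0.5074 0.0784 0.1121] yaw 91.2 tool delta [ 0.0619  0.0068 -0.0067] twist 0.2 rows>= 2
```

View pics/c2.png

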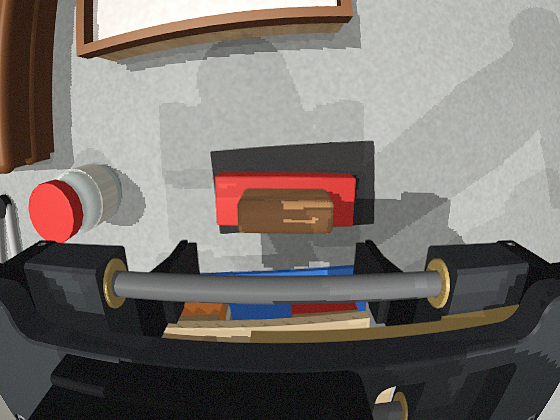

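Emit:
{"name": "apply_moves", "arguments": {
  "xyz": [
    [0.015,0.004,-0.004],
    [0.015,0.003,-0.003],
    [0,0,0]
  ],
  "twist": [0,0,0],
  "claw": [1,1,1]
}}

```text
time_s: 4.3
tcp_pos: [0.5065, 0.0755, 0.0888]
ee_rot: [[0.034, -0.999, -0.027], [0.013, -0.026, 1.0], [-0.999, -0.034, 0.012]]
wrist_force: [0.1, -0.3, 0.2]
gripper_width: 0.997
```

Run:
```python
from h import *
go(.502,.072,.05,91); print(r.sense()["ee_rot"].round(4))
d=imaging.capture("wrist"); crop(d,100,460,130,310,2.2,"pics/c3.png")
```

```text
t 4.3 tcp [0.5065 0.0755 0.0888] yaw 91.5 tool delta [ 0.0386  0.0059 -0.0038] twist 0.5 rows>= 1
[[ 0.0338 -0.9991 -0.0268]
 [ 0.0127 -0.0264  0.9996]
 [-0.9993 -0.0342  0.0118]]
```

View pics/c3.png

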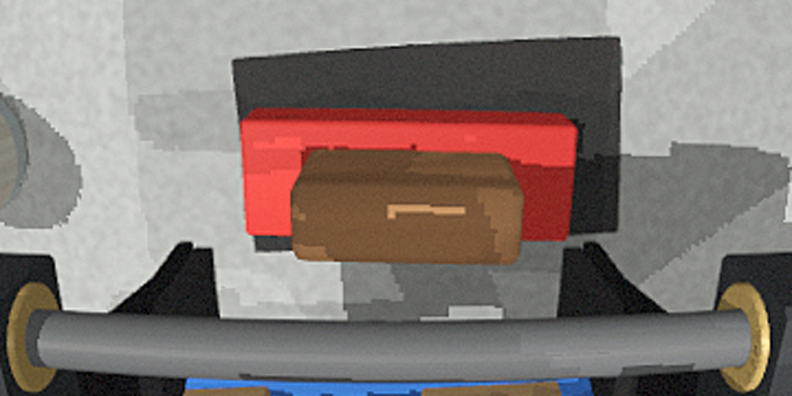

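Emit:
{"name": "apply_moves", "arguments": {
  "xyz": [
    [0,0.002,-0.002],
    [0,0.002,-0.001],
    [0,0,0]
  ],
  "twist": [0.3,0,0],
  "claw": [1,1,1]
}}

```text
time_s: 4.65
tcp_pos: [0.5067, 0.0745, 0.0944]
ee_rot: [[0.045, -0.999, -0.024], [0.017, -0.023, 1.0], [-0.999, -0.045, 0.016]]
wrist_force: [0.4, 0.7, -0.3]
gripper_width: 1.002
```

Run:
```python
from h import *
for i in range(4):
    s=r.sense(); print(s["time_s"],s["tcp_pos"].round(4),s["ee_rot"][:,0].round(4),s["joints"].round(2)); imaging.capture("wrist")
go(.502,.072,.05,91)
```

```text
4.65 [0.5067 0.0745 0.0944] [ 0.0448  0.0166 -0.9989] [ 26.76  16.08 -25.98   0.43 -45.22 -25.71]
4.7 [0.5069 0.0746 0.0945] [ 0.0452  0.0167 -0.9988] [ 26.75  16.09 -25.96   0.44 -45.21 -25.71]
4.75 [0.5068 0.0745 0.0942] [ 0.0446  0.0165 -0.9989] [ 26.75  16.11 -25.98   0.43 -45.2  -25.71]
4.8 [0.5066 0.0744 0.0939] [ 0.0439  0.0162 -0.9989] [ 26.75  16.14 -25.99   0.43 -45.2  -25.71]
t 4.8 tcp [0.5064 0.0744 0.0936] yaw 91.3 tool delta [ 0.0433  0.0064 -0.0029] twist 0.3 rows>= 1
```

Emit:
{"name": "apply_moves", "arguments": {
  "xyz": [
    [0,0,0],
    [0,0,0],
    [0,0,0],
    [0,0,0]
  ],
  "twist": [0,0,0,0],
  "claw": [1,1,1,1]
}}

```text
time_s: 5.25
tcp_pos: [0.5064, 0.0743, 0.0933]
ee_rot: [[0.043, -0.999, -0.023], [0.016, -0.023, 1.0], [-0.999, -0.043, 0.015]]
wrist_force: [0.1, -0.4, -0.6]
gripper_width: 1.004
```

Run:
```python
from h import *
s=r.sense(); print(s["time_s"],s["tcp_pos"].round(4),s["ee_rot"][:,0].round(4),s["joints"].round(2))
```

```text
5.25 [0.5064 0.0743 0.0933] [ 0.0427  0.0156 -0.999 ] [ 26.74  16.2  -26.01   0.42 -45.21 -25.71]
```

Emit:
{"name": "apply_moves", "arguments": {
  "xyz": [
    [-0.04,0.003,-0.001],
    [-0.04,0.003,-0.001],
    [-0.04,0,0],
    [-0.03,0,0],
    [0,0,0],
    [0,0,0]
  ],
  "twist": [0,0,0,0,0,0],
  "claw": [1,1,1,1,1,1]
}}

```text
time_s: 5.85
tcp_pos: [0.4928, 0.0691, 0.2471]
ee_rot: [[0.038, -0.999, -0.023], [0.014, -0.022, 1.0], [-0.999, -0.039, 0.013]]
wrist_force: [-0.2, -0.2, 0.4]
gripper_width: 1.001
```

Run:
```python
from h import *
s=r.sense(); print(s["time_s"],s["tcp_pos"].round(4),s["ee_rot"][:,0].round(4),s["joints"].round(2))
```

```text
5.85 [0.4928 0.0691 0.2471] [ 0.0384  0.0136 -0.9992] [ 26.92   6.33 -14.28   0.33 -67.08 -25.76]
```

Emit:
{"name": "apply_moves", "arguments": {
  "xyz": [
    [0.015,0,0],
    [0.015,0,0],
    [0.015,0,0],
    [0.015,0,0]
  ],
  "twist": [0,0,0,0],
  "claw": [1,1,1,1]
}}

```text
time_s: 6.25
tcp_pos: [0.4946, 0.0697, 0.1836]
ee_rot: [[0.038, -0.999, -0.022], [0.013, -0.022, 1.0], [-0.999, -0.038, 0.013]]
wrist_force: [-0.9, 0.3, 0.1]
gripper_width: 1.003
```

Emit:
{"name": "apply_moves", "arguments": {
  "xyz": [
    [0,0,0]
  ],
  "twist": [0],
  "claw": [1]
}}

```text
time_s: 6.35
tcp_pos: [0.4923, 0.0689, 0.1801]
ee_rot: [[0.031, -0.999, -0.022], [0.011, -0.021, 1.0], [-0.999, -0.031, 0.01]]
wrist_force: [-0.9, 0.1, -0.6]
gripper_width: 1.002
```

Emit:
{"name": "apply_moves", "arguments": {
  "xyz": [
    [0,0,0]
  ],
  "twist": [0],
  "claw": [1]
}}

```text
time_s: 6.45
tcp_pos: [0.4921, 0.0686, 0.1795]
ee_rot: [[0.029, -0.999, -0.022], [0.01, -0.022, 1.0], [-1.0, -0.029, 0.009]]
wrist_force: [0.4, 0.3, 0.7]
gripper_width: 1.005
```

Run:
```python
from h import *
go(.502,.072,.05,91)
```

```text
t 6.5 tcp [0.4921 0.0686 0.1795] yaw 91.3 tool delta [ 0.1297 -0.0062  0.002 ] twist 0.3 rows>= 3
```

Emit:
{"name": "apply_moves", "arguments": {
  "xyz": [
    [0.015,0,0],
    [0.015,-0.001,0.001],
    [0.015,-0.001,0],
    [0.015,-0.001,0],
    [0.015,-0.001,0],
    [0.01,-0.001,0],
    [0.005,0,0],
    [0,0,0]
  ],
  "twist": [0,0,0,0,0,0,0,0],
  "claw": [1,1,1,1,1,1,1,1]
}}

```text
time_s: 7.25
tcp_pos: [0.5037, 0.0718, 0.0905]
ee_rot: [[0.036, -0.999, -0.023], [0.012, -0.023, 1.0], [-0.999, -0.037, 0.011]]
wrist_force: [0.1, -0.7, -0.2]
gripper_width: 1.001
```

Run:
```python
from h import *
go(.502,.072,.05,91)
```

```text
t 7.2 tcp [0.5037 0.0718 0.0905] yaw 91.3 tool delta [ 0.0404  0.0032 -0.0002] twist 0.3 rows>= 1
```

Emit:
{"name": "apply_moves", "arguments": {
  "xyz": [
    [0.008,0.002,0],
    [0.01,0.001,0],
    [0.01,0,0],
    [0.006,0,0],
    [0.003,0,0]
  ],
  "twist": [0,0,0,0,0],
  "claw": [1,1,1,1,1]
}}

```text
time_s: 7.75
tcp_pos: [0.5032, 0.0728, 0.0524]
ee_rot: [[0.04, -0.999, -0.024], [0.013, -0.023, 1.0], [-0.999, -0.041, 0.012]]
wrist_force: [-0.5, 0.2, 0.4]
gripper_width: 1.0
```

Run:
```python
from h import *
go(.502,.072,.05,91)
d=imaging.capture("wrist"); crop(d,100,460,130,310,2.2,"pics/c4.png")
```

```text
t 7.8 tcp [0.5032 0.0728 0.0524] yaw 91.4 tool delta [ 0.0023  0.0013 -0.0008] twist 0.4 rows>= 1
```

View pics/c4.png

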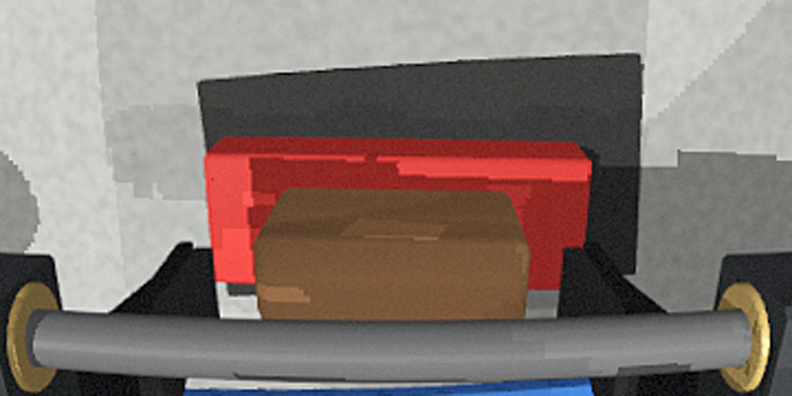

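Emit:
{"name": "apply_moves", "arguments": {
  "xyz": [
    [0,0,0],
    [0,0,0],
    [0,0,0],
    [0,0,0],
    [0,0,0]
  ],
  "twist": [0,0,0,0,0],
  "claw": [0.7,0.5,0.5,0.5,0.5]
}}

```text
time_s: 8.3
tcp_pos: [0.5027, 0.0726, 0.0523]
ee_rot: [[0.039, -0.999, -0.023], [0.013, -0.023, 1.0], [-0.999, -0.039, 0.012]]
wrist_force: [-0.8, 0.6, -0.1]
gripper_width: 0.631
```

Emit:
{"name": "apply_moves", "arguments": {
  "xyz": [
    [-0.01,0,0],
    [-0.02,0,0],
    [-0.03,0,0],
    [-0.04,0,0],
    [-0.04,0,0],
    [-0.04,0,0],
    [-0.02,0,0]
  ],
  "twist": [0,0,0,0,0,0,0],
  "claw": [0.4,0.4,0.4,0.4,0.4,0.4,0.4]
}}

```text
time_s: 9.0
tcp_pos: [0.4941, 0.0691, 0.2627]
ee_rot: [[0.04, -0.999, -0.024], [0.011, -0.024, 1.0], [-0.999, -0.04, 0.01]]
wrist_force: [0.6, -0.7, -0.5]
gripper_width: 0.399
```

```bash
cat >> h.py <<'E'
C=np.array([.5779,-.2170]); TH=np.radians(5.4)
XD=np.array([np.cos(TH),np.sin(TH)]); YD=np.array([-np.sin(TH),np.cos(TH)])
def dw(x,y): return C+x*XD+y*YD
def todisp(p): q=np.array(p[:2])-C; return np.array([q@XD,q@YD])
E
python3 - <<'E'
from h import *
d=imaging.capture("top"); crop(d,280,440,140,245,5,"pics/d1.png")
d=imaging.capture("wrist"); crop(d,100,460,130,310,2.2,"pics/d2.png")
p=dw(.033,.085); print(p); go(p[0],p[1],.2,95.4); print(r.sense()["ee_rot"].round(3))
E
```

```text
[ 0.60275434 -0.12927166]
t 9.1 tcp [0.4947 0.0694 0.2627] yaw 91.4 tool delta [ 0.0647 -0.1006 -0.2019] twist -4.0 rows>= 6
[[ 0.042 -0.999 -0.024]
 [ 0.012 -0.023  1.   ]
 [-0.999 -0.042  0.011]]
```

View pics/d1.png

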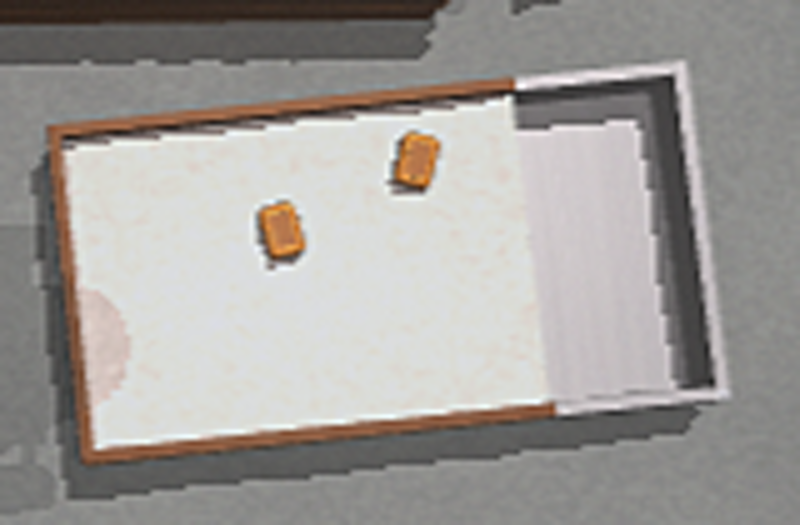

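View pics/d2.png

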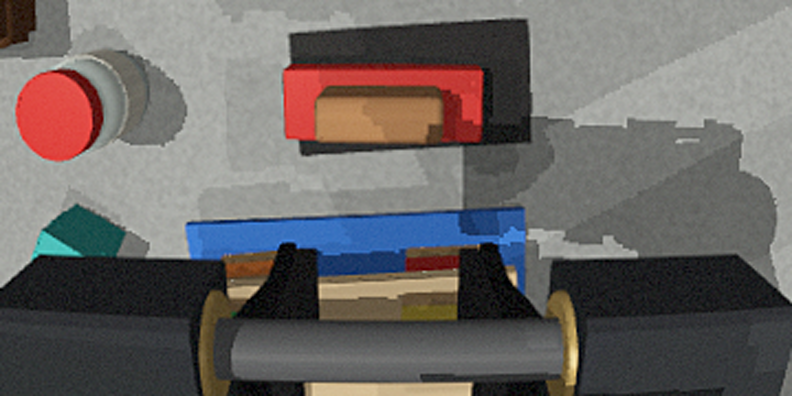

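Run:
```python
from h import *
d=imaging.capture("wrist"); s=r.sense(); p=s["tcp_pos"];R=s["ee_rot"]
for k in (-.05,0,.014): print(k,[pr(d,p+R@np.array([k,y,0]),True).round(0).tolist() for y in (-.0435,-.02,0,.02,.0435)])
a=d["pixels"].copy(); cv2.imwrite("pics/d3.png",a[:,:,::-1])
for z in (.029,.074): print(z, [pr(d,(x,y,z),True).round(0).tolist() for x,y in [(.561,.0935),(.563,.0495),(.442,.0486),(.4406,.0924)]])
print(-d["view"][:3,:3].T@d["view"][:3,3]-p, R.T@d["view"][:3,:3].T)
sc=imaging.capture("scene"); crop(sc,270,440,120,280,4.5,"pics/d4.png")
print([pr(sc,p+R@np.array([0.014,y,0])).round(0).tolist() for y in (-.0435,.0435)])
```

```text
-0.05 [[190.0, 277.0], [237.0, 279.0], [279.0, 279.0], [321.0, 279.0], [368.0, 278.0]]
0 [[209.0, 240.0], [247.0, 241.0], [279.0, 241.0], [311.0, 241.0], [348.0, 241.0]]
0.014 [[214.0, 233.0], [249.0, 233.0], [279.0, 233.0], [309.0, 233.0], [344.0, 233.0]]
0.029 [[234.0, 191.0], [232.0, 158.0], [325.0, 160.0], [324.0, 193.0]]
0.074 [[227.0, 199.0], [225.0, 163.0], [329.0, 165.0], [328.0, 202.0]]
[-0.00457375 -0.07549052  0.18618085] [[ 6.32975971e-03 -2.71376660e-01  9.62452410e-01]
 [ 9.99979902e-01  1.37080667e-03 -6.19004898e-03]
 [ 3.60498633e-04  9.62472248e-01  2.71379883e-01]]
[[312.0, 168.0], [303.0, 155.0]]
```

View pics/d3.png

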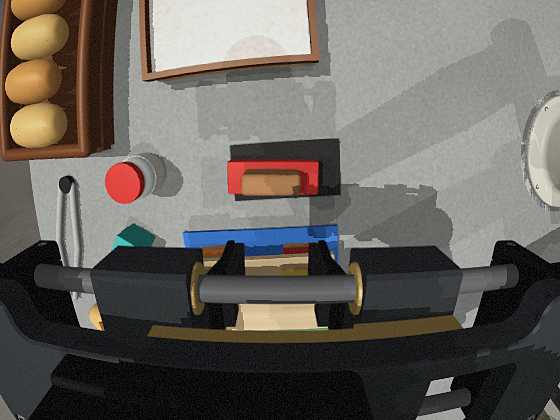

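View pics/d4.png

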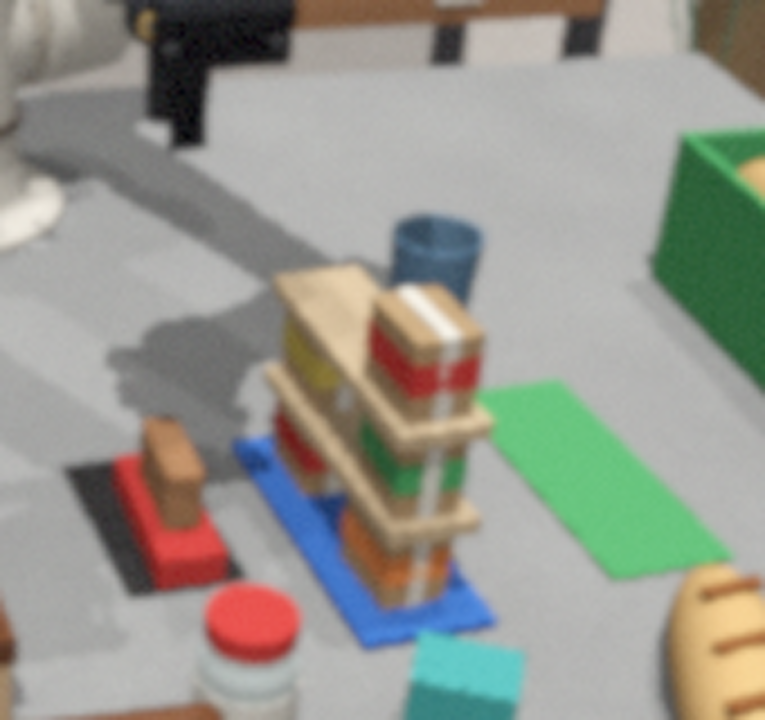

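Run:
```python
from h import *
s=r.sense(); p=s["tcp_pos"];R=s["ee_rot"]; print(p,s["gripper_width"])
sc=imaging.capture("scene"); w=imaging.capture("wrist"); t=imaging.capture("top")
crop(sc,260,360,60,180,5,"pics/e1.png"); crop(t,210,310,180,300,5,"pics/e2.png"); crop(w,150,410,180,340,3,"pics/e3.png")
for k in (-.1,-.08,-.06,-.04,-.02,0,.014):
    print(k,[((pr(sc,p+R@np.array([k,y,z]))-[260,60])*5).round(0).tolist() for y,z in ((-.0175,0),(.0175,0))],[((pr(t,p+R@np.array([k,y,z]))-[210,180])*5).round(0).tolist() for y,z in ((-.0175,0),(.0175,0))],[((pr(w,p+R@np.array([k,y,z]),True)-[150,180])*3).round(0).tolist() for y,z in ((-.0175,-.0095),(.0175,-.0095))])
```

```text
[0.49237511 0.06889644 0.25801136] 0.39715336573581683
-0.1 [[252.0, 314.0], [233.0, 292.0]] [[162.0, 142.0], [164.0, 213.0]] [[212.0, 456.0], [542.0, 455.0]]
-0.08 [[250.0, 353.0], [232.0, 330.0]] [[165.0, 145.0], [167.0, 214.0]] [[236.0, 359.0], [518.0, 359.0]]
-0.06 [[249.0, 390.0], [231.0, 367.0]] [[168.0, 147.0], [170.0, 215.0]] [[254.0, 286.0], [500.0, 286.0]]
-0.04 [[247.0, 427.0], [230.0, 403.0]] [[171.0, 149.0], [172.0, 216.0]] [[268.0, 229.0], [486.0, 229.0]]
-0.02 [[246.0, 464.0], [228.0, 439.0]] [[173.0, 151.0], [175.0, 216.0]] [[280.0, 184.0], [474.0, 184.0]]
0 [[245.0, 499.0], [227.0, 474.0]] [[176.0, 153.0], [178.0, 217.0]] [[289.0, 148.0], [465.0, 147.0]]
0.014 [[244.0, 524.0], [226.0, 498.0]] [[178.0, 154.0], [179.0, 218.0]] [[295.0, 126.0], [459.0, 126.0]]
```

View pics/e1.png

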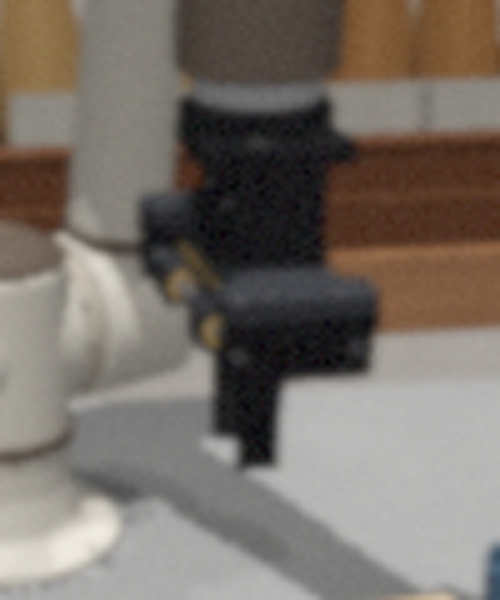

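View pics/e2.png

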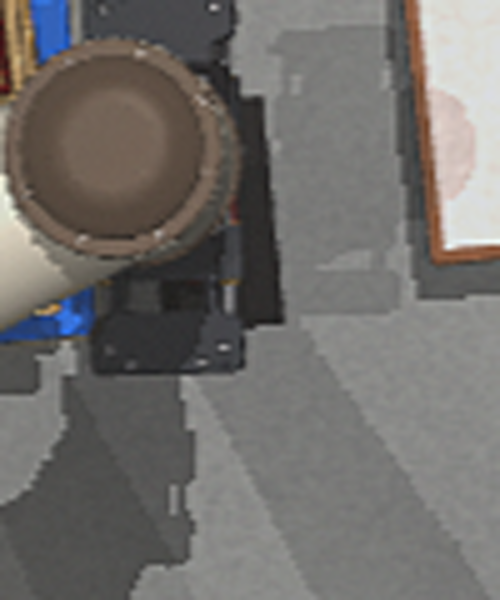

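View pics/e3.png

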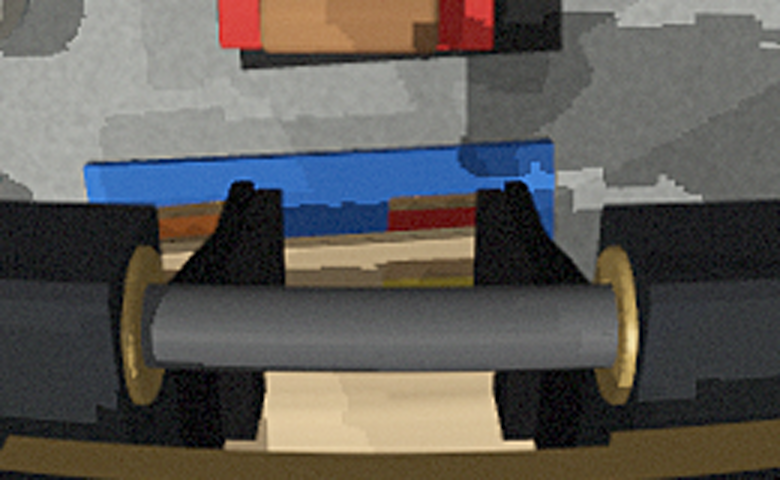

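Emit:
{"name": "apply_moves", "arguments": {
  "xyz": [
    [0.02,0,0],
    [0.02,-0.001,0.001],
    [0.03,-0.001,0.001],
    [0.03,-0.001,0],
    [0.03,-0.001,0],
    [0.02,-0.001,0],
    [0.01,-0.001,0],
    [0.005,0,0]
  ],
  "twist": [0,0,0,0,0,0,0,0],
  "claw": [1,1,1,1,1,1,1,1]
}}

```text
time_s: 10.15
tcp_pos: [0.4995, 0.0699, 0.079]
ee_rot: [[0.018, -1.0, -0.024], [0.001, -0.024, 1.0], [-1.0, -0.018, 0.001]]
wrist_force: [-0.5, 0.3, -0.2]
gripper_width: 0.978
```

Run:
```python
from h import *
go(.502,.072,.016,91)
```

```text
t 10.2 tcp [0.4995 0.0699 0.079 ] yaw 91.4 tool delta [ 0.063  -0.0014  0.002 ] twist 0.4 rows>= 2
```

Emit:
{"name": "apply_moves", "arguments": {
  "xyz": [
    [0.012,-0.001,0.001],
    [0.012,-0.001,0.001],
    [0.012,0,0],
    [0.012,0,0],
    [0.008,0,0],
    [0.004,0,0]
  ],
  "twist": [0,0,0,0,0,0],
  "claw": [1,1,1,1,1,1]
}}

```text
time_s: 10.75
tcp_pos: [0.5059, 0.0736, 0.0177]
ee_rot: [[0.024, -0.999, -0.025], [0.004, -0.024, 1.0], [-1.0, -0.025, 0.003]]
wrist_force: [0.4, 0.8, 0.0]
gripper_width: 0.999
```

Run:
```python
from h import *
go(.502,.072,.016,91)
d=imaging.capture("wrist"); crop(d,100,460,130,310,2.2,"pics/c5.png")
```

```text
t 10.8 tcp [0.5059 0.0736 0.0177] yaw 91.4 tool delta [ 0.0016  0.004  -0.0015] twist 0.4 rows>= 1
```

View pics/c5.png

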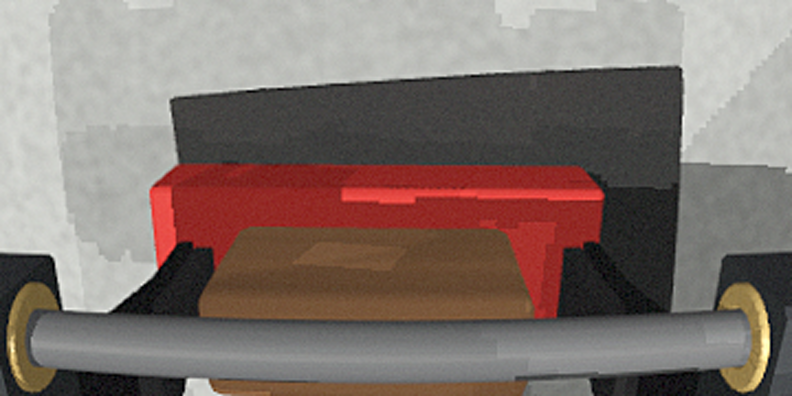

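Emit:
{"name": "apply_moves", "arguments": {
  "xyz": [
    [0.001,0.003,-0.001],
    [0.001,0,0],
    [0,0,0],
    [0,0,0],
    [0,0,0]
  ],
  "twist": [0,0,0,0,0],
  "claw": [1,0.6,0.6,0.5,0.5]
}}

```text
time_s: 11.3
tcp_pos: [0.5044, 0.0731, 0.017]
ee_rot: [[0.029, -0.999, -0.025], [0.005, -0.025, 1.0], [-1.0, -0.029, 0.005]]
wrist_force: [-0.6, -0.3, -1.2]
gripper_width: 0.804
```

Run:
```python
from h import *
s=r.sense(); print(s["tcp_pos"],s["ee_rot"].round(3),s["gripper_width"],s["wrist_force"])
d=imaging.capture("wrist"); crop(d,100,460,130,310,2.2,"pics/c6.png")
```

```text
[0.50443177 0.07307648 0.01698583] [[ 0.029 -0.999 -0.025]
 [ 0.005 -0.025  1.   ]
 [-1.    -0.029  0.005]] 0.8043013074856775 [-0.64509211 -0.2917361  -1.21916088]
```

View pics/c6.png

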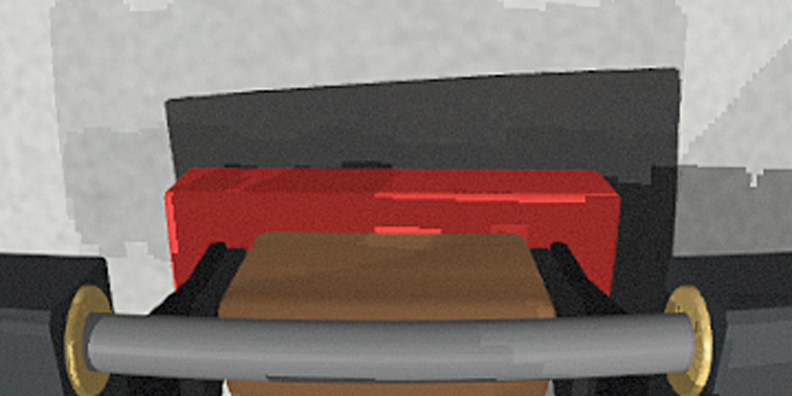

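Emit:
{"name": "apply_moves", "arguments": {
  "xyz": [
    [-0.01,0,0],
    [-0.02,0,0],
    [-0.03,0,0],
    [-0.03,0,0],
    [-0.025,-0.015,-0.03],
    [-0.01,-0.018,-0.035],
    [0,-0.018,-0.035],
    [0,-0.018,-0.035],
    [0,-0.015,-0.03],
    [0,-0.008,-0.015],
    [0,0,0]
  ],
  "twist": [0,0,0,0,-1,-1,-1,-1,0,0,0],
  "claw": [0.5,0.5,0.5,0.5,0.5,0.5,0.5,0.5,0.5,0.5,0.5]
}}

```text
time_s: 12.45
tcp_pos: [0.6048, -0.1082, 0.1554]
ee_rot: [[0.028, -0.994, -0.101], [0.004, -0.101, 0.995], [-1.0, -0.029, 0.001]]
wrist_force: [0.9, 0.9, -1.7]
gripper_width: 0.803
```

Run:
```python
from h import *
p=dw(.033,.085); print(p); go(p[0],p[1],.068,95.4); s=r.sense(); print(s["ee_rot"].round(3),s["gripper_width"])
d=imaging.capture("wrist"); cv2.imwrite("pics/f1.png",d["pixels"][:,:,::-1])
d=imaging.capture("top"); crop(d,280,440,140,245,5,"pics/f2.png")
```

```text
[ 0.60275434 -0.12927166]
t 12.4 tcp [ 0.6048 -0.1082  0.1554] yaw 95.8 tool delta [ 0.0872  0.0066 -0.0208] twist 0.4 rows>= 2
[[ 0.028 -0.994 -0.101]
 [ 0.004 -0.101  0.995]
 [-1.    -0.029  0.001]] 0.8028952988424243
```

View pics/f1.png

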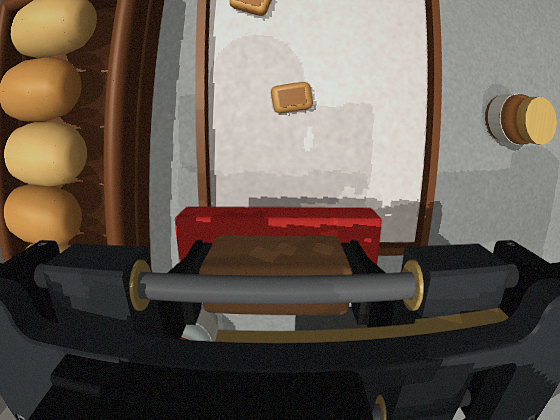

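View pics/f2.png

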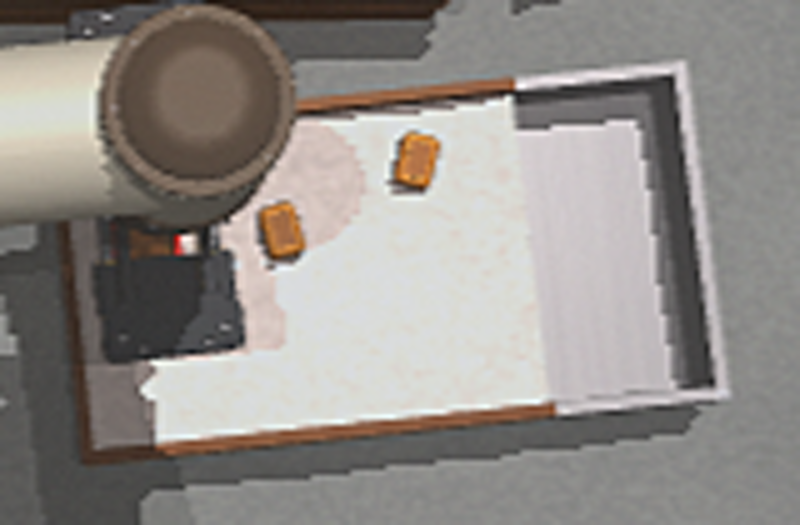

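Emit:
{"name": "apply_moves", "arguments": {
  "xyz": [
    [0.015,0.002,-0.006],
    [0.02,0.002,-0.006],
    [0.02,0.001,-0.005],
    [0.015,0.001,-0.002],
    [0.008,0,0],
    [0.004,0,0],
    [0,0,0]
  ],
  "twist": [0,0,0,0,0,0,0],
  "claw": [0.5,0.5,0.5,0.5,0.5,0.5,0.5]
}}

```text
time_s: 13.25
tcp_pos: [0.5987, -0.119, 0.0738]
ee_rot: [[0.028, -0.993, -0.111], [0.006, -0.111, 0.994], [-1.0, -0.029, 0.003]]
wrist_force: [0.2, 1.3, -1.7]
gripper_width: 0.806
```

Run:
```python
from h import *
p=dw(.033,.085); go(p[0],p[1],.068,95.4); s=r.sense(); print(s["ee_rot"].round(3),s["gripper_width"],todisp(s["tcp_pos"]))
```

```text
t 13.2 tcp [ 0.5987 -0.119   0.0738] yaw 96.4 tool delta [ 0.0058 -0.0027 -0.0107] twist 1.0 rows>= 1
[[ 0.028 -0.993 -0.111]
 [ 0.006 -0.111  0.994]
 [-1.    -0.029  0.003]] 0.8061208386747263 [0.02993915 0.09559709]
```

Emit:
{"name": "apply_moves", "arguments": {
  "xyz": [
    [0.003,-0.001,0],
    [0.003,-0.001,0],
    [0,0,0]
  ],
  "twist": [0.5,0.5,0],
  "claw": [0.5,0.5,0.5]
}}

```text
time_s: 13.55
tcp_pos: [0.6024, -0.1178, 0.0696]
ee_rot: [[0.032, -0.995, -0.094], [0.006, -0.094, 0.996], [-0.999, -0.033, 0.003]]
wrist_force: [-0.1, 1.6, -1.7]
gripper_width: 0.808
```

Run:
```python
from h import *
p=dw(.033,-.155); go(p[0],p[1],.068,95.4); s=r.sense(); print(s["ee_rot"].round(3),s["gripper_width"],todisp(s["tcp_pos"]))
```

```text
t 13.6 tcp [ 0.6024 -0.1178  0.0696] yaw 95.4 tool delta [ 0.0008  0.0008 -0.2514] twist -0.0 rows>= 6
[[ 0.032 -0.995 -0.094]
 [ 0.006 -0.094  0.996]
 [-0.999 -0.033  0.003]] 0.8075669547424713 [0.03377238 0.0964248 ]
```

Emit:
{"name": "apply_moves", "arguments": {
  "xyz": [
    [0,0,-0.01],
    [0,0,-0.018],
    [0,0,-0.018],
    [0,0,-0.018],
    [0,0,-0.018]
  ],
  "twist": [0,0,0,0,0],
  "claw": [0.5,0.5,0.5,0.5,0.5]
}}

```text
time_s: 14.05
tcp_pos: [0.6118, -0.2026, 0.0712]
ee_rot: [[0.035, -0.995, -0.098], [0.006, -0.098, 0.995], [-0.999, -0.036, 0.002]]
wrist_force: [0.1, 0.2, -2.0]
gripper_width: 0.801
```

Run:
```python
from h import *
p=dw(.033,-.155); go(p[0],p[1],.068,95.4); s=r.sense(); print(s["ee_rot"].round(3),s["gripper_width"],todisp(s["tcp_pos"]),s["wrist_force"])
d=imaging.capture("wrist"); cv2.imwrite("pics/f3.png",d["pixels"][:,:,::-1])
```

```text
t 14.1 tcp [ 0.6118 -0.2026  0.0712] yaw 95.6 tool delta [ 0.0027  0.0028 -0.1661] twist 0.2 rows>= 4
[[ 0.035 -0.995 -0.098]
 [ 0.006 -0.098  0.995]
 [-0.999 -0.036  0.002]] 0.8012167661813251 [0.03513251 0.01110365] [ 0.09612837  0.23329767 -2.04002316]
```

View pics/f3.png

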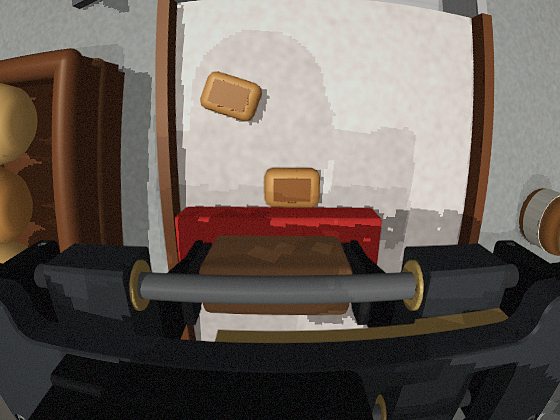

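Emit:
{"name": "apply_moves", "arguments": {
  "xyz": [
    [0.001,0.001,-0.015],
    [0.001,0.001,-0.018],
    [0.001,0,-0.018],
    [0,0,-0.018],
    [0,0,-0.018],
    [0,0,-0.018]
  ],
  "twist": [0,0,0,0,0,0],
  "claw": [0.5,0.5,0.5,0.5,0.5,0.5]
}}

```text
time_s: 14.7
tcp_pos: [0.6207, -0.3181, 0.0687]
ee_rot: [[0.037, -0.995, -0.095], [0.004, -0.095, 0.996], [-0.999, -0.037, 0.001]]
wrist_force: [-0.6, 1.7, -2.0]
gripper_width: 0.805
```

Run:
```python
from h import *
p=dw(.033,-.155); go(p[0],p[1],.068,95.4); s=r.sense(); print(s["ee_rot"].round(3),s["gripper_width"],todisp(s["tcp_pos"]),s["wrist_force"])
d=imaging.capture("wrist"); cv2.imwrite("pics/f4.png",d["pixels"][:,:,::-1])
```

```text
t 14.7 tcp [ 0.6207 -0.3181  0.0687] yaw 95.4 tool delta [ 0.0007  0.0001 -0.0503] twist 0.0 rows>= 2
[[ 0.037 -0.995 -0.095]
 [ 0.004 -0.095  0.996]
 [-0.999 -0.037  0.001]] 0.805389190037544 [ 0.03307382 -0.10470571] [-0.60378827  1.72305801 -1.98420419]
```

View pics/f4.png

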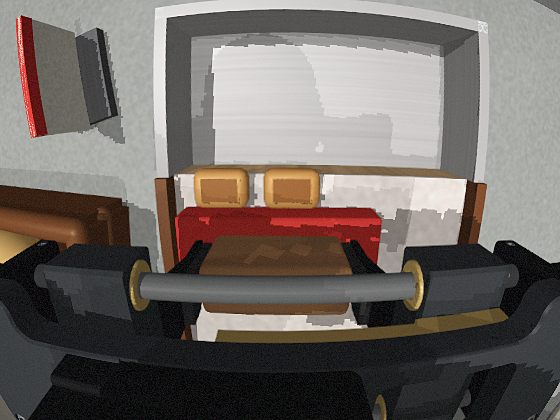

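Both crusts are lined up at the edge (pixels (221,188) and (292,188)). Finish the sweep.

Emit:
{"name": "apply_moves", "arguments": {
  "xyz": [
    [0,0,-0.012],
    [0,0,-0.015],
    [0,0,-0.015],
    [0,0,-0.012],
    [0,0,-0.008],
    [0,0,0],
    [0,0,0]
  ],
  "twist": [0,0,0,0,0,0,0],
  "claw": [0.5,0.5,0.5,0.5,0.5,0.5,0.5]
}}

```text
time_s: 15.45
tcp_pos: [0.6267, -0.3912, 0.0678]
ee_rot: [[0.037, -0.995, -0.09], [0.003, -0.09, 0.996], [-0.999, -0.038, -0.001]]
wrist_force: [-0.4, 0.2, -0.8]
gripper_width: 0.809
```

Run:
```python
from h import *
p=dw(.033,-.155); go(p[0],p[1],.068,95.4); s=r.sense(); print(s["gripper_width"],todisp(s["tcp_pos"]),s["wrist_force"])
d=imaging.capture("wrist"); cv2.imwrite("pics/f5.png",d["pixels"][:,:,::-1])
```

```text
t 15.4 tcp [ 0.6267 -0.3912  0.0678] yaw 95.2 tool delta [-0.0002 -0.0008  0.023 ] twist -0.2 rows>= 1
0.808703918862607 [ 0.03215238 -0.17796653] [-0.44274675  0.24228714 -0.83739615]
```

View pics/f5.png

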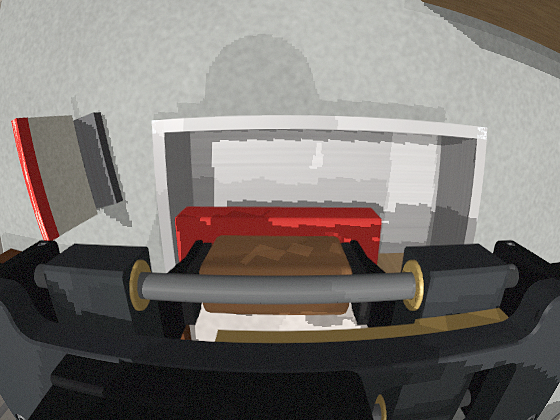

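Emit:
{"name": "apply_moves", "arguments": {
  "xyz": [
    [-0.02,0,0],
    [-0.03,0,0],
    [-0.03,0.002,0.02],
    [-0.02,0.008,0.04],
    [0,0.008,0.04],
    [0,0.008,0.04],
    [0,0.008,0.04],
    [0,0.008,0.04],
    [0,0.008,0.04],
    [0,0.008,0.04],
    [0,0.008,0.03],
    [0,0,0.01]
  ],
  "twist": [0,0,0,0,0,0,0,0,0,0,0,0],
  "claw": [0.5,0.5,0.5,0.5,0.5,0.5,0.5,0.5,0.5,0.5,0.5,0.5]
}}

```text
time_s: 16.7
tcp_pos: [0.52, -0.0411, 0.171]
ee_rot: [[0.042, -0.994, -0.099], [0.007, -0.098, 0.995], [-0.999, -0.042, 0.002]]
wrist_force: [0.8, -0.4, -1.9]
gripper_width: 0.802
```

Run:
```python
from h import *
go(.4935,.0665,.1,95.4); s=r.sense(); print(s["ee_rot"].round(3),s["gripper_width"])
d=imaging.capture("top"); crop(d,280,440,140,245,5,"pics/g1.png"); cv2.imwrite("pics/g1f.png",d["pixels"][:,:,::-1])
```

```text
t 16.7 tcp [ 0.52   -0.0411  0.171 ] yaw 95.7 tool delta [0.0705 0.0188 0.1095] twist 0.3 rows>= 3
[[ 0.042 -0.994 -0.099]
 [ 0.007 -0.098  0.995]
 [-0.999 -0.042  0.002]] 0.8024444686670416
```

View pics/g1.png

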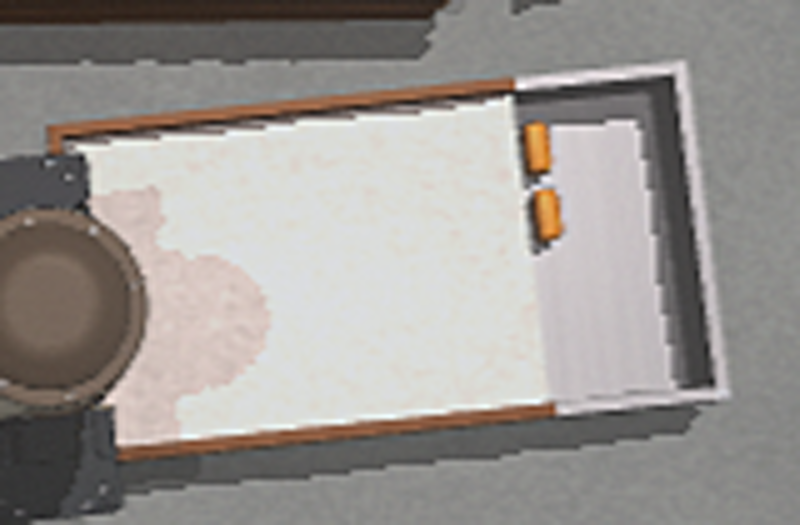

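Emit:
{"name": "apply_moves", "arguments": {
  "xyz": [
    [0,0.003,0.02],
    [0,0.004,0.025],
    [0.005,0.004,0.025],
    [0.01,0.003,0.02],
    [0.01,0.002,0.012],
    [0.01,0,0.005],
    [0.01,0,0],
    [0,0,0]
  ],
  "twist": [0,0,0,0,0,0,0,0],
  "claw": [0.5,0.5,0.5,0.5,0.5,0.5,0.5,0.5]
}}

```text
time_s: 17.55
tcp_pos: [0.4988, 0.0668, 0.1254]
ee_rot: [[0.048, -0.994, -0.1], [0.007, -0.099, 0.995], [-0.999, -0.049, 0.002]]
wrist_force: [-0.2, 0.4, -0.6]
gripper_width: 0.801
```

Run:
```python
from h import *
go(.4935,.0665,.018,95.4); s=r.sense(); print(s["ee_rot"].round(3),s["gripper_width"])
```

```text
t 17.6 tcp [0.4988 0.0668 0.1254] yaw 95.7 tool delta [1.07e-01 1.06e-02 1.00e-04] twist 0.3 rows>= 3
[[ 0.048 -0.994 -0.1  ]
 [ 0.007 -0.099  0.995]
 [-0.999 -0.049  0.002]] 0.8006405400750448
```

Emit:
{"name": "apply_moves", "arguments": {
  "xyz": [
    [0.015,0.001,0],
    [0.02,0.002,0],
    [0.02,0.002,0],
    [0.015,0.002,0],
    [0.012,0.001,0],
    [0.008,0.001,0],
    [0.003,0,0],
    [0,0,0]
  ],
  "twist": [0,0,0,0,0,0,0,0],
  "claw": [0.5,0.5,0.5,0.5,0.5,0.5,0.5,0.5]
}}

```text
time_s: 18.35
tcp_pos: [0.4994, 0.0615, 0.0298]
ee_rot: [[0.053, -0.994, -0.093], [0.006, -0.093, 0.996], [-0.999, -0.054, 0.001]]
wrist_force: [-0.1, -0.2, -1.1]
gripper_width: 0.809
```

Run:
```python
from h import *
go(.4935,.0665,.018,95.4); s=r.sense(); print(s["ee_rot"].round(3),s["gripper_width"])
```

```text
t 18.4 tcp [0.4994 0.0615 0.0298] yaw 95.3 tool delta [0.0115 0.0061 0.0056] twist -0.1 rows>= 1
[[ 0.053 -0.994 -0.093]
 [ 0.006 -0.093  0.996]
 [-0.999 -0.054  0.001]] 0.8090740423745846
```

Emit:
{"name": "apply_moves", "arguments": {
  "xyz": [
    [0.005,0.003,0.003],
    [0.004,0.003,0.002],
    [0.002,0,0],
    [0,0,0]
  ],
  "twist": [0,0,0,0],
  "claw": [0.5,0.5,0.5,0.5]
}}

```text
time_s: 18.75
tcp_pos: [0.4945, 0.0668, 0.0193]
ee_rot: [[0.057, -0.994, -0.093], [0.007, -0.093, 0.996], [-0.998, -0.057, 0.002]]
wrist_force: [-0.8, -0.0, -1.0]
gripper_width: 0.802
```

Run:
```python
from h import *
go(.4935,.0665,.018,95.4); s=r.sense(); print(s["ee_rot"].round(3),s["gripper_width"])
d=imaging.capture("wrist"); crop(d,100,460,130,310,2.2,"pics/g2.png")
```

```text
t 18.8 tcp [0.4945 0.0668 0.0193] yaw 95.4 tool delta [ 0.0012  0.0011 -0.0002] twist -0.0 rows>= 1
[[ 0.057 -0.994 -0.093]
 [ 0.007 -0.093  0.996]
 [-0.998 -0.057  0.002]] 0.802202553433685
```

View pics/g2.png

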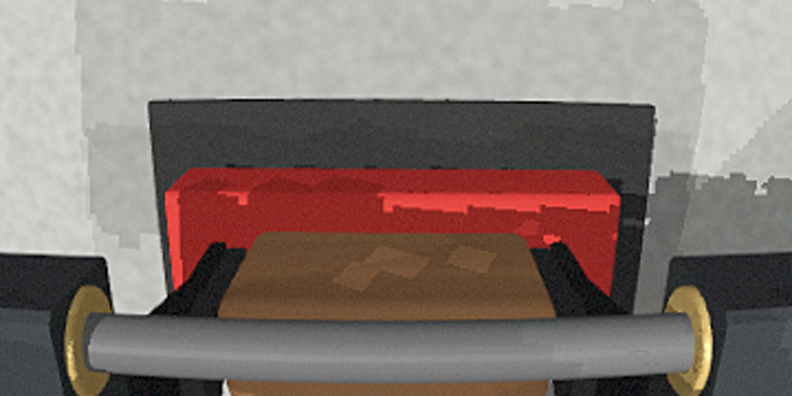

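Emit:
{"name": "apply_moves", "arguments": {
  "xyz": [
    [0.001,0,0],
    [0,0,0],
    [0,0,0],
    [0,0,0],
    [0,0,0]
  ],
  "twist": [0,0,0,0,0],
  "claw": [0.6,0.9,1,1,1]
}}

```text
time_s: 19.3
tcp_pos: [0.4965, 0.0676, 0.0198]
ee_rot: [[0.061, -0.994, -0.094], [0.009, -0.094, 0.996], [-0.998, -0.061, 0.003]]
wrist_force: [0.0, 0.0, -0.5]
gripper_width: 0.989
```

Emit:
{"name": "apply_moves", "arguments": {
  "xyz": [
    [-0.01,0,0],
    [-0.02,0,0],
    [-0.03,0,0],
    [-0.04,0,0],
    [-0.04,0,0],
    [-0.04,0,0],
    [-0.04,0,0],
    [-0.04,0,0],
    [-0.03,0,0],
    [-0.02,0,0]
  ],
  "twist": [0,0,0,0,0,0,0,0,0,0],
  "claw": [1,1,1,1,1,1,1,1,1,1]
}}

```text
time_s: 20.3
tcp_pos: [0.4733, 0.0627, 0.3464]
ee_rot: [[0.06, -0.994, -0.094], [0.008, -0.093, 0.996], [-0.998, -0.06, 0.002]]
wrist_force: [0.3, 0.2, 0.2]
gripper_width: 1.0
```

Run:
```python
from h import *
go(.4935,.0665,.3,95.4); s=r.sense(); print(s["ee_rot"].round(3),s["gripper_width"],s["joints"].round(1))
d=imaging.capture("wrist"); cv2.imwrite("pics/g3.png",d["pixels"][:,:,::-1])
print([pr(d,(x,y,.2),True).round(0).tolist() for x,y in [(.6095,.225),(.6131,.1812),(.553,.1728),(.5476,.217)]])
```

```text
t 20.3 tcp [0.4733 0.0627 0.3464] yaw 95.4 tool delta [ 0.0476 -0.0177  0.0018] twist -0.0 rows>= 2
[[ 0.06  -0.994 -0.094]
 [ 0.008 -0.093  0.996]
 [-0.998 -0.06   0.002]] 1.0000175891741319 [ 28.    1.   -6.5   1.2 -79.2 -22.8]
[[166.0, 304.0], [161.0, 274.0], [208.0, 275.0], [212.0, 307.0]]
```

View pics/g3.png

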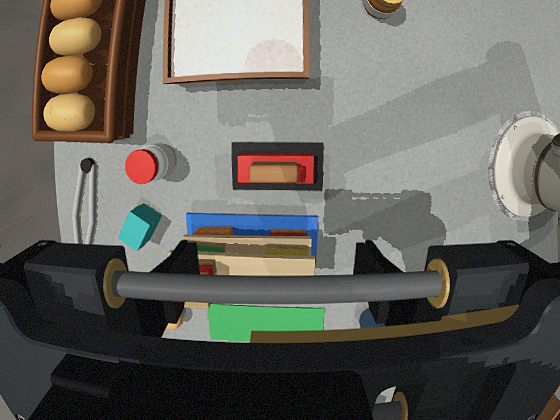

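Emit:
{"name": "apply_moves", "arguments": {
  "xyz": [
    [0,0,0],
    [0,0,0],
    [0,0,0],
    [0,0,0],
    [0,0,0],
    [0,0,0],
    [0,0,0],
    [0,0,0],
    [0,0,0],
    [0,0,0],
    [0,0,0]
  ],
  "twist": [-8.3,-8.3,-8.3,-8.3,-8.3,-8.3,-8.3,-8.3,-8.3,-8.3,-5],
  "claw": [0.8,0.8,0.8,0.8,0.8,0.8,0.8,0.8,0.8,0.8,0.8]
}}

```text
time_s: 21.45
tcp_pos: [0.4696, 0.0604, 0.3587]
ee_rot: [[0.076, 0.115, -0.991], [0.015, -0.993, -0.114], [-0.997, -0.007, -0.077]]
wrist_force: [0.5, -0.5, -0.8]
gripper_width: 0.802
```

Run:
```python
from h import *
go(.58,.199,.25,187); s=r.sense(); print(s["ee_rot"].round(3),s["gripper_width"],s["joints"].round(1))
d=imaging.capture("top"); crop(d,135,275,130,270,5,"pics/h1.png")
```

```text
t 21.4 tcp [0.4696 0.0604 0.3587] yaw -173.4 tool delta [ 0.1188 -0.1243 -0.1168] twist -0.4 rows>= 5
[[ 0.076  0.115 -0.991]
 [ 0.015 -0.993 -0.114]
 [-0.997 -0.007 -0.077]] 0.8019304237332615 [ 28.   -0.1  -6.1   1.3 -79.8  68.4]
```

View pics/h1.png

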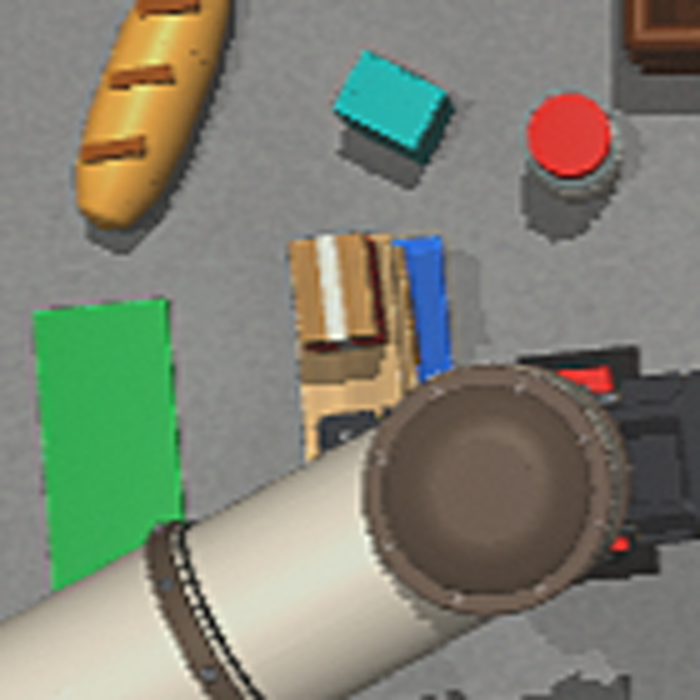

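Emit:
{"name": "apply_moves", "arguments": {
  "xyz": [
    [0.03,0,0],
    [0.04,0,0],
    [0.04,0,0],
    [0.04,0,0],
    [0,0,0],
    [0,0,0]
  ],
  "twist": [0,0,0,0,0,0],
  "claw": [0.8,0.8,0.8,0.8,0.8,0.8]
}}

```text
time_s: 22.1
tcp_pos: [0.4822, 0.0624, 0.2106]
ee_rot: [[0.085, 0.108, -0.991], [0.019, -0.994, -0.106], [-0.996, -0.009, -0.087]]
wrist_force: [-0.8, 0.3, 0.7]
gripper_width: 0.801
```

Emit:
{"name": "apply_moves", "arguments": {
  "xyz": [
    [-0.03,0,0],
    [-0.03,0,0],
    [-0.03,0,0],
    [-0.02,0,0],
    [-0.01,0,0]
  ],
  "twist": [0,0,0,0,0],
  "claw": [0.8,0.8,0.8,0.8,0.8]
}}

```text
time_s: 22.6
tcp_pos: [0.4731, 0.0599, 0.3464]
ee_rot: [[0.099, 0.105, -0.99], [0.023, -0.994, -0.103], [-0.995, -0.012, -0.101]]
wrist_force: [0.6, -0.2, 0.6]
gripper_width: 0.803
```

```bash
cat >> h.py <<'E'
def st():
    s=r.sense(); print(round(s["time_s"],2),s["tcp_pos"].round(4),"tilt",s["ee_rot"][:2,0].round(4),"j",s["joints"].round(2),"v",s["joint_velocities"].round(1),"tau",s["effort"].round(1))
E
python3 - <<'E'
from h import *
for i in range(3): st(); imaging.capture("top")
st()
E
```

```text
22.6 [0.4731 0.0599 0.3464] tilt [0.0995 0.0227] j [ 27.9   -0.46  -8.3    1.56 -76.52  67.79] v [  0.4  -4.   13.1  -0.2 -15.1  -0.3] tau [ -0.1 -19.5  19.9   4.5   0.4   0. ]
22.65 [0.4739 0.0599 0.348 ] tilt [0.1028 0.0232] j [ 27.89  -0.52  -8.17   1.63 -76.51  67.79] v [-0.   1.2 -3.3 -0.3  3.8  0.2] tau [  0.3 -14.9  17.1   3.5   0.1  -0. ]
22.7 [0.4733 0.06   0.3454] tilt [0.0994 0.0228] j [ 27.89  -0.43  -8.39   1.55 -76.39  67.8 ] v [ 0.1  2.  -4.8 -1.9  1.4  0.2] tau [ -0.  -20.1  20.6   4.5   0.2  -0. ]
22.75 [0.4723 0.0599 0.3429] tilt [0.0948 0.0217] j [ 27.89  -0.34  -8.6    1.49 -76.35  67.81] v [-0.1  1.6 -3.4 -1.   0.3  0.1] tau [ -0.  -21.2  21.3   4.7   0.3  -0. ]
```

Emit:
{"name": "apply_moves", "arguments": {
  "xyz": [
    [0,0,0]
  ],
  "twist": [0],
  "claw": [0.8]
}}

```text
time_s: 22.85
tcp_pos: [0.4716, 0.0598, 0.3417]
ee_rot: [[0.093, 0.104, -0.99], [0.021, -0.994, -0.103], [-0.995, -0.012, -0.094]]
wrist_force: [-0.2, -0.3, -0.9]
gripper_width: 0.801
```

Run:
```python
from h import *
for i in range(3): st(); imaging.capture("top")
st()
```

```text
22.85 [0.4716 0.0598 0.3417] tilt [0.0926 0.0214] j [ 27.89  -0.32  -8.71   1.44 -76.35  67.8 ] v [ 0.  -0.5  0.5  0.1  0.  -0.1] tau [ -0.  -20.8  20.8   4.6   0.3  -0. ]
22.9 [0.4718 0.0597 0.3418] tilt [0.0928 0.0211] j [ 27.89  -0.31  -8.7    1.46 -76.34  67.8 ] v [-0.1  0.4  0.   0.3 -0.   0.1] tau [  0.  -19.7  20.1   4.4   0.3  -0. ]
22.95 [0.4718 0.0597 0.3417] tilt [0.0927 0.0208] j [ 27.89  -0.3   -8.7    1.47 -76.34  67.8 ] v [-0.   0.3  0.   0.1  0.   0.1] tau [  0.  -20.3  20.3   4.5   0.3  -0. ]
23.0 [0.4719 0.0597 0.3417] tilt [0.0927 0.0207] j [ 27.89  -0.29  -8.69   1.48 -76.34  67.8 ] v [ 0.1  0.1  0.1  0.1  0.1 -0. ] tau [ -0.  -20.3  20.3   4.5   0.3  -0. ]
```

Emit:
{"name": "apply_moves", "arguments": {
  "xyz": [
    [0.035,0,0],
    [0.035,0,0],
    [0.035,0,0],
    [0.035,0,0]
  ],
  "twist": [0,0,0,0],
  "claw": [0.8,0.8,0.8,0.8]
}}

```text
time_s: 23.4
tcp_pos: [0.4884, 0.0634, 0.2014]
ee_rot: [[0.102, 0.105, -0.989], [0.023, -0.994, -0.103], [-0.995, -0.013, -0.104]]
wrist_force: [0.9, 0.7, -1.0]
gripper_width: 0.801
```

```bash
cat >> h.py <<'E'
def settle(n=4):
    st()
    for i in range(n): imaging.capture("top")
    st()
E
python3 -c "
from h import *
settle(5)"
```

```text
23.4 [0.4884 0.0634 0.2014] tilt [0.1017 0.0233] j [ 27.38   5.68 -22.61   1.8  -55.93  67.68] v [ -1.2  20.9 -31.8   1.1  52.7  -0.5] tau [ -0.1 -26.   18.9   3.9  -0.4   0. ]
23.65 [0.4898 0.0638 0.2048] tilt [0.1046 0.0237] j [ 27.39   5.56 -22.26   1.87 -56.23  67.68] v [-0.1 -1.2  1.3 -0.1  0.4 -0.1] tau [ -0.  -22.3  17.3   3.8   0.3  -0. ]
```

Emit:
{"name": "apply_moves", "arguments": {
  "xyz": [
    [-0.035,0,0],
    [-0.035,0,0],
    [-0.035,0,0],
    [-0.035,0,0]
  ],
  "twist": [0,0,0,0],
  "claw": [0.8,0.8,0.8,0.8]
}}

```text
time_s: 24.05
tcp_pos: [0.4746, 0.0601, 0.3531]
ee_rot: [[0.108, 0.106, -0.989], [0.024, -0.994, -0.104], [-0.994, -0.013, -0.11]]
wrist_force: [0.3, 0.6, -0.4]
gripper_width: 0.805
```

```bash
python3 -c "
from h import *
settle(5)"
```

```text
24.05 [0.4746 0.0601 0.3531] tilt [0.1081 0.0243] j [ 27.94  -0.69  -7.7    1.71 -76.86  67.79] v [  1.4 -11.3  41.6   0.  -50.8   0.1] tau [ -0.3 -19.7  18.8   4.4   0.8  -0. ]
24.3 [0.4742 0.0603 0.35  ] tilt [0.1055 0.0242] j [ 27.93  -0.6   -8.     1.65 -76.6   67.8 ] v [-0.1  1.4 -2.  -0.2  0.2 -0. ] tau [ -0.  -20.8  21.1   4.6   0.3  -0. ]
```

Emit:
{"name": "apply_moves", "arguments": {
  "xyz": [
    [0,0,-0.035],
    [0,0,-0.035],
    [0,0,-0.035],
    [0,0,-0.035]
  ],
  "twist": [0,0,0,0],
  "claw": [0.8,0.8,0.8,0.8]
}}

```text
time_s: 24.7
tcp_pos: [0.6115, 0.0741, 0.3643]
ee_rot: [[0.102, 0.108, -0.989], [0.024, -0.994, -0.106], [-0.995, -0.013, -0.104]]
wrist_force: [0.1, 0.5, 0.2]
gripper_width: 0.8
```

```bash
python3 -c "
from h import *
settle(5)"
```

```text
24.7 [0.6115 0.0741 0.3643] tilt [0.1017 0.0242] j [ 22.46  14.16  11.32   0.96 -81.24  73.6 ] v [-11.1  38.4  54.5  -1.1 -16.4  11.6] tau [  0.2 -36.2  18.3   4.4   0.5  -0.1]
24.95 [0.6101 0.0739 0.3639] tilt [0.1009 0.0238] j [ 22.5   14.03  11.1    0.96 -81.2   73.54] v [ 0.3 -2.  -0.3  0.3  0.1  0. ] tau [ -0.1 -32.2  20.4   4.4   0.3  -0. ]
```

Emit:
{"name": "apply_moves", "arguments": {
  "xyz": [
    [0,0,0.035],
    [0,0,0.035],
    [0,0,0.035],
    [0,0,0.035]
  ],
  "twist": [0,0,0,0],
  "claw": [0.8,0.8,0.8,0.8]
}}

```text
time_s: 25.35
tcp_pos: [0.4659, 0.0578, 0.3469]
ee_rot: [[0.099, 0.107, -0.989], [0.022, -0.994, -0.106], [-0.995, -0.012, -0.101]]
wrist_force: [-0.3, 1.1, 0.2]
gripper_width: 0.801
```

```bash
python3 -c "
from h import *
settle(5)"
```

```text
25.35 [0.4659 0.0578 0.3469] tilt [0.0987 0.0224] j [ 28.11  -1.26  -9.     1.58 -76.66  67.73] v [ 17.8 -40.3 -46.    2.    6.1 -17.9] tau [ -1.8 -15.5  20.9   4.3   0.2   0.2]
25.6 [0.4681 0.0584 0.3479] tilt [0.1004 0.0232] j [ 28.05  -1.09  -8.7    1.58 -76.67  67.81] v [-0.5  2.2  1.3 -0.1 -0.1 -0.1] tau [  0.1 -20.3  20.    4.4   0.3  -0. ]
```

Emit:
{"name": "apply_moves", "arguments": {
  "xyz": [
    [0,0,-0.04],
    [0,0,-0.04],
    [0,0,-0.04],
    [0,0,-0.04],
    [0,0,-0.04],
    [0,0,-0.03]
  ],
  "twist": [0,0,0,0,0,0],
  "claw": [0.8,0.8,0.8,0.8,0.8,0.8]
}}

```text
time_s: 26.2
tcp_pos: [0.7042, 0.0829, 0.3721]
ee_rot: [[0.102, 0.109, -0.989], [0.024, -0.994, -0.107], [-0.994, -0.013, -0.104]]
wrist_force: [0.2, 0.4, 0.4]
gripper_width: 0.803
```

```bash
python3 -c "
from h import *
settle(5)"
```

```text
26.2 [0.7042 0.0829 0.3721] tilt [0.1024 0.024 ] j [ 20.08  24.53  27.43   0.72 -86.91  76.12] v [ -7.   36.5  59.6  -0.8 -23.4   7.3] tau [ -0.1 -45.4  18.7   4.5   0.6  -0.1]
26.45 [0.7015 0.0826 0.3728] tilt [0.1022 0.0239] j [ 20.14  24.21  27.04   0.73 -86.84  76.07] v [ 0.3 -2.6 -0.7  0.2  0.1  0. ] tau [ -0.1 -40.8  20.3   4.4   0.3  -0. ]
```

Emit:
{"name": "apply_moves", "arguments": {
  "xyz": [
    [0,0,0],
    [0,0,0],
    [0,0,0],
    [0,0,0],
    [0,0,0],
    [0,0,0]
  ],
  "twist": [0,0,0,0,0,0],
  "claw": [0.8,0.8,0.8,0.8,0.8,0.8]
}}

```text
time_s: 27.05
tcp_pos: [0.6984, 0.0822, 0.3781]
ee_rot: [[0.109, 0.11, -0.988], [0.026, -0.994, -0.108], [-0.994, -0.014, -0.111]]
wrist_force: [-0.4, -0.1, 0.8]
gripper_width: 0.798
```

```bash
python3 -c "
from h import *
settle(1)"
```

```text
27.05 [0.6984 0.0822 0.3781] tilt [0.1086 0.0259] j [ 20.21  23.63  26.83   0.76 -86.83  76.06] v [ 0.1 -0.4 -0.1 -0.   0.  -0. ] tau [ -0.  -42.1  20.4   4.5   0.3  -0. ]
27.1 [0.6985 0.0822 0.3782] tilt [0.1088 0.0259] j [ 20.21  23.63  26.84   0.76 -86.83  76.07] v [-0.   0.3  0.2  0.   0.   0. ] tau [  0.  -41.6  20.2   4.4   0.3  -0. ]
```

Emit:
{"name": "apply_moves", "arguments": {
  "xyz": [
    [0,0.02,0.04],
    [0,0.02,0.04],
    [0,0.02,0.04],
    [0,0.02,0.04],
    [0,0.02,0.04],
    [0.02,0,0.03],
    [0.04,0,0],
    [0.04,0,0],
    [0.04,0,0],
    [0.04,0,0],
    [0.03,0,0],
    [0.02,0,0]
  ],
  "twist": [0,0,0,0,0,0,0,0,0,0,0,0],
  "claw": [0.8,0.8,0.8,0.8,0.8,0.8,0.8,0.8,0.8,0.8,0.8,0.8]
}}

```text
time_s: 28.3
tcp_pos: [0.5031, -0.0405, 0.1178]
ee_rot: [[0.124, 0.11, -0.986], [0.027, -0.994, -0.108], [-0.992, -0.013, -0.126]]
wrist_force: [0.6, -0.7, -0.6]
gripper_width: 0.801
```

```bash
python3 -c "
from h import *
settle(5)"
```

```text
28.3 [ 0.5031 -0.0405  0.1178] tilt [0.1237 0.0271] j [ 14.    11.62 -28.49   0.3  -42.62  82.09] v [ -0.2  16.6 -13.2   0.5  30.7  -0.1] tau [ -0.  -27.7  15.9   3.3   0.   -0. ]
28.55 [ 0.5051 -0.0402  0.1213] tilt [0.1286 0.0277] j [ 14.    11.42 -28.21   0.36 -42.83  82.08] v [-0.  -0.9  0.5 -0.2  0.1  0. ] tau [ -0.  -25.7  15.4   3.3   0.3  -0. ]
```

Emit:
{"name": "apply_moves", "arguments": {
  "xyz": [
    [0,0,0],
    [0,0,0],
    [0,0,0],
    [0,0,0],
    [0,0,0],
    [0,0,0]
  ],
  "twist": [0,0,0,0,0,0],
  "claw": [0.8,0.8,0.8,0.8,0.8,0.8]
}}

```text
time_s: 29.15
tcp_pos: [0.5081, -0.0396, 0.1271]
ee_rot: [[0.14, 0.112, -0.984], [0.03, -0.994, -0.109], [-0.99, -0.014, -0.142]]
wrist_force: [-0.0, 0.1, 0.2]
gripper_width: 0.803
```

```bash
python3 -c "
from h import *
settle(1)"
```

```text
29.15 [ 0.5081 -0.0396  0.1271] tilt [0.1397 0.03  ] j [ 14.    10.98 -27.89   0.4  -42.93  82.09] v [-0.  -0.2  0.1 -0.1 -0.1  0. ] tau [  0.  -26.5  16.1   3.5   0.4  -0. ]
29.2 [ 0.5081 -0.0396  0.127 ] tilt [0.1396 0.0299] j [ 14.    10.98 -27.89   0.4  -42.92  82.08] v [-0.   0.1 -0.1  0.  -0.  -0. ] tau [ -0.  -26.4  16.1   3.4   0.4  -0. ]
```

Emit:
{"name": "apply_moves", "arguments": {
  "xyz": [
    [0,0,0],
    [0,0,0],
    [0,0,0],
    [0,0,0],
    [0,0,0],
    [0,0,0]
  ],
  "twist": [0,0,0,0,0,0],
  "claw": [1,1,1,1,1,1]
}}

```text
time_s: 29.8
tcp_pos: [0.5079, -0.0396, 0.1266]
ee_rot: [[0.139, 0.112, -0.984], [0.03, -0.994, -0.109], [-0.99, -0.014, -0.141]]
wrist_force: [0.5, -0.5, 0.9]
gripper_width: 0.999
```

```bash
python3 -c "
from h import *
settle(1)"
```

```text
29.8 [ 0.5079 -0.0396  0.1266] tilt [0.1386 0.0297] j [ 14.    11.02 -27.91   0.4  -42.93  82.09] v [ 0.   0.  -0.  -0.  -0.1  0.1] tau [ -0.  -26.4  16.1   3.5   0.4  -0. ]
29.85 [ 0.5079 -0.0396  0.1266] tilt [0.1386 0.0297] j [ 14.    11.02 -27.91   0.4  -42.93  82.08] v [0.1 0.1 0.  0.  0.  0.1] tau [  0.  -26.4  16.1   3.5   0.4  -0. ]
```

Emit:
{"name": "apply_moves", "arguments": {
  "xyz": [
    [-0.04,0,0],
    [-0.04,0,0],
    [-0.04,0,0],
    [-0.03,0,0],
    [0,0,0],
    [0,0,0]
  ],
  "twist": [0,0,0,0,0,0],
  "claw": [1,1,1,1,1,1]
}}

```text
time_s: 30.45
tcp_pos: [0.4856, -0.0446, 0.2798]
ee_rot: [[0.135, 0.111, -0.985], [0.029, -0.994, -0.108], [-0.99, -0.014, -0.138]]
wrist_force: [0.3, 0.2, -1.4]
gripper_width: 1.003
```

```bash
python3 -c "
from h import *
settle(4)"
```

```text
30.45 [ 0.4856 -0.0446  0.2798] tilt [0.1353 0.0288] j [ 14.09   1.1  -15.7    0.31 -65.26  82.14] v [-0.2 -1.3  2.   0.9 -0.3  0.1] tau [ -0.  -21.8  20.5   4.4   0.4  -0. ]
30.65 [ 0.4852 -0.0447  0.2782] tilt [0.1319 0.0277] j [ 14.09   1.22 -15.79   0.33 -65.26  82.14] v [-0.   0.3 -0.   0.  -0.1 -0.1] tau [ -0.  -21.3  19.9   4.3   0.4  -0. ]
```

Emit:
{"name": "apply_moves", "arguments": {
  "xyz": [
    [0.02,0,0],
    [0.02,0,0],
    [0.02,0,0],
    [0.02,0,0],
    [0.02,0,0],
    [0.01,0,0],
    [0.005,0,0]
  ],
  "twist": [0,0,0,0,0,0,0],
  "claw": [1,1,1,1,1,1,1]
}}

```text
time_s: 31.35
tcp_pos: [0.4981, -0.0422, 0.1537]
ee_rot: [[0.12, 0.111, -0.987], [0.025, -0.994, -0.109], [-0.992, -0.012, -0.122]]
wrist_force: [-0.8, -0.1, 0.2]
gripper_width: 0.999
```

```bash
python3 -c "
from h import *
settle(4)"
```

```text
31.35 [ 0.4981 -0.0422  0.1537] tilt [0.1202 0.0249] j [ 14.     8.76 -26.06   0.38 -48.13  82.1 ] v [-0.   4.7 -4.1 -0.   7.6 -0. ] tau [ -0.  -25.1  16.8   3.6   0.3  -0. ]
31.55 [ 0.4993 -0.042   0.156 ] tilt [0.1245 0.0256] j [ 14.     8.61 -25.91   0.4  -48.19  82.1 ] v [ 0.1 -0.8  0.5  0.   0.1  0.1] tau [ -0.  -24.5  16.6   3.6   0.3  -0. ]
```

Emit:
{"name": "apply_moves", "arguments": {
  "xyz": [
    [-0.04,0,0],
    [-0.04,0,0],
    [-0.04,0,0],
    [0,0,0],
    [0,0,0],
    [0,0,0],
    [0.02,0,0],
    [0.02,0,0],
    [0.02,0,0],
    [0.02,0,0],
    [0.02,0,0],
    [0.02,0,0]
  ],
  "twist": [0,0,0,0,0,0,0,0,0,0,0,0],
  "claw": [1,1,1,1,1,1,1,1,1,1,1,1]
}}

```text
time_s: 32.75
tcp_pos: [0.5016, -0.0424, 0.1618]
ee_rot: [[0.136, 0.112, -0.984], [0.027, -0.994, -0.109], [-0.99, -0.011, -0.138]]
wrist_force: [1.3, 0.2, 0.2]
gripper_width: 1.002
```

Emit:
{"name": "apply_moves", "arguments": {
  "xyz": [
    [-0.04,0,0],
    [-0.04,0,0],
    [-0.04,0,0],
    [0,0,0],
    [0,0,0],
    [0,0,0],
    [0.02,0,0],
    [0.02,0,0],
    [0.02,0,0],
    [0.02,0,0],
    [0.02,0,0],
    [0.02,0,0]
  ],
  "twist": [0,0,0,0,0,0,0,0,0,0,0,0],
  "claw": [1,1,1,1,1,1,1,1,1,1,1,1]
}}

```text
time_s: 33.95
tcp_pos: [0.4913, -0.0446, 0.1438]
ee_rot: [[0.103, 0.11, -0.989], [0.02, -0.994, -0.109], [-0.994, -0.008, -0.105]]
wrist_force: [0.4, 1.4, 0.3]
gripper_width: 1.002
```

Emit:
{"name": "apply_moves", "arguments": {
  "xyz": [
    [-0.04,0,0],
    [-0.04,0,0],
    [-0.04,0,0],
    [0,0,0],
    [0,0,0],
    [0,0,0],
    [0.02,0,0],
    [0.02,0,0],
    [0.02,0,0],
    [0.02,0,0],
    [0.02,0,0],
    [0.02,0,0]
  ],
  "twist": [0,0,0,0,0,0,0,0,0,0,0,0],
  "claw": [1,1,1,1,1,1,1,1,1,1,1,1]
}}

```text
time_s: 35.15
tcp_pos: [0.4779, -0.0473, 0.1221]
ee_rot: [[0.062, 0.108, -0.992], [0.011, -0.994, -0.108], [-0.998, -0.005, -0.063]]
wrist_force: [-0.3, -0.6, 0.3]
gripper_width: 1.002
```

Emit:
{"name": "apply_moves", "arguments": {
  "xyz": [
    [-0.04,0,0],
    [-0.04,0,0],
    [-0.04,0,0],
    [0,0,0],
    [0,0,0],
    [0,0,0],
    [0,0,0],
    [0,0,0]
  ],
  "twist": [0,0,0,0,0,0,0,0],
  "claw": [1,1,1,1,1,1,1,1]
}}

```text
time_s: 35.95
tcp_pos: [0.4617, -0.0502, 0.2272]
ee_rot: [[0.022, 0.107, -0.994], [0.004, -0.994, -0.107], [-1.0, -0.002, -0.023]]
wrist_force: [1.5, -0.1, 0.7]
gripper_width: 1.001
```

```bash
python3 -c "
from h import *
settle(3)"
```

```text
35.95 [ 0.4617 -0.0502  0.2272] tilt [0.0224 0.0041] j [ 13.98   4.27 -19.41   0.09 -65.02  82.1 ] v [ 0.   0.6 -1.  -0.2  0.2 -0. ] tau [ -0.  -22.8  18.6   4.1   0.1  -0. ]
36.1 [ 0.4621 -0.0501  0.2277] tilt [0.0235 0.0042] j [ 13.99   4.25 -19.36   0.1  -65.03  82.1 ] v [ 0.  -0.4  0.6  0.1 -0.   0.1] tau [ -0.  -22.5  18.5   4.    0.1  -0. ]
```

Emit:
{"name": "apply_moves", "arguments": {
  "xyz": [
    [-0.03,0,0],
    [-0.03,-0.02,-0.01],
    [-0.02,-0.035,-0.02],
    [0,-0.035,-0.02],
    [0,-0.035,-0.02],
    [0,-0.035,-0.02],
    [0,-0.035,-0.02],
    [0,-0.025,-0.02],
    [0,-0.02,-0.01],
    [0,0,0],
    [0,0,0]
  ],
  "twist": [0,0,0,0,0,0,0,0,0,0,0],
  "claw": [1,1,1,1,1,1,1,1,1,1,1]
}}

```text
time_s: 37.2
tcp_pos: [0.5775, 0.2131, 0.3114]
ee_rot: [[0.02, 0.104, -0.994], [0.003, -0.995, -0.104], [-1.0, -0.001, -0.02]]
wrist_force: [-1.1, -0.8, -0.2]
gripper_width: 1.0
```

Run:
```python
from h import *
settle(2); go(.5805,.199,.2,187)
d=imaging.capture("wrist"); cv2.imwrite("pics/i1.png",d["pixels"][:,:,::-1])
s=r.sense();p=s["tcp_pos"];R=s["ee_rot"]
print([pr(d,(x,y,.2),True).round(0).tolist() for x,y in [(.6095,.225),(.6131,.1812),(.553,.1728),(.5476,.217)]])
```

```text
37.2 [0.5775 0.2131 0.3114] tilt [0.0202 0.0034] j [ 35.58  17.53   9.12   0.52 -80.54  60.33] v [ 0.7  1.3  0.5 -0.2  0.1 -0.2] tau [  0.4 -35.7  20.1   4.4   0.1  -0. ]
37.3 [0.5773 0.2123 0.3117] tilt [0.0204 0.0038] j [ 35.53  17.47   9.07   0.51 -80.53  60.32] v [-0.5 -0.8 -0.1  0.2 -0.2 -0.1] tau [  0.3 -35.9  20.2   4.4   0.2   0. ]
t 37.3 tcp [0.5773 0.2123 0.3117] yaw -174.1 tool delta [0.1117 0.0138 0.0005] twist -1.1 rows>= 3
[[267.0, 167.0], [314.0, 168.0], [315.0, 231.0], [269.0, 232.0]]
```

View pics/i1.png

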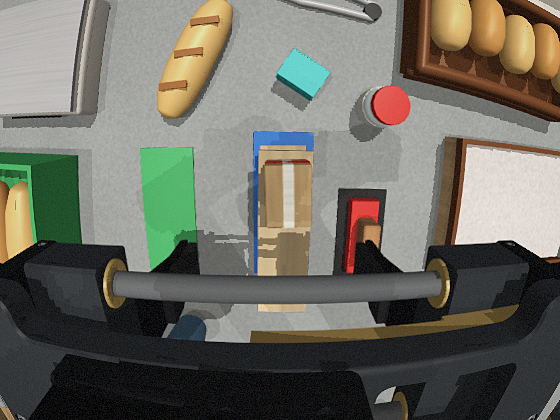

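Emit:
{"name": "apply_moves", "arguments": {
  "xyz": [
    [0.02,0.003,-0.002],
    [0.025,0.003,-0.002],
    [0.025,0.003,-0.001],
    [0.025,0.002,-0.001],
    [0.025,0,0],
    [0.02,0,0],
    [0.015,0,0],
    [0.008,0,0],
    [0,0,0]
  ],
  "twist": [-0.5,-0.5,0,0,0,0,0,0,0],
  "claw": [1,1,1,1,1,1,1,1,1]
}}

```text
time_s: 38.25
tcp_pos: [0.5888, 0.1936, 0.1518]
ee_rot: [[0.032, 0.112, -0.993], [0.009, -0.994, -0.112], [-0.999, -0.006, -0.033]]
wrist_force: [0.6, -0.4, 0.9]
gripper_width: 0.999
```

Run:
```python
from h import *
settle(1); go(.583,.2015,.14,187)
d=imaging.capture("wrist"); crop(d,150,410,130,310,3,"pics/i2.png")
```

```text
38.25 [0.5888 0.1936 0.1518] tilt [0.0324 0.0095] j [ 33.45  22.65  -6.32   0.66 -59.19  62.63] v [-0.5 -1.2  0.3  0.4 -0.2  0.1] tau [  0.  -38.3  17.7   3.9   0.2  -0. ]
38.3 [0.5892 0.1939 0.1526] tilt [0.0336 0.01  ] j [ 33.46  22.61  -6.26   0.68 -59.21  62.63] v [ 0.3 -0.6  1.6  0.3 -0.1 -0. ] tau [  0.  -38.1  17.6   3.9   0.2   0. ]
t 38.3 tcp [0.5892 0.1939 0.1526] yaw -173.6 tool delta [ 0.0125 -0.0082  0.0058] twist -0.6 rows>= 1
```

View pics/i2.png

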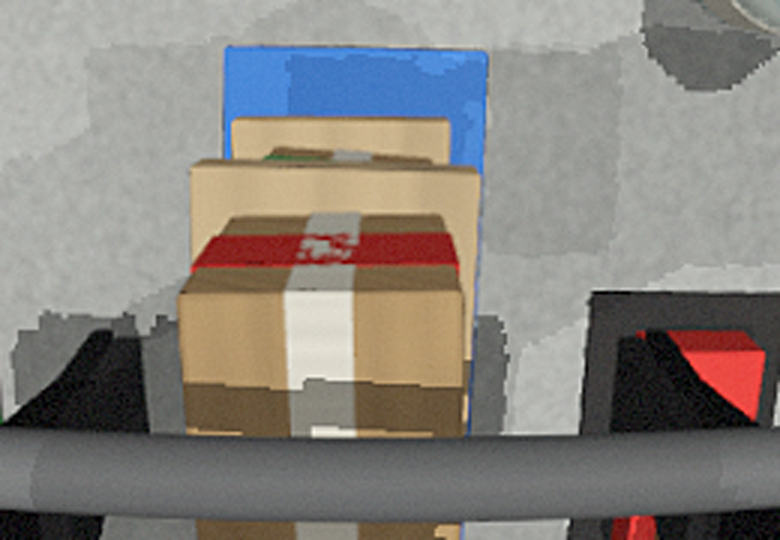

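Emit:
{"name": "apply_moves", "arguments": {
  "xyz": [
    [0.003,-0.004,0.002],
    [0.004,-0.004,0.002],
    [0.004,0,0.001],
    [0,0,0]
  ],
  "twist": [0,0,0,0],
  "claw": [1,1,1,1]
}}

```text
time_s: 38.75
tcp_pos: [0.5852, 0.2034, 0.1447]
ee_rot: [[0.04, 0.113, -0.993], [0.014, -0.994, -0.112], [-0.999, -0.009, -0.042]]
wrist_force: [-0.2, -0.1, 0.1]
gripper_width: 1.001
```

Run:
```python
from h import *
settle(1); go(.583,.2015,.14,187)
d=imaging.capture("wrist"); crop(d,150,410,130,310,3,"pics/i3.png")
```

```text
38.75 [0.5852 0.2034 0.1447] tilt [0.0404 0.0139] j [ 34.47  22.7   -7.39   0.77 -57.55  61.59] v [ 0.4 -0.4  0.7  0.4  0.1 -0.1] tau [  0.  -38.7  17.8   3.9   0.2  -0. ]
38.8 [0.5855 0.2035 0.1451] tilt [0.0411 0.0141] j [ 34.47  22.69  -7.36   0.79 -57.56  61.59] v [-0.2 -0.   0.5  0.3 -0.   0.1] tau [  0.  -38.2  17.4   3.8   0.2  -0. ]
t 38.8 tcp [0.5855 0.2035 0.1451] yaw -173.5 tool delta [0.005  0.0017 0.0029] twist -0.5 rows>= 1
```

View pics/i3.png

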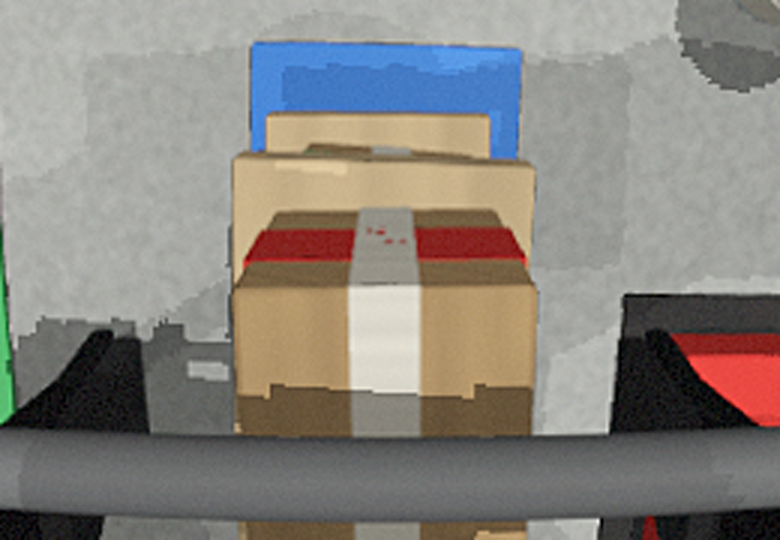

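Emit:
{"name": "apply_moves", "arguments": {
  "xyz": [
    [0,0,0],
    [0,0,0],
    [0,0,0],
    [0,0,0],
    [0,0,0],
    [0,0,0],
    [0,0,0]
  ],
  "twist": [0,0,0,0,0,0,0],
  "claw": [0.6,0.4,0.4,0.4,0.4,0.4,0.4]
}}

```text
time_s: 39.55
tcp_pos: [0.5861, 0.2033, 0.1456]
ee_rot: [[0.042, 0.113, -0.993], [0.014, -0.994, -0.112], [-0.999, -0.009, -0.043]]
wrist_force: [0.0, -0.3, -0.3]
gripper_width: 0.501
```

Run:
```python
from h import *
settle(1); print(r.sense()["gripper_width"])
d=imaging.capture("wrist"); crop(d,150,410,130,310,3,"pics/i4.png")
```

```text
39.55 [0.5861 0.2033 0.1456] tilt [0.042  0.0143] j [ 34.43  22.69  -7.29   0.81 -57.57  61.6 ] v [-0.1 -0.1  0.  -0.2 -0.1 -0. ] tau [ -0.  -38.4  17.6   3.9   0.2  -0. ]
39.6 [0.5861 0.2033 0.1456] tilt [0.042  0.0143] j [ 34.43  22.69  -7.29   0.81 -57.57  61.6 ] v [ 0.  -0.  -0.1 -0.1  0.1  0.1] tau [  0.2 -38.5  17.7   3.8   0.2  -0. ]
0.5017042543891402
```

View pics/i4.png

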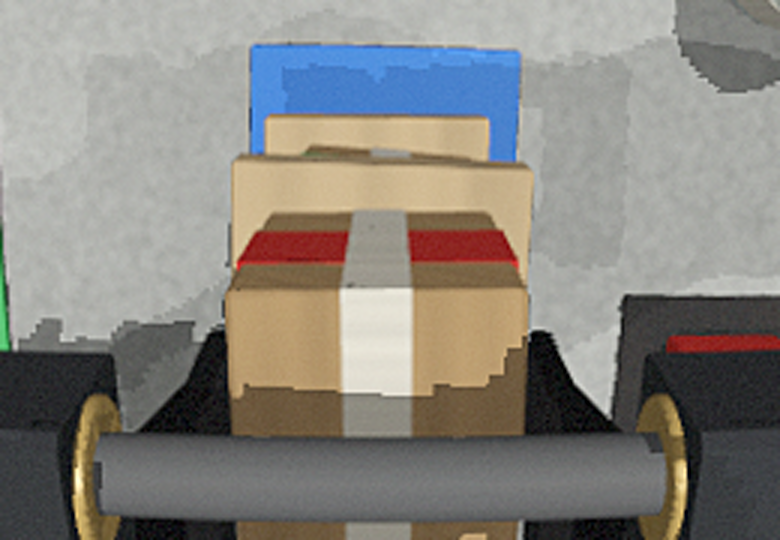

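Emit:
{"name": "apply_moves", "arguments": {
  "xyz": [
    [-0.01,0,0],
    [-0.02,0,0],
    [-0.025,0,0],
    [-0.01,0.02,0],
    [0,0.035,0],
    [0,0.035,0],
    [0,0.035,0],
    [0,0.035,0],
    [0,0.035,0],
    [0,0.035,0],
    [0,0.025,0],
    [0,0.01,0]
  ],
  "twist": [0,0,0,0,0,0,0,0,0,0,0,0],
  "claw": [0.4,0.4,0.4,0.4,0.4,0.4,0.4,0.4,0.4,0.4,0.4,0.4]
}}

```text
time_s: 40.85
tcp_pos: [0.6145, -0.0676, 0.2167]
ee_rot: [[0.046, 0.118, -0.992], [0.016, -0.993, -0.118], [-0.999, -0.011, -0.048]]
wrist_force: [-0.9, 0.4, -1.1]
gripper_width: 0.503
```

```bash
cat >> h.py <<'E'
def slot(x,y,z,yaw=185.4):
    p=dw(x,y); go(p[0],p[1],z,yaw); s=r.sense(); print("disp",todisp(s["tcp_pos"]).round(4),"tilt",s["ee_rot"][:2,0].round(3),"w",round(s["gripper_width"],3))
E
python3 - <<'E'
from h import *
settle(2); slot(.05,.09,.055)
E
```

```text
40.85 [ 0.6145 -0.0676  0.2167] tilt [0.0461 0.0162] j [  8.41  19.42  -1.11  -0.58 -66.73  88.58] v [-9.9  1.9  3.8 -0.9 -1.5 10.2] tau [  0.1 -37.7  19.4   4.4   0.2  -0. ]
40.95 [ 0.6145 -0.0667  0.2165] tilt [0.0461 0.0163] j [  8.49  19.42  -1.13  -0.58 -66.7   88.51] v [ 2.3 -0.2 -0.6 -0.5  0.4 -0.9] tau [ -0.9 -37.5  19.5   4.4   0.2   0.1]
t 41.0 tcp [ 0.6145 -0.0667  0.2165] yaw -173.2 tool delta [0.1606 0.0579 0.0096] twist 1.4 rows>= 4
disp [0.0506 0.1462] tilt [0.046 0.016] w 0.504
```

Emit:
{"name": "apply_moves", "arguments": {
  "xyz": [
    [0,0.02,0.001],
    [0.015,0.02,0.002],
    [0.025,0.012,0.002],
    [0.03,0.003,0.001],
    [0.03,0,0],
    [0.025,0,0],
    [0.015,0,0],
    [0.008,0,0],
    [0,0,0]
  ],
  "twist": [0.7,0.7,0,0,0,0,0,0,0],
  "claw": [0.4,0.4,0.4,0.4,0.4,0.4,0.4,0.4,0.4]
}}

```text
time_s: 41.85
tcp_pos: [0.6251, -0.1087, 0.0666]
ee_rot: [[0.053, 0.106, -0.993], [0.02, -0.994, -0.105], [-0.998, -0.014, -0.055]]
wrist_force: [0.1, -0.6, -0.2]
gripper_width: 0.503
```

Run:
```python
from h import *
settle(2); slot(.05,.09,.053)
d=imaging.capture("wrist"); cv2.imwrite("pics/j1.png",d["pixels"][:,:,::-1])
```

```text
41.85 [ 0.6251 -0.1087  0.0666] tilt [0.0528 0.0196] j [  4.24  28.39  -9.89  -1.19 -48.63  92.58] v [ 1.  -0.5  0.8  0.4 -0.2 -0.2] tau [ -0.1 -41.9  16.3   3.6   0.3   0. ]
41.95 [ 0.6263 -0.1091  0.0683] tilt [0.0563 0.0193] j [  4.21  28.29  -9.78  -1.16 -48.64  92.59] v [-0.6 -1.   0.8  0.3  0.2  0. ] tau [  0.1 -41.5  16.    3.5   0.2  -0. ]
t 42.0 tcp [ 0.6263 -0.1091  0.0683] yaw -174.0 tool delta [0.0146 0.0129 0.0094] twist 0.6 rows>= 1
disp [0.0584 0.1028] tilt [0.056 0.019] w 0.502
```

View pics/j1.png

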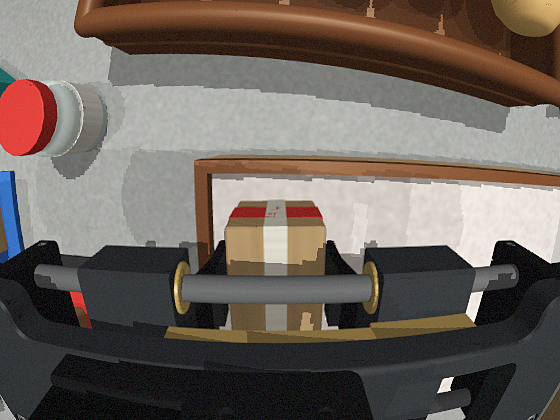

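Emit:
{"name": "apply_moves", "arguments": {
  "xyz": [
    [0,0.007,0.005],
    [0.004,0.006,0.004],
    [0.005,0,0],
    [0.004,0,0],
    [0,0,0]
  ],
  "twist": [0.6,0,0,0,0],
  "claw": [0.4,0.4,0.4,0.4,0.4]
}}

```text
time_s: 42.5
tcp_pos: [0.6207, -0.1248, 0.0578]
ee_rot: [[0.064, 0.093, -0.994], [0.019, -0.996, -0.092], [-0.998, -0.013, -0.065]]
wrist_force: [0.4, -0.3, -1.0]
gripper_width: 0.502
```

Run:
```python
from h import *
settle(1); slot(.05,.09,.052); print(r.sense()["wrist_force"])
```

```text
42.5 [ 0.6207 -0.1248  0.0578] tilt [0.0638 0.0193] j [  2.75  28.59 -11.06  -1.28 -46.65  93.43] v [-0.3 -0.2  0.2  0.1  0.1 -0. ] tau [ -0.  -42.4  16.2   3.5   0.3  -0. ]
42.55 [ 0.621  -0.1247  0.0581] tilt [0.0642 0.0192] j [  2.76  28.58 -11.04  -1.27 -46.66  93.43] v [ 0.3 -0.2  0.5  0.2 -0.1  0.1] tau [ -0.  -42.1  16.    3.5   0.2  -0. ]
t 42.5 tcp [ 0.621  -0.1247  0.0581] yaw -174.7 tool delta [ 0.006  -0.0021  0.002 ] twist -0.1 rows>= 1
disp [0.0516 0.0878] tilt [0.064 0.019] w 0.507
[-0.17040166 -0.91788687 -1.20890547]
```

Emit:
{"name": "apply_moves", "arguments": {
  "xyz": [
    [0.004,0,0],
    [0.003,0,0],
    [0,0,0],
    [0,0,0]
  ],
  "twist": [0,0,0,0],
  "claw": [0.4,0.4,0.4,0.4]
}}

```text
time_s: 42.95
tcp_pos: [0.6223, -0.1247, 0.052]
ee_rot: [[0.065, 0.095, -0.993], [0.018, -0.995, -0.094], [-0.998, -0.012, -0.067]]
wrist_force: [-0.4, 0.2, 0.1]
gripper_width: 0.501
```

Run:
```python
from h import *
settle(1); slot(.05,.09,.052); print(r.sense()["wrist_force"])
```

```text
42.95 [ 0.6223 -0.1247  0.052 ] tilt [0.0654 0.0181] j [  2.79  29.06 -11.27  -1.19 -45.88  93.44] v [ 0.1 -0.   0.1  0.2 -0.2  0. ] tau [  0.3 -41.7  15.8   3.3   0.4  -0. ]
43.0 [ 0.6223 -0.1247  0.0519] tilt [0.0655 0.0181] j [  2.79  29.06 -11.27  -1.19 -45.87  93.44] v [ 0.1 -0.   0.  -0.1  0.1  0. ] tau [  0.3 -41.6  15.7   3.2   0.4  -0. ]
t 43.0 tcp [ 0.6223 -0.1247  0.0519] yaw -174.6 tool delta [-0.0002 -0.0023  0.0029] twist 0.0 rows>= 1
disp [0.0529 0.0877] tilt [0.065 0.018] w 0.504
[-0.46993831  0.15430379  1.1902472 ]
```

Emit:
{"name": "apply_moves", "arguments": {
  "xyz": [
    [0,0,0],
    [0,0,0],
    [0,0,0],
    [0,0,0],
    [-0.02,0,0],
    [-0.03,0,0],
    [-0.04,0,0],
    [-0.04,0,0],
    [-0.03,0,0],
    [0,0,0],
    [0,0,0]
  ],
  "twist": [0,0,0,0,0,0,0,0,0,0,0],
  "claw": [0.7,1,1,1,1,1,1,1,1,1,1]
}}

```text
time_s: 44.1
tcp_pos: [0.6115, -0.1275, 0.2161]
ee_rot: [[0.064, 0.095, -0.993], [0.019, -0.995, -0.094], [-0.998, -0.012, -0.066]]
wrist_force: [0.1, -0.6, -1.1]
gripper_width: 1.001
```

Run:
```python
from h import *
settle(1)
d=imaging.capture("top"); cv2.imwrite("pics/k1.png",d["pixels"][:,:,::-1]); crop(d,135,275,130,270,5,"pics/k2.png")
d=imaging.capture("wrist"); cv2.imwrite("pics/k3.png",d["pixels"][:,:,::-1])
```

```text
44.1 [ 0.6115 -0.1275  0.2161] tilt [0.0644 0.0186] j [  2.56  19.6   -0.82  -0.99 -65.85  93.23] v [ 0.  -1.4  1.9  1.  -0.3 -0.1] tau [ -0.  -38.8  20.    4.3   0.2  -0. ]
44.15 [ 0.6118 -0.1277  0.2164] tilt [0.0651 0.018 ] j [  2.56  19.6   -0.79  -0.94 -65.83  93.23] v [ 0.1  0.9 -0.7  0.2  0.2 -0. ] tau [  0.  -35.7  18.2   3.8   0.1  -0. ]
```

View pics/k2.png

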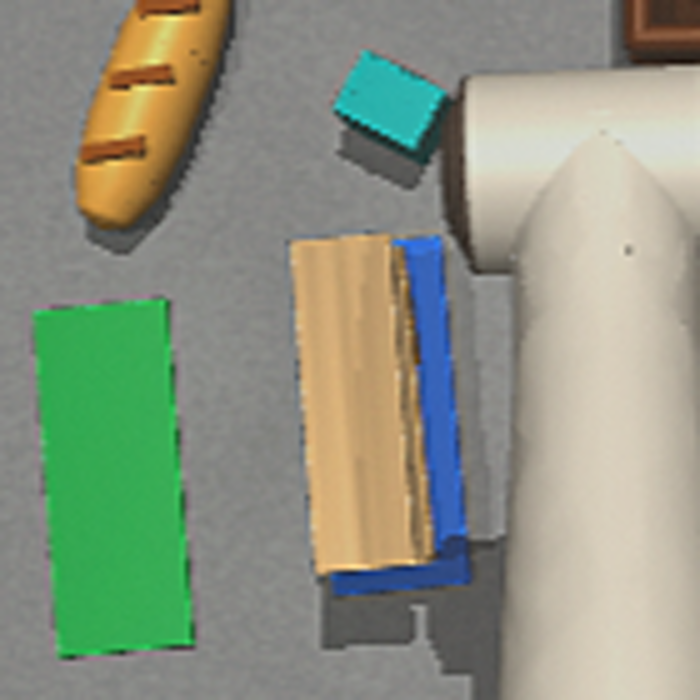

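View pics/k3.png

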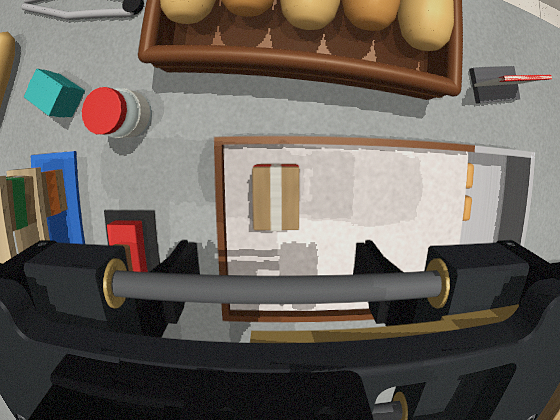

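Run:
```python
from h import *
d=imaging.capture("top")
P=np.array([bp(d,(135+a/5-.4,130+b/5-.4),.144)[:2] for a,b in [(290,241),(390,234),(418,564),(318,573)]])
e=[P[(i+1)%4]-P[i] for i in range(4)]
print(P.mean(0),[(round(np.hypot(*v)*1000),round(np.degrees(np.arctan2(v[1],v[0]))%180,1)) for v in e])
go(P.mean(0)[0],P.mean(0)[1],.3,185.5)
```

```text
[0.52245711 0.19690937] [(60, np.float64(93.5)), (198, np.float64(5.1)), (60, np.float64(94.7)), (200, np.float64(5.3))]
t 44.3 tcp [ 0.611  -0.1275  0.2143] yaw -174.6 tool delta [-0.085  -0.3324  0.0522] twist -0.1 rows>= 8
```

Emit:
{"name": "apply_moves", "arguments": {
  "xyz": [
    [-0.03,0,0],
    [-0.03,-0.02,0],
    [-0.025,-0.038,0.006],
    [0,-0.038,0.008],
    [0,-0.038,0.008],
    [0,-0.038,0.008],
    [0,-0.038,0.008],
    [0,-0.038,0.006],
    [0,-0.035,0.004],
    [0,-0.025,0],
    [0,-0.01,0],
    [0,0,0]
  ],
  "twist": [0,0,0,0,0,0,0,0,0,0,0,0],
  "claw": [1,1,1,1,1,1,1,1,1,1,1,1]
}}

```text
time_s: 45.5
tcp_pos: [0.5218, 0.1935, 0.2859]
ee_rot: [[0.03, 0.091, -0.995], [0.011, -0.996, -0.091], [-0.999, -0.008, -0.031]]
wrist_force: [1.1, -0.2, 0.4]
gripper_width: 0.999
```

Run:
```python
from h import *
settle(1);go(.524,.1985,.115,185.4)
```

```text
45.5 [0.5218 0.1935 0.2859] tilt [0.0298 0.0108] j [ 37.37  11.5   -2.53   0.56 -74.23  57.71] v [ 0.2  0.4 -0.9 -0.1 -0.2  0.2] tau [  0.6 -30.5  19.9   4.3   0.2  -0.1]
45.55 [0.5218 0.1928 0.2858] tilt [0.0294 0.0107] j [ 37.3   11.5   -2.56   0.56 -74.24  57.72] v [-1.5 -0.5 -0.2  0.1 -0.3  0.1] tau [  0.6 -31.1  20.1   4.5   0.2  -0. ]
t 45.5 tcp [0.5218 0.1928 0.2858] yaw -174.8 tool delta [ 0.1708 -0.0041  0.0025] twist -0.2 rows>= 4
```

Emit:
{"name": "apply_moves", "arguments": {
  "xyz": [
    [0.02,-0.001,0],
    [0.03,-0.001,0],
    [0.03,-0.001,0],
    [0.03,-0.001,0],
    [0.02,-0.001,0],
    [0.015,0,0],
    [0.008,0,0],
    [0,0,0]
  ],
  "twist": [0,0,0,0,0,0,0,0],
  "claw": [1,1,1,1,1,1,1,1]
}}

```text
time_s: 46.35
tcp_pos: [0.5286, 0.1885, 0.1268]
ee_rot: [[0.029, 0.077, -0.997], [0.007, -0.997, -0.077], [-1.0, -0.005, -0.029]]
wrist_force: [0.2, 0.1, 0.9]
gripper_width: 0.999
```

Run:
```python
from h import *
settle(1);go(.524,.1985,.115,185.4)
d=imaging.capture("wrist"); cv2.imwrite("pics/l1.png",d["pixels"][:,:,::-1])
```

```text
46.35 [0.5286 0.1885 0.1268] tilt [0.0288 0.0074] j [ 36.56  18.77 -16.4    0.8  -53.26  57.38] v [-0.9 -0.3  0.6  0.5 -0.3  0.3] tau [  0.1 -33.7  16.5   3.6   0.2  -0. ]
46.4 [0.5289 0.1888 0.1276] tilt [0.0299 0.008 ] j [ 36.57  18.73 -16.35   0.82 -53.28  57.38] v [ 0.6 -1.   1.3  0.2 -0.2 -0.1] tau [  0.  -33.9  16.7   3.7   0.2   0. ]
t 46.4 tcp [0.5289 0.1888 0.1276] yaw -175.6 tool delta [ 0.0125 -0.01    0.0046] twist -1.0 rows>= 1
```

View pics/l1.png

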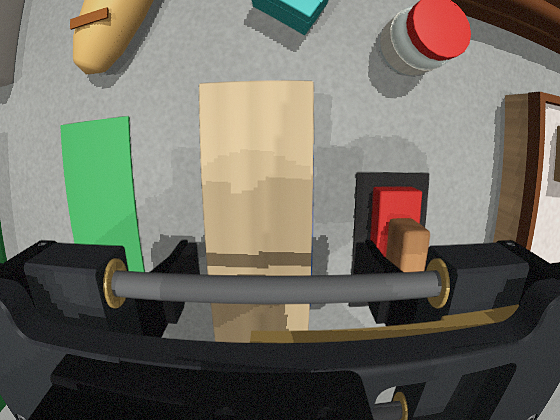

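Emit:
{"name": "apply_moves", "arguments": {
  "xyz": [
    [0,-0.006,0.002],
    [0.004,-0.005,0.002],
    [0.005,-0.001,0],
    [0.004,0,0],
    [0,0,0]
  ],
  "twist": [-0.6,-0.4,0,0,0],
  "claw": [1,1,1,1,1]
}}

```text
time_s: 46.95
tcp_pos: [0.5262, 0.2035, 0.1179]
ee_rot: [[0.037, 0.098, -0.995], [0.013, -0.995, -0.097], [-0.999, -0.009, -0.039]]
wrist_force: [0.1, 1.1, 0.0]
gripper_width: 1.0
```

Run:
```python
from h import *
settle(1);go(.524,.1985,.115,185.4)
d=imaging.capture("wrist"); crop(d,150,410,130,310,3,"pics/l2.png")
```

```text
46.95 [0.5262 0.2035 0.1179] tilt [0.0375 0.013 ] j [ 38.05  19.29 -17.16   0.94 -51.4   56.97] v [ 0.3 -0.2  0.4  0.3  0.  -0. ] tau [  0.  -34.4  16.5   3.6   0.2  -0. ]
47.0 [0.5264 0.2036 0.1182] tilt [0.038  0.0132] j [ 38.04  19.28 -17.13   0.95 -51.41  56.97] v [-0.2 -0.2  0.4  0.1 -0.2 -0. ] tau [  0.  -34.2  16.3   3.6   0.2  -0. ]
t 47.0 tcp [0.5264 0.2036 0.1182] yaw -174.4 tool delta [0.003  0.0049 0.003 ] twist 0.2 rows>= 1
```

View pics/l2.png

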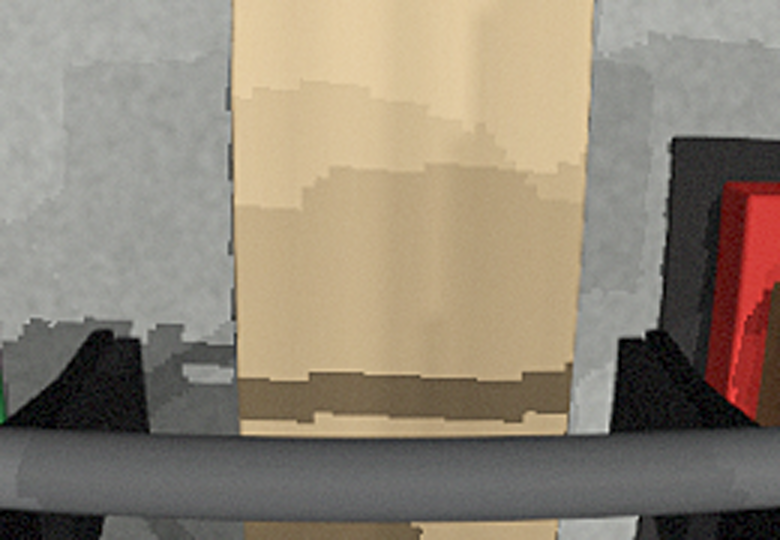

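Emit:
{"name": "apply_moves", "arguments": {
  "xyz": [
    [0.002,0.003,0.001],
    [0.001,0,0.001],
    [0,0,0],
    [0,0,0],
    [0,0,0],
    [0,0,0]
  ],
  "twist": [0,0,0,0,0,0],
  "claw": [1,1,0.8,0.5,0.5,0.5]
}}

```text
time_s: 47.65
tcp_pos: [0.5251, 0.1999, 0.1153]
ee_rot: [[0.039, 0.097, -0.995], [0.014, -0.995, -0.097], [-0.999, -0.01, -0.04]]
wrist_force: [0.5, -0.3, -0.3]
gripper_width: 0.725
```

Run:
```python
from h import *
settle(1);go(.524,.1985,.115,185.4); print(r.sense()["gripper_width"])
d=imaging.capture("wrist"); crop(d,150,410,130,310,3,"pics/l3.png")
```

```text
47.65 [0.5251 0.1999 0.1153] tilt [0.0388 0.0136] j [ 37.82  19.21 -17.73   0.97 -50.83  57.15] v [ 0.   0.   0.1 -0.   0.1 -0.1] tau [ -0.  -34.1  16.3   3.6   0.2  -0. ]
47.7 [0.5251 0.1998 0.1153] tilt [0.0387 0.0135] j [ 37.82  19.21 -17.73   0.97 -50.84  57.15] v [ 0.1 -0.  -0.   0.   0.   0. ] tau [  0.1 -34.1  16.4   3.5   0.2  -0. ]
t 47.7 tcp [0.5251 0.1998 0.1153] yaw -174.5 tool delta [0.0003 0.0012 0.0012] twist 0.1 rows>= 1
0.6845173682847343
```

View pics/l3.png

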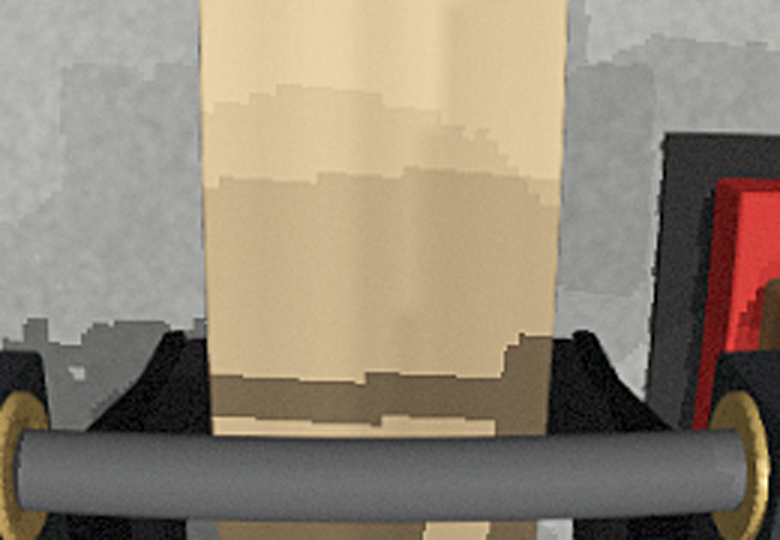

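Emit:
{"name": "apply_moves", "arguments": {
  "xyz": [
    [-0.01,0,0],
    [-0.02,0,0],
    [-0.02,0,0],
    [0,-0.02,0.003],
    [0,-0.03,0.005],
    [0,-0.035,0.005],
    [0,-0.03,0.005],
    [0,-0.025,0.003],
    [0,-0.015,0],
    [0,0,0]
  ],
  "twist": [0,0,0,0,0,0,0,0,0,0],
  "claw": [0.5,0.5,0.5,0.5,0.5,0.5,0.5,0.5,0.5,0.5]
}}

```text
time_s: 48.75
tcp_pos: [0.486, 0.3564, 0.1733]
ee_rot: [[0.04, 0.094, -0.995], [0.016, -0.995, -0.094], [-0.999, -0.012, -0.041]]
wrist_force: [-0.0, -0.1, -0.8]
gripper_width: 0.683
```

Run:
```python
from h import *
settle(2);go(.4875,.379,.0,185.4); print(r.sense()["gripper_width"])
d=imaging.capture("wrist"); cv2.imwrite("pics/l4.png",d["pixels"][:,:,::-1])
```

```text
48.75 [0.486  0.3564 0.1733] tilt [0.04  0.016] j [ 52.34  19.78  -7.77   1.44 -60.33  42.37] v [-0.2 -0.6 -0.7 -0.2 -1.2  0.2] tau [  0.5 -36.7  18.7   4.2   0.2  -0.1]
48.85 [0.486  0.3545 0.1731] tilt [0.0392 0.0151] j [ 52.21  19.72  -7.89   1.43 -60.34  42.38] v [-1.  -0.4 -0.8 -0.   0.1 -0.1] tau [  0.6 -36.6  18.7   4.2   0.2  -0. ]
t 48.9 tcp [0.486  0.3545 0.1731] yaw -174.7 tool delta [ 0.1734 -0.0222  0.0033] twist -0.1 rows>= 4
0.6850655511004343
```

View pics/l4.png

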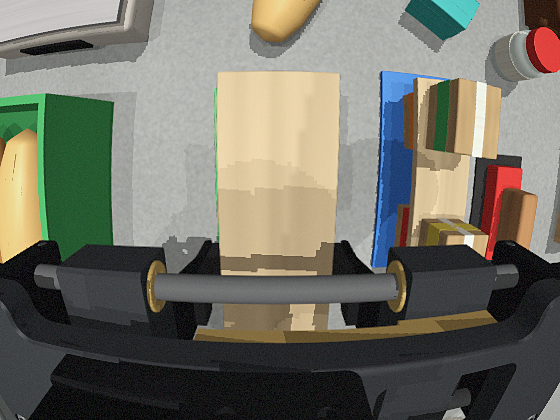

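Emit:
{"name": "apply_moves", "arguments": {
  "xyz": [
    [0.02,-0.008,0.001],
    [0.03,-0.008,0.001],
    [0.03,-0.007,0.001],
    [0.03,-0.002,0],
    [0.025,-0.001,0],
    [0.015,-0.001,0],
    [0.008,0,0],
    [0,0,0]
  ],
  "twist": [0,0,0,0,0,0,0,0],
  "claw": [0.5,0.5,0.5,0.5,0.5,0.5,0.5,0.5]
}}

```text
time_s: 49.7
tcp_pos: [0.492, 0.3752, 0.0135]
ee_rot: [[0.042, 0.079, -0.996], [0.016, -0.997, -0.079], [-0.999, -0.012, -0.043]]
wrist_force: [0.3, 0.5, -0.8]
gripper_width: 0.686
```

Run:
```python
from h import *
settle(2);go(.4875,.379,-.011,185.4); print(r.sense()["gripper_width"],r.sense()["wrist_force"])
```

```text
49.7 [0.492  0.3752 0.0135] tilt [0.042  0.0157] j [ 53.04  30.98 -15.94   2.11 -40.92  39.93] v [-0.7 -0.7  0.3  0.4 -0.3  0.1] tau [  0.1 -42.   14.4   3.2   0.3  -0. ]
49.8 [0.4927 0.3764 0.0151] tilt [0.0443 0.0183] j [ 53.07  30.88 -15.84   2.14 -40.93  39.92] v [ 0.4 -0.8  0.9  0.1  0.2  0. ] tau [ -0.1 -41.6  14.1   3.1   0.1  -0. ]
t 49.8 tcp [0.4927 0.3764 0.0151] yaw -175.4 tool delta [ 0.0259 -0.0026  0.0062] twist -0.8 rows>= 1
0.6873454613833732 [ 0.3324491  -0.20982788 -0.78511839]
```

Emit:
{"name": "apply_moves", "arguments": {
  "xyz": [
    [0.006,-0.001,0.002],
    [0.008,-0.001,0.002],
    [0.006,0,0.001],
    [0.003,0,0],
    [0.001,0,0],
    [0,0,0]
  ],
  "twist": [-0.6,0,0,0,0,0],
  "claw": [0.5,0.5,0.5,0.5,0.5,0.5]
}}

```text
time_s: 50.4
tcp_pos: [0.4897, 0.3803, -0.0074]
ee_rot: [[0.049, 0.092, -0.995], [0.023, -0.996, -0.091], [-0.999, -0.019, -0.05]]
wrist_force: [-1.2, -0.5, -1.6]
gripper_width: 0.685
```

Run:
```python
from h import *
settle(1);go(.4875,.379,-.012,185.4); print(r.sense()["gripper_width"],r.sense()["wrist_force"])
d=imaging.capture("scene"); crop(d,320,460,180,280,5,"pics/l5.png")
```

```text
50.4 [ 0.4897  0.3803 -0.0074] tilt [0.0485 0.0234] j [ 53.54  32.48 -17.21   2.36 -37.6   39.87] v [ 0.2  0.  -0.1  0.1  0.1  0.1] tau [  0.  -42.9  13.6   3.    0.2  -0. ]
50.45 [ 0.4898  0.3803 -0.0073] tilt [0.0487 0.0235] j [ 53.54  32.47 -17.21   2.36 -37.6   39.88] v [ 0.  -0.2  0.1 -0.1 -0.1 -0. ] tau [  0.  -43.   13.7   3.1   0.2  -0. ]
t 50.5 tcp [ 0.4898  0.3803 -0.0073] yaw -174.8 tool delta [0.0045 0.0012 0.0026] twist -0.2 rows>= 1
0.6845370465094209 [-0.00726898  0.19892633 -1.23674379]
```

View pics/l5.png

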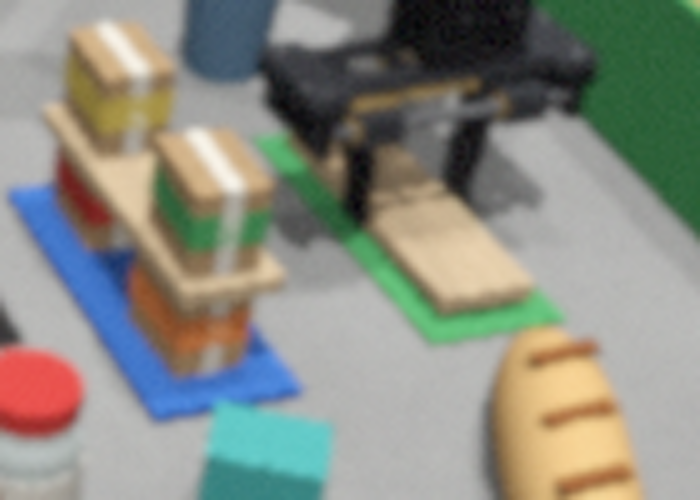

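Emit:
{"name": "apply_moves", "arguments": {
  "xyz": [
    [0.003,0,0.001],
    [0.003,0,0],
    [0,0,0],
    [0,0,0]
  ],
  "twist": [0,0,0,0],
  "claw": [0.5,0.5,0.5,0.5]
}}

```text
time_s: 50.9
tcp_pos: [0.4894, 0.3808, -0.0124]
ee_rot: [[0.05, 0.093, -0.994], [0.024, -0.996, -0.091], [-0.998, -0.02, -0.052]]
wrist_force: [-0.8, -0.5, 0.0]
gripper_width: 0.686
```

Run:
```python
from h import *
settle(1);print(r.sense()["gripper_width"],r.sense()["wrist_force"])
```

```text
50.9 [ 0.4894  0.3808 -0.0124] tilt [0.0498 0.0244] j [ 53.61  32.84 -17.51   2.45 -36.85  39.75] v [ 0.  -0.  -0.  -0.  -0.2 -0. ] tau [  0.  -42.6  13.4   3.    0.3  -0. ]
50.95 [ 0.4894  0.3808 -0.0124] tilt [0.0498 0.0244] j [ 53.61  32.85 -17.5    2.45 -36.85  39.75] v [-0.1  0.1 -0.   0.   0.  -0.1] tau [  0.  -42.6  13.4   3.    0.3  -0. ]
0.6836438911351352 [-0.738165   -0.79695525 -0.36722206]
```

Contact is starting (force z −1.2 → ~0). Release and rise.

Emit:
{"name": "apply_moves", "arguments": {
  "xyz": [
    [0,0,0],
    [0,0,0],
    [0,0,0],
    [0,0,0],
    [-0.015,0,0],
    [-0.03,0,0],
    [-0.04,0,0],
    [-0.04,0,0],
    [-0.04,0,0],
    [-0.04,0,0],
    [-0.03,0,0],
    [0,0,0]
  ],
  "twist": [0,0,0,0,0,0,0,0,0,0,0,0],
  "claw": [0.85,1,1,1,1,1,1,1,1,1,1,1]
}}

```text
time_s: 52.15
tcp_pos: [0.4778, 0.3744, 0.2305]
ee_rot: [[0.049, 0.092, -0.995], [0.023, -0.996, -0.091], [-0.999, -0.018, -0.051]]
wrist_force: [-0.2, -0.8, 0.4]
gripper_width: 1.004
```

Run:
```python
from h import *
settle(1); go(.585,.2,.25,185.4)
d=imaging.capture("wrist"); cv2.imwrite("pics/m1.png",d["pixels"][:,:,::-1])
d=imaging.capture("top"); crop(d,135,275,130,270,5,"pics/m2.png")
```

```text
52.15 [0.4778 0.3744 0.2305] tilt [0.0494 0.0227] j [ 54.2   17.54  -2.7    1.67 -67.05  40.43] v [-0.   0.7 -2.8 -1.7  0.3 -0. ] tau [ -0.  -34.9  18.8   4.2  -0.1  -0. ]
52.2 [0.4768 0.3737 0.2281] tilt [0.0463 0.0203] j [ 54.2   17.63  -2.88   1.6  -67.    40.43] v [-0.1  2.4 -3.7 -1.3  0.7 -0.1] tau [  0.  -35.4  19.3   4.3   0.1   0. ]
t 52.2 tcp [0.4768 0.3737 0.2281] yaw -174.8 tool delta [-0.0204  0.1824 -0.0929] twist -0.2 rows>= 5
```

View pics/m1.png

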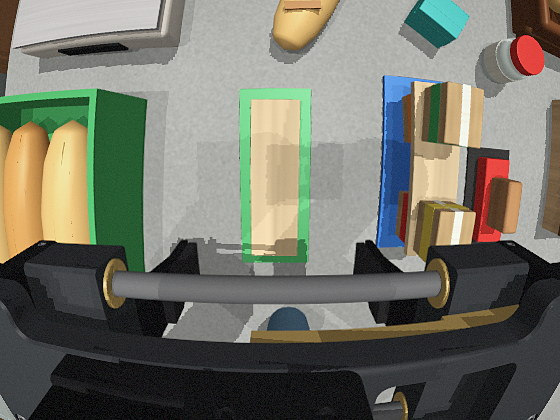

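View pics/m2.png

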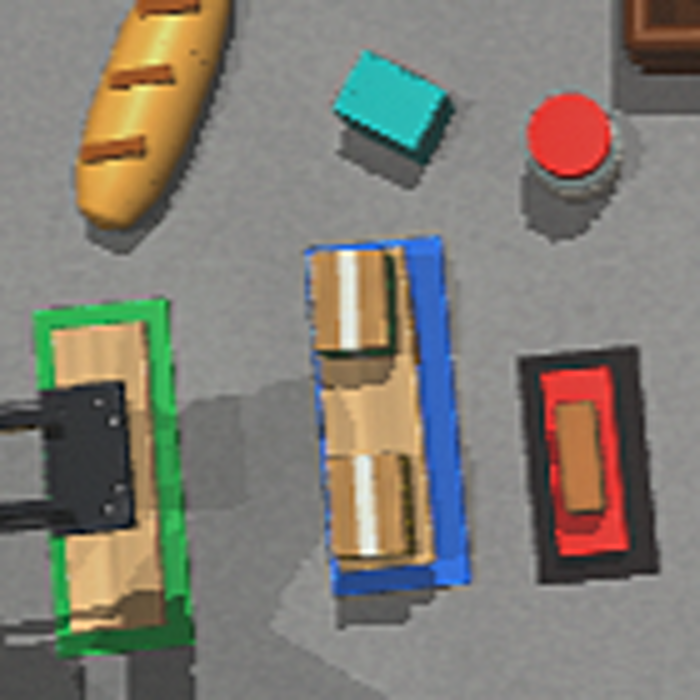

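```bash
cat >> h.py <<'E'
def q4(d,pts,z,o=(135,130),k=5):
    P=np.array([bp(d,(o[0]+a/k-.4,o[1]+b/k-.4),z)[:2] for a,b in pts]); e=[P[(i+1)%4]-P[i] for i in range(4)]
    print(P.mean(0).round(4),[(round(np.hypot(*v)*1000),round(float(np.degrees(np.arctan2(v[1],v[0]))%180),1)) for v in e])
E
python3 - <<'E'
from h import *
d=imaging.capture("top")
q4(d,[(310,253),(383,248),(391,350),(316,356)],.132)
q4(d,[(327,457),(403,452),(410,555),(334,560)],.132)
settle(0); go(.585,.2,.25,185.4)
E
```

```text
[0.5843 0.2017] [(44, 93.4), (62, 4.8), (45, 94.1), (63, 3.8)]
[0.461  0.1897] [(46, 93.3), (62, 4.2), (46, 93.4), (62, 4.3)]
52.35 [0.4752 0.3719 0.223 ] tilt [0.0396 0.0131] j [ 54.19  17.89  -3.2    1.52 -66.98  40.43] v [-0.1  0.8 -0.5  0.1 -0.   0. ] tau [  0.  -36.7  19.6   4.3   0.2  -0. ]
52.35 [0.4752 0.3719 0.223 ] tilt [0.0396 0.0131] j [ 54.19  17.89  -3.2    1.52 -66.98  40.43] v [-0.1  0.8 -0.5  0.1 -0.   0. ] tau [  0.  -36.7  19.6   4.3   0.2  -0. ]
t 52.4 tcp [0.4752 0.3719 0.223 ] yaw -174.8 tool delta [-0.0248  0.1809 -0.0948] twist -0.2 rows>= 5
```

Emit:
{"name": "apply_moves", "arguments": {
  "xyz": [
    [0,0.02,-0.01],
    [0,0.035,-0.018],
    [0,0.035,-0.018],
    [0,0.035,-0.018],
    [0,0.03,-0.015],
    [0,0.018,-0.01],
    [0,0.005,-0.003],
    [0,0,0],
    [0,0,0]
  ],
  "twist": [0,0,0,0,0,0,0,0,0],
  "claw": [1,1,1,1,1,1,1,1,1]
}}

```text
time_s: 53.25
tcp_pos: [0.5805, 0.1944, 0.2064]
ee_rot: [[0.012, 0.093, -0.996], [-0.006, -0.996, -0.093], [-1.0, 0.007, -0.012]]
wrist_force: [-0.1, -0.2, -0.1]
gripper_width: 1.0
```

Run:
```python
from h import *
settle(1); go(.585,.2027,.077,185)
```

```text
53.25 [0.5805 0.1944 0.2064] tilt [ 0.0124 -0.0058] j [ 34.02  20.29  -1.75   0.73 -67.56  61.03] v [ 0.2  0.7 -0.5 -0.2  0.1 -0.2] tau [ -0.5 -37.5  18.8   4.2   0.1   0. ]
53.3 [0.5803 0.1946 0.2064] tilt [ 0.0122 -0.0058] j [ 34.04  20.29  -1.75   0.72 -67.57  61.03] v [ 0.5 -0.5  0.3  0.1 -0.1 -0. ] tau [ -0.4 -38.3  19.2   4.3   0.1  -0. ]
t 53.3 tcp [0.5803 0.1946 0.2064] yaw -174.6 tool delta [ 0.1294 -0.0085 -0.0039] twist 0.4 rows>= 3
```

Emit:
{"name": "apply_moves", "arguments": {
  "xyz": [
    [0.015,-0.003,-0.001],
    [0.025,-0.003,-0.001],
    [0.025,-0.002,0],
    [0.02,-0.002,0],
    [0.015,-0.001,0],
    [0.01,-0.001,0],
    [0.005,0,0],
    [0,0,0]
  ],
  "twist": [0,0,0,0,0,0,0,0],
  "claw": [1,1,1,1,1,1,1,1]
}}

```text
time_s: 54.1
tcp_pos: [0.58, 0.2154, 0.0888]
ee_rot: [[0.016, 0.106, -0.994], [-0.003, -0.994, -0.106], [-1.0, 0.005, -0.015]]
wrist_force: [-1.1, -0.3, -0.2]
gripper_width: 1.0
```

Run:
```python
from h import *
settle(1); go(.585,.2027,.077,185)
d=imaging.capture("wrist"); crop(d,150,410,130,310,3,"pics/n1.png")
```

```text
54.1 [0.58   0.2154 0.0888] tilt [ 0.0158 -0.0034] j [ 35.72  26.59  -9.97   0.86 -52.82  59.85] v [ 0.6 -0.3  0.5  0.3 -0.  -0.1] tau [  0.  -40.2  16.2   3.6   0.2  -0. ]
54.15 [0.5803 0.2155 0.0893] tilt [ 0.0166 -0.0029] j [ 35.71  26.56  -9.94   0.87 -52.83  59.85] v [-0.4 -0.8  0.8  0.2 -0.1  0. ] tau [  0.  -40.3  16.2   3.6   0.1  -0. ]
t 54.1 tcp [0.5803 0.2155 0.0893] yaw -173.9 tool delta [ 0.0124  0.0132 -0.0031] twist 1.1 rows>= 1
```

View pics/n1.png

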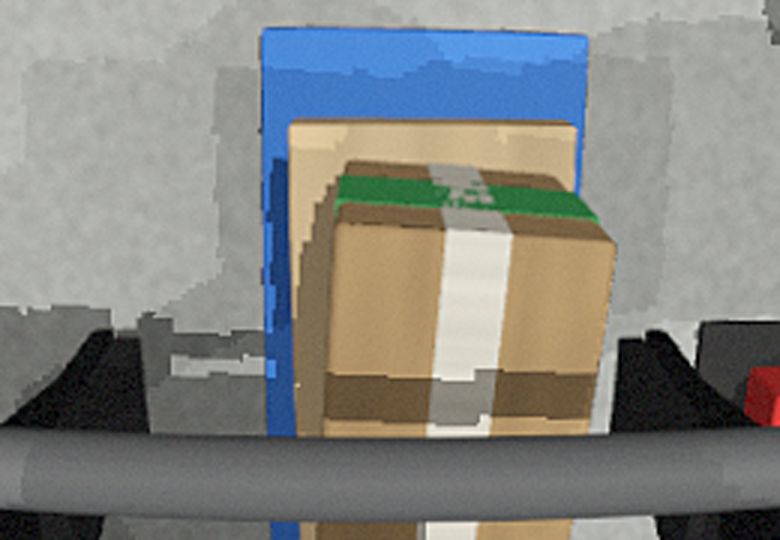

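Emit:
{"name": "apply_moves", "arguments": {
  "xyz": [
    [0,0.005,-0.001],
    [0.003,0.005,-0.001],
    [0.005,0.001,-0.001],
    [0.004,0,0],
    [0,0,0]
  ],
  "twist": [0.5,0.4,0,0,0],
  "claw": [1,1,1,1,1]
}}

```text
time_s: 54.7
tcp_pos: [0.587, 0.204, 0.0799]
ee_rot: [[0.022, 0.088, -0.996], [0.0, -0.996, -0.088], [-1.0, 0.001, -0.022]]
wrist_force: [0.0, 0.6, -0.6]
gripper_width: 1.002
```

Run:
```python
from h import *
settle(1); go(.585,.2027,.077,185)
d=imaging.capture("wrist"); crop(d,150,410,130,310,3,"pics/n2.png")
```

```text
54.7 [0.587  0.204  0.0799] tilt [0.0223 0.0005] j [ 34.44  27.17 -10.49   0.9  -51.28  60.02] v [-0.2 -0.2  0.3  0.1  0.2  0. ] tau [ -0.  -41.   16.3   3.6   0.2  -0. ]
54.75 [0.5872 0.2041 0.0802] tilt [0.0227 0.0005] j [ 34.45  27.15 -10.47   0.91 -51.29  60.03] v [ 0.2 -0.2  0.4  0.1 -0.1  0. ] tau [ -0.  -40.8  16.1   3.5   0.1  -0. ]
t 54.8 tcp [0.5872 0.2041 0.0802] yaw -175.0 tool delta [0.0031 0.0012 0.0024] twist 0.0 rows>= 1
```

View pics/n2.png

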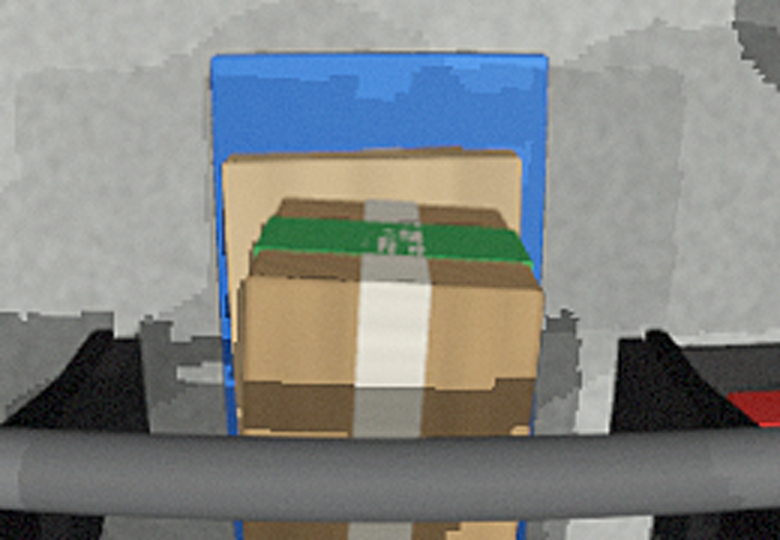

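Emit:
{"name": "apply_moves", "arguments": {
  "xyz": [
    [0,0,0],
    [0,0,0],
    [0,0,0],
    [0,0,0],
    [0,0,0],
    [0,0,0],
    [0,0,0],
    [-0.01,0,0],
    [-0.02,0,0],
    [-0.03,0,0],
    [-0.02,0,0]
  ],
  "twist": [0,0,0,0,0,0,0,0,0,0,0],
  "claw": [0.6,0.4,0.4,0.4,0.4,0.4,0.4,0.4,0.4,0.4,0.4]
}}

```text
time_s: 55.9
tcp_pos: [0.5828, 0.2033, 0.1601]
ee_rot: [[0.014, 0.088, -0.996], [-0.004, -0.996, -0.088], [-1.0, 0.005, -0.014]]
wrist_force: [0.4, 0.1, -0.4]
gripper_width: 0.508
```

Run:
```python
from h import *
settle(1); slot(.05,0,.15)
d=imaging.capture("wrist"); cv2.imwrite("pics/n3.png",d["pixels"][:,:,::-1])
```

```text
55.9 [0.5828 0.2033 0.1601] tilt [ 0.0144 -0.004 ] j [ 34.59  22.66  -5.04   0.74 -61.76  60.11] v [  0.2  -9.3  14.1  -1.2 -26.2   0.1] tau [ -0.1 -38.2  17.4   4.    0.3  -0. ]
55.95 [0.5845 0.204  0.1636] tilt [ 0.02   -0.0016] j [ 34.59  22.48  -4.81   0.82 -61.82  60.11] v [ 0.1  0.7 -1.1  0.1  6.  -0.1] tau [  0.  -30.7  14.    2.8  -0.2  -0. ]
t 56.0 tcp [0.5845 0.204  0.1636] yaw -174.9 tool delta [ 0.0151  0.4184 -0.0058] twist -0.3 rows>= 10
disp [0.0462 0.4185] tilt [ 0.02  -0.002] w 0.507
```

View pics/n3.png

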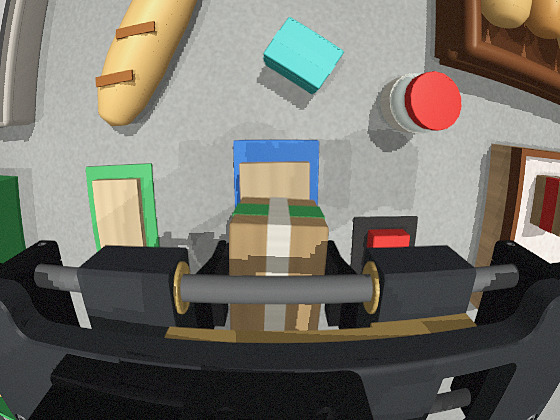

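Emit:
{"name": "apply_moves", "arguments": {
  "xyz": [
    [0,0.02,0],
    [0,0.035,0],
    [0,0.04,-0.001],
    [0,0.04,-0.001],
    [0,0.04,-0.001],
    [0,0.04,-0.001],
    [0,0.04,-0.001],
    [0,0.04,0],
    [0,0.04,0],
    [0,0.03,0],
    [0,0.015,0],
    [0,0.005,0]
  ],
  "twist": [0,0,0,0,0,0,0,0,0,0,0,0],
  "claw": [0.4,0.4,0.4,0.4,0.4,0.4,0.4,0.4,0.4,0.4,0.4,0.4]
}}

```text
time_s: 57.2
tcp_pos: [0.6121, -0.2002, 0.146]
ee_rot: [[-0.009, 0.086, -0.996], [-0.001, -0.996, -0.086], [-1.0, -0.0, 0.009]]
wrist_force: [0.3, -0.5, -1.4]
gripper_width: 0.509
```

Run:
```python
from h import *
settle(1); slot(.05,0,.055)
```

```text
57.2 [ 0.6121 -0.2002  0.146 ] tilt [-0.0089 -0.0007] j [-3.700e+00  2.643e+01 -7.900e-01  8.000e-02 -6.329e+01  9.858e+01] v [-5.4  2.3  2.  -0.6 -1.1  4.8] tau [ -0.4 -42.8  18.5   4.2   0.1  -0. ]
57.25 [ 0.612  -0.2001  0.1459] tilt [-0.0094 -0.0008] j [-3.690e+00  2.644e+01 -8.000e-01  9.000e-02 -6.329e+01  9.857e+01] v [ 2.4 -0.8 -0.5 -0.4  0.  -1.3] tau [  0.1 -43.9  18.8   4.1   0.1   0. ]
t 57.2 tcp [ 0.612  -0.2001  0.1459] yaw -175.1 tool delta [ 0.0908  0.0135 -0.0154] twist -0.5 rows>= 3
disp [0.0355 0.0136] tilt [-0.009 -0.001] w 0.506
```

Emit:
{"name": "apply_moves", "arguments": {
  "xyz": [
    [0,0.005,-0.005],
    [0.01,0.005,-0.005],
    [0.02,0.002,-0.004],
    [0.02,0.001,-0.001],
    [0.015,0,0],
    [0.01,0,0],
    [0.005,0,0],
    [0,0,0]
  ],
  "twist": [-0.4,0,0,0,0,0,0,0],
  "claw": [0.4,0.4,0.4,0.4,0.4,0.4,0.4,0.4]
}}

```text
time_s: 58.05
tcp_pos: [0.6311, -0.2049, 0.0597]
ee_rot: [[-0.009, 0.104, -0.995], [0.0, -0.995, -0.104], [-1.0, -0.001, 0.009]]
wrist_force: [0.2, 0.9, -1.3]
gripper_width: 0.503
```

Run:
```python
from h import *
settle(1); slot(.05,0,.055);print(r.sense()["wrist_force"])
d=imaging.capture("wrist"); cv2.imwrite("pics/o1.png",d["pixels"][:,:,::-1])
```

```text
58.05 [ 0.6311 -0.2049  0.0597] tilt [-0.0092  0.0005] j [-4.0400e+00  3.2780e+01 -3.2600e+00  1.0000e-02 -5.4490e+01  1.0001e+02] v [ 0.5 -0.   0.4  0.3  0.  -0.1] tau [  0.  -46.1  16.7   3.7   0.1  -0. ]
58.1 [ 0.6314 -0.205   0.0603] tilt [-0.0084  0.0003] j [-4.0500e+00  3.2760e+01 -3.2200e+00  2.0000e-02 -5.4500e+01  1.0001e+02] v [-0.4 -0.9  0.7  0.4 -0.2 -0. ] tau [ -0.1 -46.5  16.8   3.7   0.1  -0. ]
t 58.1 tcp [ 0.6314 -0.205   0.0603] yaw -174.0 tool delta [0.0053 0.0069 0.0044] twist 0.6 rows>= 1
disp [0.0544 0.0069] tilt [-0.008  0.   ] w 0.505
[ 1.38019573  0.32583456 -1.57709881]
```

View pics/o1.png

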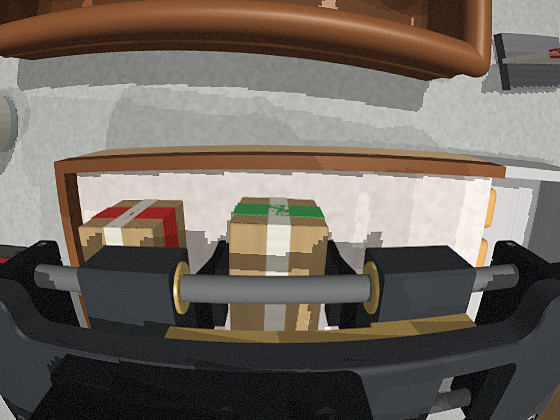

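Emit:
{"name": "apply_moves", "arguments": {
  "xyz": [
    [0,0.005,0.002],
    [0.003,0.002,0.001],
    [0.003,0,0],
    [0.002,0,0],
    [0,0,0]
  ],
  "twist": [0.5,0,0,0,0],
  "claw": [0.4,0.4,0.4,0.4,0.4]
}}

```text
time_s: 58.65
tcp_pos: [0.6309, -0.2139, 0.0557]
ee_rot: [[-0.001, 0.094, -0.996], [-0.001, -0.996, -0.094], [-1.0, 0.001, 0.001]]
wrist_force: [0.3, -0.6, -1.1]
gripper_width: 0.503
```

Run:
```python
from h import *
settle(1); slot(.05,0,.055);print(r.sense()["wrist_force"])
```

```text
58.65 [ 0.6309 -0.2139  0.0557] tilt [-0.001  -0.0009] j [-4.8200e+00  3.3030e+01 -3.4900e+00  7.0000e-02 -5.3530e+01  1.0018e+02] v [-0.  -0.3  0.2  0.1 -0.1  0. ] tau [ -0.  -46.4  16.6   3.7   0.1  -0. ]
58.7 [ 0.631  -0.2139  0.0558] tilt [-0.0009 -0.0009] j [-4.8200e+00  3.3020e+01 -3.4800e+00  7.0000e-02 -5.3540e+01  1.0018e+02] v [ 0.2 -0.   0.2  0.1 -0.1  0. ] tau [  0.  -46.3  16.6   3.7   0.1  -0. ]
t 58.7 tcp [ 0.631  -0.2139  0.0558] yaw -174.6 tool delta [ 0.0008 -0.0019  0.0032] twist 0.0 rows>= 1
disp [ 0.0532 -0.0019] tilt [-0.001 -0.001] w 0.509
[-0.66954728  1.00860301 -1.69732424]
```

Lower 2 mm, release, rise, and start back.

Emit:
{"name": "apply_moves", "arguments": {
  "xyz": [
    [0.003,0,0],
    [0,0,0],
    [0,0,0],
    [0,0,0],
    [0,0,0],
    [-0.02,0,0],
    [-0.03,0,0],
    [-0.04,0,0],
    [-0.04,0,0],
    [-0.02,0,0],
    [0,0,0]
  ],
  "twist": [0,0,0,0,0,0,0,0,0,0,0],
  "claw": [0.4,0.7,1,1,1,1,1,1,1,1,1]
}}

```text
time_s: 59.8
tcp_pos: [0.6309, -0.2138, 0.2082]
ee_rot: [[-0.005, 0.095, -0.995], [-0.002, -0.995, -0.095], [-1.0, 0.002, 0.005]]
wrist_force: [-0.8, 0.6, -0.2]
gripper_width: 0.998
```

Run:
```python
from h import *
settle(1); go(.462,.191,.22,185)
d=imaging.capture("wrist"); cv2.imwrite("pics/p1.png",d["pixels"][:,:,::-1])
```

```text
59.8 [ 0.6309 -0.2138  0.2082] tilt [-0.0052 -0.0022] j [ -4.77  26.     7.63   0.16 -71.92 100.19] v [ 0.   0.3 -1.4 -0.9  0.4  0.1] tau [  0.  -42.5  19.2   4.2  -0.1   0. ]
59.85 [ 0.6301 -0.2136  0.2065] tilt [-0.0076 -0.0014] j [ -4.77  26.06   7.51   0.12 -71.87 100.19] v [ 0.   1.7 -3.1 -0.9  0.7 -0.1] tau [  0.  -42.4  19.1   4.1  -0.    0. ]
t 59.9 tcp [ 0.6301 -0.2136  0.2065] yaw -174.5 tool delta [-0.0127 -0.4187  0.129 ] twist 0.5 rows>= 10
```

View pics/p1.png

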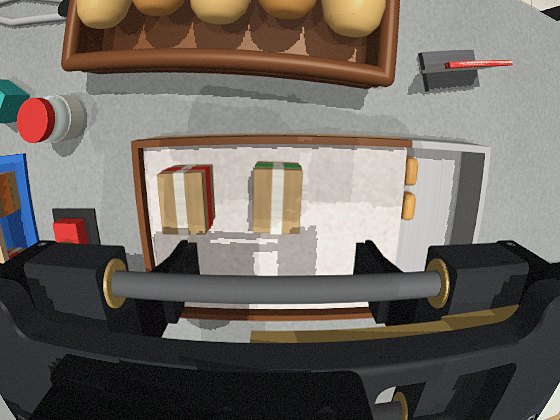

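Emit:
{"name": "apply_moves", "arguments": {
  "xyz": [
    [0,-0.02,0.008],
    [0,-0.035,0.011],
    [0,-0.04,0.013],
    [0,-0.04,0.013],
    [0,-0.04,0.013],
    [0,-0.04,0.013],
    [0,-0.04,0.013],
    [0,-0.04,0.013],
    [0,-0.035,0.011],
    [0,-0.03,0.01],
    [0,-0.018,0.005],
    [0,-0.005,0]
  ],
  "twist": [0,0,0,0,0,0,0,0,0,0,0,0],
  "claw": [1,1,1,1,1,1,1,1,1,1,1,1]
}}

```text
time_s: 61.1
tcp_pos: [0.4504, 0.1658, 0.1792]
ee_rot: [[-0.062, 0.088, -0.994], [-0.01, -0.996, -0.087], [-0.998, 0.005, 0.062]]
wrist_force: [0.0, 0.0, -0.5]
gripper_width: 1.0
```

Run:
```python
from h import *
settle(2); go(.462,.191,.08,185)
```

```text
61.1 [0.4504 0.1658 0.1792] tilt [-0.0618 -0.0102] j [ 38.39  10.97 -17.99  -1.93 -64.2   57.53] v [ 5.4  2.2  0.1 -0.3 -0.1 -5. ] tau [  0.1 -28.3  17.6   3.8  -0.   -0. ]
61.2 [0.4512 0.1649 0.1794] tilt [-0.0616 -0.0103] j [ 38.25  11.   -17.93  -1.91 -64.22  57.58] v [-1.8 -0.4  0.7  0.4 -0.3  0.4] tau [  0.6 -28.   17.6   3.8  -0.   -0. ]
t 61.2 tcp [0.4512 0.1649 0.1794] yaw -175.1 tool delta [ 0.0983 -0.0256 -0.0191] twist -0.1 rows>= 3
```

Emit:
{"name": "apply_moves", "arguments": {
  "xyz": [
    [0,-0.012,-0.01],
    [0.01,-0.01,-0.008],
    [0.025,-0.003,-0.002],
    [0.025,-0.001,0],
    [0.015,0,0],
    [0.01,0,0],
    [0,0,0],
    [0,0,0]
  ],
  "twist": [0,0,0,0,0,0,0,0],
  "claw": [0.9,0.9,0.9,0.9,0.9,0.9,0.9,0.9]
}}

```text
time_s: 62.0
tcp_pos: [0.4687, 0.1906, 0.0838]
ee_rot: [[-0.065, 0.078, -0.995], [-0.013, -0.997, -0.077], [-0.998, 0.008, 0.066]]
wrist_force: [0.9, 0.5, -0.2]
gripper_width: 0.9
```

Run:
```python
from h import *
settle(1); go(.462,.191,.08,185)
d=imaging.capture("wrist"); crop(d,150,410,130,310,3,"pics/p2.png")
```

```text
62.0 [0.4687 0.1906 0.0838] tilt [-0.0651 -0.0132] j [ 39.32  19.55 -21.59  -2.25 -52.26  56.56] v [-0.3  0.9 -0.2 -0.2  0.2 -0. ] tau [  0.  -32.5  14.6   3.2  -0.1   0. ]
62.05 [0.4685 0.1906 0.0839] tilt [-0.0652 -0.013 ] j [ 39.32  19.53 -21.59  -2.26 -52.27  56.56] v [ 0.1 -1.1  0.1 -0.1 -0.1 -0. ] tau [  0.  -33.4  15.2   3.4  -0.    0. ]
t 62.0 tcp [0.4685 0.1906 0.0839] yaw -175.6 tool delta [ 0.0043 -0.001   0.0062] twist -0.6 rows>= 1
```

View pics/p2.png

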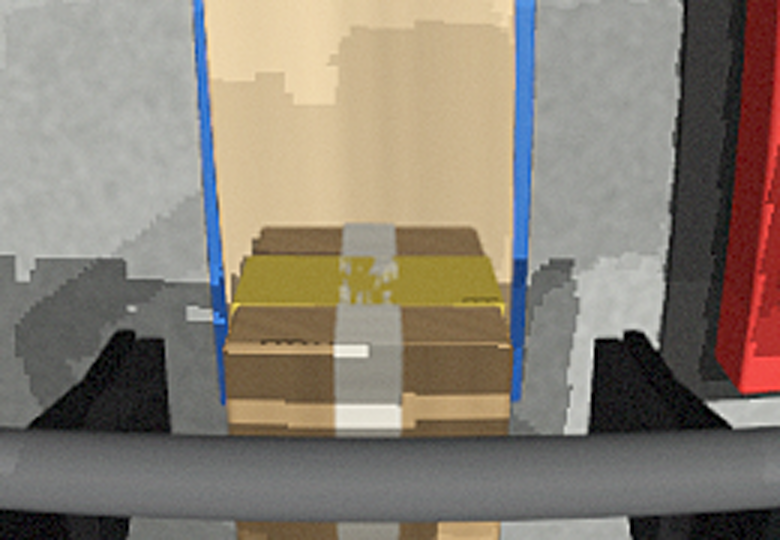

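Emit:
{"name": "apply_moves", "arguments": {
  "xyz": [
    [0.002,0,0.004],
    [0.002,0,0.004],
    [0,0,0],
    [0,0,0],
    [0,0,0],
    [0,0,0],
    [0,0,0],
    [0,0,0]
  ],
  "twist": [-0.5,0,0,0,0,0,0,0],
  "claw": [0.9,0.9,0.6,0.4,0.4,0.4,0.4,0.4]
}}

```text
time_s: 62.9
tcp_pos: [0.4611, 0.1913, 0.0835]
ee_rot: [[-0.059, 0.088, -0.994], [-0.008, -0.996, -0.087], [-0.998, 0.003, 0.059]]
wrist_force: [-0.1, 1.1, -0.3]
gripper_width: 0.504
```

Run:
```python
from h import *
settle(1); slot(-.05,.09,.15)
```

```text
62.9 [0.4611 0.1913 0.0835] tilt [-0.059  -0.0082] j [ 39.93  18.77 -22.82  -2.31 -51.33  56.59] v [-0.  -0.  -0.   0.  -0.2 -0. ] tau [ -0.3 -32.4  14.8   3.4  -0.1   0. ]
62.95 [0.4611 0.1913 0.0835] tilt [-0.059  -0.0083] j [ 39.93  18.77 -22.83  -2.32 -51.33  56.59] v [ 0.1 -0.  -0.   0.  -0.1 -0. ] tau [ -0.3 -32.3  14.7   3.4  -0.1   0. ]
t 63.0 tcp [0.4611 0.1913 0.0835] yaw -175.0 tool delta [-0.0671  0.3274 -0.026 ] twist -0.4 rows>= 8
disp [-0.0778  0.4174] tilt [-0.059 -0.008] w 0.506
```

Emit:
{"name": "apply_moves", "arguments": {
  "xyz": [
    [-0.015,0,0],
    [-0.025,0,0],
    [-0.025,0,0],
    [-0.015,0.02,0],
    [0,0.035,-0.003],
    [0,0.04,-0.004],
    [0,0.04,-0.004],
    [0,0.04,-0.004],
    [0,0.04,-0.004],
    [0,0.04,-0.004],
    [0,0.03,-0.003],
    [0,0.015,0]
  ],
  "twist": [0,0,0,0,0,0,0,0,0,0,0,0],
  "claw": [0.4,0.4,0.4,0.4,0.4,0.4,0.4,0.4,0.4,0.4,0.4,0.4]
}}

```text
time_s: 64.15
tcp_pos: [0.5167, -0.1146, 0.1611]
ee_rot: [[-0.069, 0.092, -0.993], [-0.011, -0.996, -0.091], [-0.998, 0.005, 0.07]]
wrist_force: [-0.5, 0.3, -1.2]
gripper_width: 0.501
```

Run:
```python
from h import *
settle(1); slot(-.05,.09,.06)
```

```text
64.15 [ 0.5167 -0.1146  0.1611] tilt [-0.0693 -0.0112] j [  5.25  16.79 -13.73   0.3  -63.5   89.86] v [-17.3   4.2   4.6   0.7  -1.4  16.3] tau [  0.5 -33.9  17.8   4.1  -0.1  -0.1]
64.2 [ 0.5165 -0.1157  0.1609] tilt [-0.07   -0.0117] j [  5.15  16.82 -13.73   0.34 -63.51  89.89] v [ 2.9 -0.8 -1.1 -1.   0.2 -3.4] tau [ -0.2 -34.9  17.8   3.9  -0.1   0.1]
t 64.2 tcp [ 0.5165 -0.1157  0.1609] yaw -174.8 tool delta [ 0.1007  0.0161 -0.0088] twist -0.2 rows>= 3
disp [-0.0516  0.1066] tilt [-0.07  -0.012] w 0.504
```

Emit:
{"name": "apply_moves", "arguments": {
  "xyz": [
    [0.01,0.006,0],
    [0.02,0.005,-0.001],
    [0.025,0.003,-0.002],
    [0.02,0.001,-0.002],
    [0.012,0,-0.001],
    [0.006,0,0],
    [0,0,0]
  ],
  "twist": [0,0,0,0,0,0,0],
  "claw": [0.4,0.4,0.4,0.4,0.4,0.4,0.4]
}}

```text
time_s: 64.9
tcp_pos: [0.5136, -0.1307, 0.059]
ee_rot: [[-0.077, 0.091, -0.993], [-0.01, -0.996, -0.09], [-0.997, 0.003, 0.078]]
wrist_force: [-0.4, -0.8, -1.2]
gripper_width: 0.508
```

Run:
```python
from h import *
settle(1); slot(-.05,.09,.0575)
d=imaging.capture("wrist"); cv2.imwrite("pics/q1.png",d["pixels"][:,:,::-1])
```

```text
64.9 [ 0.5136 -0.1307  0.059 ] tilt [-0.077 -0.01 ] j [  3.47  23.61 -20.45   0.4  -50.38  91.46] v [ 0.3  0.1 -0.1  0.2  0.3 -0.1] tau [ -0.  -36.5  14.8   3.3  -0.1   0. ]
64.95 [ 0.5139 -0.1307  0.0595] tilt [-0.0761 -0.0101] j [  3.47  23.57 -20.41   0.41 -50.4   91.46] v [-0.1 -1.1  1.2  0.3 -0.4 -0. ] tau [  0.  -37.   15.    3.4  -0.1   0. ]
t 65.0 tcp [ 0.5139 -0.1307  0.0595] yaw -174.8 tool delta [ 0.0016  0.0019 -0.0057] twist -0.2 rows>= 1
disp [-0.0556  0.0919] tilt [-0.076 -0.01 ] w 0.505
```

View pics/q1.png

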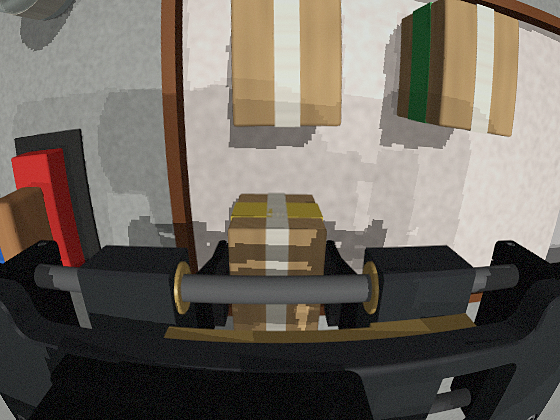

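Emit:
{"name": "apply_moves", "arguments": {
  "xyz": [
    [0.002,0,-0.003],
    [0.002,0,0],
    [0,0,0],
    [0,0,0],
    [0,0,0],
    [0,0,0],
    [-0.02,0,0],
    [-0.03,0,0],
    [-0.04,0,0],
    [-0.04,0,0],
    [-0.02,0,0],
    [0,0,0]
  ],
  "twist": [0,0,0,0,0,0,0,0,0,0,0,0],
  "claw": [0.4,0.4,0.7,0.9,0.9,0.9,0.9,0.9,0.9,0.9,0.9,0.9]
}}

```text
time_s: 66.2
tcp_pos: [0.5302, -0.1293, 0.2147]
ee_rot: [[-0.068, 0.092, -0.993], [-0.011, -0.996, -0.091], [-0.998, 0.005, 0.069]]
wrist_force: [0.6, 0.0, -0.8]
gripper_width: 0.902
```

Run:
```python
from h import *
settle(1)
d=imaging.capture("top"); cv2.imwrite("pics/r1.png",d["pixels"][:,:,::-1]); crop(d,135,275,130,270,5,"pics/r2.png")
```

```text
66.2 [ 0.5302 -0.1293  0.2147] tilt [-0.0679 -0.0113] j [  3.58  15.85  -6.96   0.43 -71.12  91.52] v [-0.   0.  -1.3 -0.9  0.3  0. ] tau [ -0.  -33.4  18.7   4.1  -0.2   0. ]
66.25 [ 0.5293 -0.1292  0.2132] tilt [-0.0705 -0.0109] j [  3.57  15.91  -7.09   0.39 -71.07  91.52] v [ 0.1  1.7 -3.3 -0.8  0.8 -0. ] tau [  0.  -33.   18.5   4.1  -0.1   0. ]
```

View pics/r1.png

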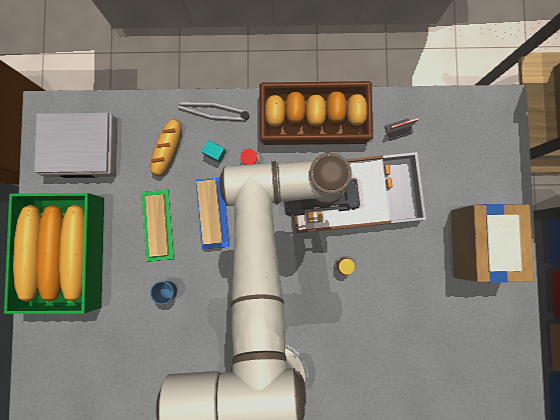

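View pics/r2.png

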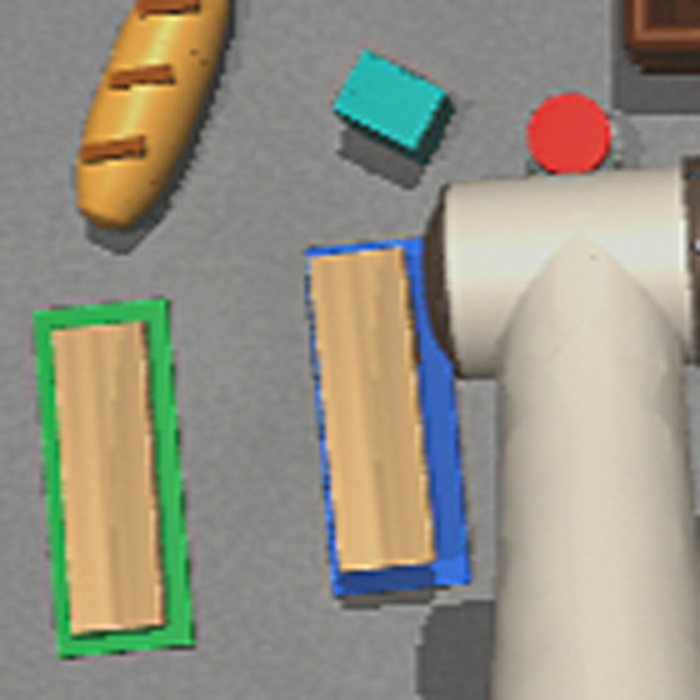

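Run:
```python
from h import *
d=imaging.capture("top")
q4(d,[(307,255),(404,247),(436,562),(341,573)],.076)
q4(d,[(51,332),(146,320),(163,625),(70,636)],.016)
settle(0); go(.526,.1985,.25,185.4)
```

```text
[0.5244 0.1969] [(61, 94.2), (199, 6.0), (60, 96.2), (201, 6.5)]
[0.4856 0.3792] [(63, 96.7), (200, 4.0), (61, 96.3), (199, 4.6)]
66.35 [ 0.5274 -0.129   0.2102] tilt [-0.077  -0.0103] j [  3.57  16.05  -7.33   0.33 -71.06  91.52] v [ 0.   0.9 -1.1 -0.1 -0.1 -0.1] tau [  0.  -34.5  19.1   4.2  -0.1   0. ]
66.35 [ 0.5274 -0.129   0.2102] tilt [-0.077  -0.0103] j [  3.57  16.05  -7.33   0.33 -71.06  91.52] v [ 0.   0.9 -1.1 -0.1 -0.1 -0.1] tau [  0.  -34.5  19.1   4.2  -0.1   0. ]
t 66.3 tcp [ 0.5274 -0.129   0.2102] yaw -174.8 tool delta [-0.0429 -0.3261 -0.0251] twist -0.2 rows>= 8
```

Emit:
{"name": "apply_moves", "arguments": {
  "xyz": [
    [0,-0.02,-0.001],
    [0,-0.035,-0.003],
    [0,-0.04,-0.003],
    [0,-0.04,-0.003],
    [0,-0.04,-0.003],
    [0,-0.04,-0.003],
    [0,-0.04,-0.003],
    [0,-0.03,-0.003],
    [0,-0.018,-0.002],
    [0,-0.005,0],
    [0,0,0],
    [0,0,0]
  ],
  "twist": [0,0,0,0,0,0,0,0,0,0,0,0],
  "claw": [0.5,0.5,0.5,0.5,0.5,0.5,0.5,0.5,0.5,0.5,0.5,0.5]
}}

```text
time_s: 67.55
tcp_pos: [0.5109, 0.1864, 0.1823]
ee_rot: [[-0.121, 0.085, -0.989], [-0.025, -0.996, -0.083], [-0.992, 0.015, 0.122]]
wrist_force: [-0.4, 0.1, 0.5]
gripper_width: 0.502
```

Emit:
{"name": "apply_moves", "arguments": {
  "xyz": [
    [0,0,0],
    [0,0,0],
    [0,0,0],
    [0,0,0],
    [0,0,0],
    [0,0,0]
  ],
  "twist": [0,0,0,0,0,0],
  "claw": [0.5,0.5,0.5,0.5,0.5,0.5]
}}

```text
time_s: 68.15
tcp_pos: [0.511, 0.1824, 0.1826]
ee_rot: [[-0.121, 0.08, -0.989], [-0.025, -0.997, -0.078], [-0.992, 0.015, 0.123]]
wrist_force: [-0.2, 0.1, -1.0]
gripper_width: 0.501
```

Run:
```python
from h import *
settle(0); go(.525,.1985,.06,185.8)
```

```text
68.15 [0.511  0.1824 0.1826] tilt [-0.121  -0.0251] j [ 34.99  18.85  -6.42  -2.95 -71.28  60.66] v [-0.3 -0.   0.1 -0.  -0.1 -0. ] tau [ -0.  -35.4  18.    3.9  -0.2   0. ]
68.15 [0.511  0.1824 0.1826] tilt [-0.121  -0.0251] j [ 34.99  18.85  -6.42  -2.95 -71.28  60.66] v [-0.3 -0.   0.1 -0.  -0.1 -0. ] tau [ -0.  -35.4  18.    3.9  -0.2   0. ]
t 68.2 tcp [0.511  0.1824 0.1826] yaw -175.5 tool delta [ 0.1195 -0.0168 -0.0302] twist -1.3 rows>= 3
```

Emit:
{"name": "apply_moves", "arguments": {
  "xyz": [
    [-0.02,0,0],
    [-0.03,0,0],
    [-0.03,0,0],
    [-0.03,0,0],
    [-0.02,0,0],
    [-0.01,0,0],
    [0.04,0,0],
    [0.045,0,0],
    [0.045,0,0],
    [0.03,0,0],
    [0,0,0],
    [0,0,0]
  ],
  "twist": [0,0,0,0,0,0,0,0,0,0,0,0],
  "claw": [0.8,0.8,0.8,0.8,0.8,0.8,0.8,0.8,0.8,0.8,0.8,0.8]
}}

```text
time_s: 69.35
tcp_pos: [0.5085, 0.1815, 0.1636]
ee_rot: [[-0.119, 0.08, -0.99], [-0.024, -0.997, -0.077], [-0.993, 0.015, 0.121]]
wrist_force: [-0.1, -0.3, 0.4]
gripper_width: 0.8
```

Run:
```python
from h import *
settle(2); go(.525,.1985,.06,185.8)
```

```text
69.35 [0.5085 0.1815 0.1636] tilt [-0.1193 -0.0243] j [ 35.08  19.44  -8.42  -3.   -68.58  60.69] v [ 0.   1.  -1.7 -0.8  0.1  0. ] tau [ -0.  -34.2  16.4   3.6  -0.2   0. ]
69.45 [0.5089 0.1819 0.1643] tilt [-0.118  -0.0228] j [ 35.07  19.39  -8.36  -3.02 -68.58  60.69] v [-0.  -0.8  1.   0.2  0.3  0.1] tau [  0.  -35.   17.2   3.8  -0.2   0. ]
t 69.5 tcp [0.5089 0.1819 0.1643] yaw -175.5 tool delta [ 0.1012 -0.0167 -0.0297] twist -1.3 rows>= 3
```

Emit:
{"name": "apply_moves", "arguments": {
  "xyz": [
    [0.02,-0.007,-0.012],
    [0.03,-0.006,-0.012],
    [0.035,-0.003,-0.004],
    [0.008,0,0],
    [0,0,0]
  ],
  "twist": [-0.7,-0.4,0,0,0],
  "claw": [1,1,1,1,1]
}}

```text
time_s: 69.95
tcp_pos: [0.5343, 0.2035, 0.0772]
ee_rot: [[-0.096, 0.1, -0.99], [-0.011, -0.995, -0.1], [-0.995, 0.002, 0.097]]
wrist_force: [0.1, 0.7, 0.8]
gripper_width: 0.995
```

Run:
```python
from h import *
settle(2); go(.525,.1985,.047,185.8)
d=imaging.capture("wrist"); cv2.imwrite("pics/s1.png",d["pixels"][:,:,::-1])
```

```text
69.95 [0.5343 0.2035 0.0772] tilt [-0.0963 -0.0114] j [ 35.47  26.42 -10.97  -3.17 -57.53  62.1 ] v [-0.1 -0.1  0.7 -0.1 -0.7  0.1] tau [  0.  -38.6  15.2   3.3  -0.    0. ]
70.05 [0.5347 0.2038 0.0783] tilt [-0.0945 -0.0101] j [ 35.46  26.33 -10.93  -3.17 -57.54  62.1 ] v [ 0.  -0.7  0.2 -0.   0.3 -0.1] tau [  0.  -38.9  15.5   3.4  -0.1   0. ]
t 70.0 tcp [0.5347 0.2038 0.0783] yaw -174.3 tool delta [0.0322 0.0043 0.0072] twist -0.1 rows>= 1
```

View pics/s1.png

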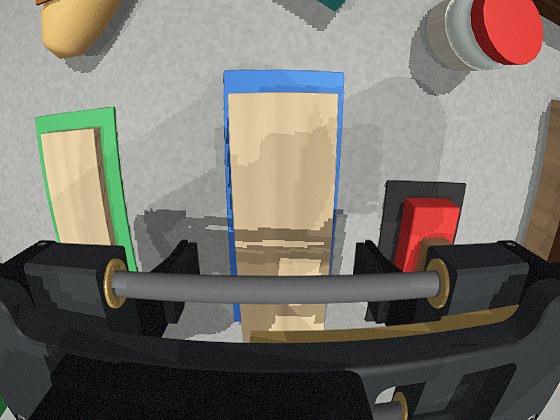

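Emit:
{"name": "apply_moves", "arguments": {
  "xyz": [
    [0.01,0.002,0.004],
    [0.018,0.001,0.003],
    [0.002,0,0],
    [0,0,0]
  ],
  "twist": [0,0,0,0],
  "claw": [1,1,1,1]
}}

```text
time_s: 70.5
tcp_pos: [0.5272, 0.2007, 0.0532]
ee_rot: [[-0.086, 0.1, -0.991], [-0.004, -0.995, -0.1], [-0.996, -0.004, 0.086]]
wrist_force: [-0.2, 0.7, 1.3]
gripper_width: 0.997
```

Run:
```python
from h import *
settle(1); go(.525,.1985,.047,185.8)
d=imaging.capture("wrist"); crop(d,150,410,130,310,3,"pics/s2.png")
```

```text
70.5 [0.5272 0.2007 0.0532] tilt [-0.0857 -0.0045] j [ 35.67  27.06 -14.    -3.32 -53.13  62.19] v [-0.  -0.1 -1.  -0.5 -0.1  0. ] tau [ -0.  -39.   14.5   3.2  -0.1   0. ]
70.55 [0.527  0.2007 0.0531] tilt [-0.0861 -0.0045] j [ 35.67  27.06 -14.    -3.33 -53.15  62.19] v [-0.  -0.   0.4 -0.  -0.1  0. ] tau [  0.  -39.5  15.1   3.4  -0.    0. ]
t 70.5 tcp [0.527  0.2007 0.0531] yaw -174.2 tool delta [0.0063 0.002  0.0017] twist -0.0 rows>= 1
```

View pics/s2.png

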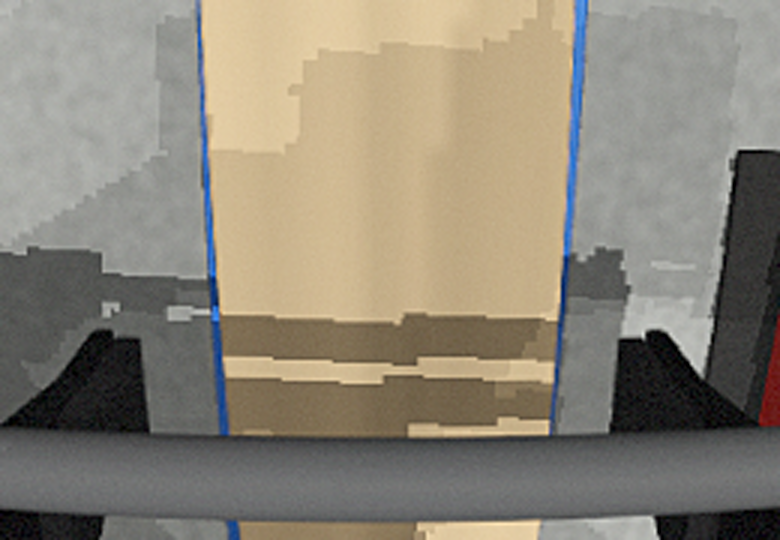

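Emit:
{"name": "apply_moves", "arguments": {
  "xyz": [
    [0.004,0.001,0.001],
    [0.002,0,0],
    [0,0,0],
    [0,0,0],
    [0,0,0],
    [0,0,0],
    [0,0,0]
  ],
  "twist": [0,0,0,0,0,0,0],
  "claw": [1,1,0.8,0.5,0.5,0.5,0.5]
}}

```text
time_s: 71.3
tcp_pos: [0.527, 0.2002, 0.0484]
ee_rot: [[-0.083, 0.1, -0.991], [-0.003, -0.995, -0.101], [-0.997, -0.006, 0.083]]
wrist_force: [0.2, 0.1, 0.1]
gripper_width: 0.684
```

Run:
```python
from h import *
settle(1); go(.4875,.379,.1,185.4);print(r.sense()["gripper_width"])
```

```text
71.3 [0.527  0.2002 0.0484] tilt [-0.0829 -0.0028] j [ 35.64  27.28 -14.45  -3.34 -52.28  62.27] v [ 0.1 -0.   0.   0.  -0.1  0. ] tau [  0.2 -39.6  15.    3.2  -0.    0. ]
71.35 [0.527  0.2001 0.0485] tilt [-0.0829 -0.0028] j [ 35.64  27.28 -14.45  -3.34 -52.28  62.27] v [ 0.  -0.1  0.   0.   0.   0. ] tau [  0.2 -39.6  14.9   3.2  -0.    0. ]
t 71.3 tcp [0.527  0.2001 0.0485] yaw -174.2 tool delta [-0.0486 -0.1822  0.0255] twist 0.4 rows>= 5
0.6782961142598594
```

Emit:
{"name": "apply_moves", "arguments": {
  "xyz": [
    [-0.01,0,0],
    [-0.02,0,0],
    [-0.02,0,0],
    [0,-0.018,0.003],
    [0,-0.028,0.005],
    [0,-0.03,0.005],
    [0,-0.03,0.005],
    [0,-0.025,0.003],
    [0,-0.018,0.002],
    [0,-0.008,0],
    [0,0,0]
  ],
  "twist": [0,0,0,0,0.2,0.2,0,0,0,0,0],
  "claw": [0.5,0.5,0.5,0.5,0.5,0.5,0.5,0.5,0.5,0.5,0.5]
}}

```text
time_s: 72.45
tcp_pos: [0.4888, 0.3634, 0.1027]
ee_rot: [[-0.086, 0.092, -0.992], [-0.003, -0.996, -0.092], [-0.996, -0.005, 0.086]]
wrist_force: [-0.0, -0.1, -1.3]
gripper_width: 0.68
```

Run:
```python
from h import *
settle(1); go(.489,.381,.02,185.2);print(r.sense()["gripper_width"])
```

```text
72.45 [0.4888 0.3634 0.1027] tilt [-0.0865 -0.0026] j [ 49.75  27.43  -4.47  -4.2  -61.49  47.63] v [ 0.3  0.  -0.6 -0.2 -0.5 -0.1] tau [  0.6 -42.2  17.4   3.8  -0.   -0. ]
72.5 [0.4889 0.3627 0.1026] tilt [-0.0868 -0.0029] j [ 49.7   27.42  -4.51  -4.2  -61.49  47.64] v [-1.3 -0.7 -0.8  0.1 -0.1  0.2] tau [  0.4 -42.5  17.5   3.8  -0.1  -0. ]
t 72.5 tcp [0.4889 0.3627 0.1026] yaw -174.8 tool delta [ 0.0823 -0.0178 -0.009 ] twist 0.0 rows>= 2
0.6857602821597665
```

Emit:
{"name": "apply_moves", "arguments": {
  "xyz": [
    [0.01,-0.006,-0.001],
    [0.02,-0.006,-0.002],
    [0.02,-0.004,-0.002],
    [0.015,-0.001,-0.001],
    [0.006,0,0],
    [0,0,0]
  ],
  "twist": [0,0,0,0,0,0],
  "claw": [0.5,0.5,0.5,0.5,0.5,0.5]
}}

```text
time_s: 73.1
tcp_pos: [0.4883, 0.3756, 0.0265]
ee_rot: [[-0.089, 0.083, -0.993], [-0.004, -0.997, -0.083], [-0.996, -0.003, 0.089]]
wrist_force: [0.9, -0.1, -0.6]
gripper_width: 0.683
```

Run:
```python
from h import *
settle(1); go(.489,.381,.002,185.2)
d=imaging.capture("wrist"); cv2.imwrite("pics/t1.png",d["pixels"][:,:,::-1])
```

```text
73.1 [0.4883 0.3756 0.0265] tilt [-0.0887 -0.004 ] j [ 50.48  32.84  -7.37  -4.71 -53.31  47.21] v [-0.5  0.3 -0.1  0.2 -0.  -0.1] tau [  0.1 -44.6  15.3   3.4  -0.    0. ]
73.15 [0.4885 0.3758 0.027 ] tilt [-0.0882 -0.0035] j [ 50.48  32.81  -7.34  -4.71 -53.33  47.21] v [ 0.2 -1.   1.   0.2 -0.2 -0. ] tau [  0.2 -45.4  15.7   3.5  -0.    0. ]
t 73.2 tcp [0.4885 0.3758 0.027 ] yaw -175.2 tool delta [ 0.0249 -0.0051 -0.0031] twist -0.4 rows>= 1
```

View pics/t1.png

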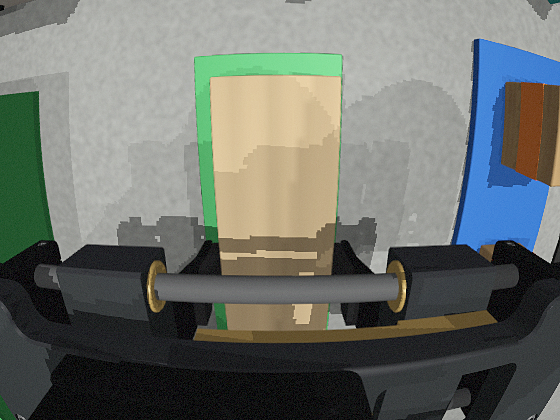

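Emit:
{"name": "apply_moves", "arguments": {
  "xyz": [
    [0.006,-0.003,-0.001],
    [0.007,-0.003,-0.001],
    [0.005,0,-0.001],
    [0.003,0,0],
    [0,0,0]
  ],
  "twist": [-0.4,0,0,0,0],
  "claw": [0.5,0.5,0.5,0.5,0.5]
}}

```text
time_s: 73.7
tcp_pos: [0.4911, 0.3842, 0.0075]
ee_rot: [[-0.083, 0.091, -0.992], [0.001, -0.996, -0.091], [-0.997, -0.009, 0.083]]
wrist_force: [0.3, 0.4, -1.1]
gripper_width: 0.682
```

Run:
```python
from h import *
settle(1); go(.489,.381,.001,185.2); print(r.sense()["wrist_force"])
```

```text
73.7 [0.4911 0.3842 0.0075] tilt [-0.0834  0.0015] j [ 50.8   34.53  -7.4   -4.83 -51.12  47.55] v [ 0.1 -0.1  0.2  0.1  0.   0. ] tau [  0.  -46.   15.1   3.3  -0.    0. ]
73.75 [0.4912 0.3843 0.0078] tilt [-0.0831  0.0018] j [ 50.8   34.52  -7.39  -4.82 -51.13  47.55] v [-0.  -0.4  0.3  0.  -0.2  0.1] tau [  0.  -46.   15.    3.3  -0.    0. ]
t 73.8 tcp [0.4912 0.3843 0.0078] yaw -174.8 tool delta [0.0069 0.0032 0.0019] twist 0.0 rows>= 1
[ 0.82046661 -0.00258688 -1.28444061]
```

Emit:
{"name": "apply_moves", "arguments": {
  "xyz": [
    [0.003,0.002,0.002],
    [0.003,0,0],
    [0.002,0,0],
    [0,0,0]
  ],
  "twist": [0,0,0,0],
  "claw": [0.5,0.5,0.5,0.5]
}}

```text
time_s: 74.15
tcp_pos: [0.489, 0.3824, 0.0006]
ee_rot: [[-0.082, 0.091, -0.992], [0.003, -0.996, -0.092], [-0.997, -0.01, 0.081]]
wrist_force: [-0.6, 0.5, -0.9]
gripper_width: 0.679
```

Run:
```python
from h import *
settle(1); go(.489,.381,.001,185.2); print(r.sense()["wrist_force"])
d=imaging.capture("wrist"); cv2.imwrite("pics/t2.png",d["pixels"][:,:,::-1])
```

```text
74.15 [0.489  0.3824 0.0006] tilt [-0.0816  0.0027] j [ 50.86  34.77  -8.21  -4.87 -49.96  47.63] v [ 0.   0.1 -0.2  0.   0.1 -0. ] tau [  0.  -45.8  14.7   3.3  -0.   -0. ]
74.2 [0.489  0.3824 0.0006] tilt [-0.0816  0.0028] j [ 50.86  34.77  -8.21  -4.88 -49.95  47.63] v [ 0.   0.1  0.1  0.  -0.1  0. ] tau [ -0.1 -45.2  14.5   3.2   0.   -0. ]
t 74.2 tcp [0.489  0.3824 0.0006] yaw -174.7 tool delta [-0.0004  0.0014  0.0002] twist 0.1 rows>= 1
[0.06525615 0.6603668  0.91529098]
```

View pics/t2.png

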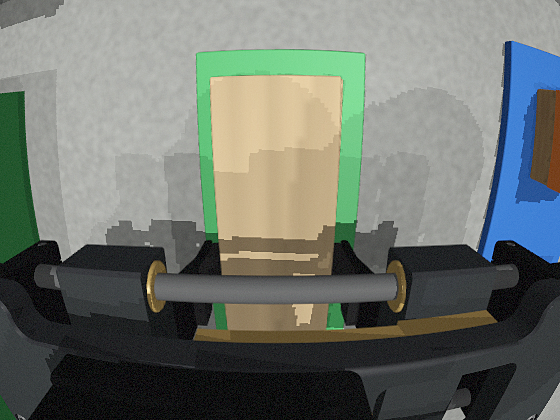

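Emit:
{"name": "apply_moves", "arguments": {
  "xyz": [
    [0.001,0,0],
    [0,0,0],
    [0,0,0],
    [0,0,0],
    [-0.015,0,0],
    [-0.03,0,0],
    [-0.04,0,0],
    [-0.04,0,0],
    [-0.02,0,0]
  ],
  "twist": [0,0,0,0,0,0,0,0,0],
  "claw": [0.85,1,1,1,1,1,1,1,1]
}}

```text
time_s: 75.15
tcp_pos: [0.4994, 0.38, 0.1441]
ee_rot: [[-0.089, 0.09, -0.992], [-0.005, -0.996, -0.09], [-0.996, -0.003, 0.089]]
wrist_force: [-0.0, -0.2, 0.3]
gripper_width: 0.998
```

Run:
```python
from h import *
settle(0)
d=imaging.capture("top"); crop(d,135,275,130,270,5,"pics/u1.png")
d=imaging.capture("wrist"); cv2.imwrite("pics/u2.png",d["pixels"][:,:,::-1])
go(.585,.2,.15,185.4)
```

```text
75.15 [0.4994 0.38   0.1441] tilt [-0.0887 -0.0051] j [ 49.99  27.06   1.32  -4.   -67.81  46.84] v [ -1.1  -7.5  14.9  -0.3 -25.4  -0.9] tau [ -0.  -41.7  17.1   3.8   0.    0. ]
75.15 [0.4994 0.38   0.1441] tilt [-0.0887 -0.0051] j [ 49.99  27.06   1.32  -4.   -67.81  46.84] v [ -1.1  -7.5  14.9  -0.3 -25.4  -0.9] tau [ -0.  -41.7  17.1   3.8   0.    0. ]
t 75.2 tcp [0.4999 0.3806 0.1444] yaw -174.8 tool delta [-0.0124  0.1875 -0.0676] twist -0.2 rows>= 5
```

View pics/u1.png

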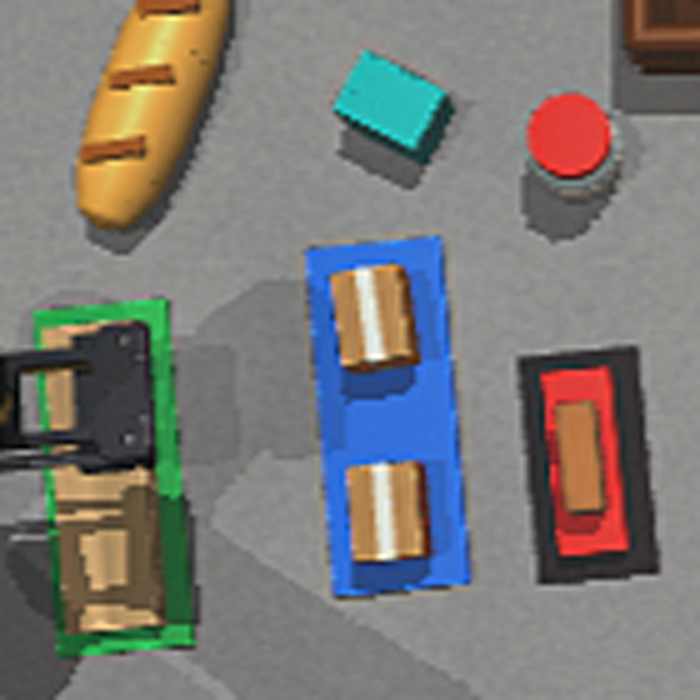

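View pics/u2.png

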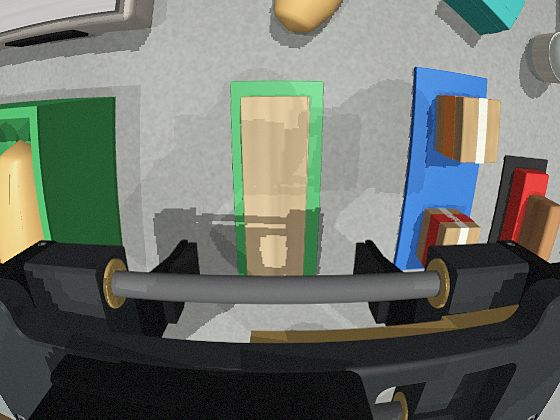

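Run:
```python
from h import *
d=imaging.capture("top")
q4(d,[(330,273),(403,265),(418,360),(343,370)],.064)
q4(d,[(346,467),(421,462),(428,558),(353,562)],.064)
settle(0); go(.588,.2,.12,188)
```

```text
[0.5834 0.1982] [(47, 95.8), (61, 9.2), (48, 97.1), (63, 8.0)]
[0.4598 0.189 ] [(47, 93.4), (61, 4.4), (47, 92.7), (60, 4.6)]
75.3 [0.4985 0.3797 0.1418] tilt [-0.0908 -0.0056] j [ 50.    27.14   1.14  -4.09 -67.65  46.84] v [ 0.1  2.1 -3.3 -1.   0.2  0. ] tau [ -0.1 -44.1  18.9   4.2  -0.1   0. ]
75.3 [0.4985 0.3797 0.1418] tilt [-0.0908 -0.0056] j [ 50.    27.14   1.14  -4.09 -67.65  46.84] v [ 0.1  2.1 -3.3 -1.   0.2  0. ] tau [ -0.1 -44.1  18.9   4.2  -0.1   0. ]
t 75.3 tcp [0.4985 0.3797 0.1418] yaw -174.8 tool delta [ 0.0146  0.187  -0.0746] twist -2.8 rows>= 5
```

Emit:
{"name": "apply_moves", "arguments": {
  "xyz": [
    [0,0.015,-0.006],
    [0,0.022,-0.009],
    [0,0.025,-0.01],
    [0,0.025,-0.01],
    [0,0.025,-0.01],
    [0,0.025,-0.01],
    [0,0.022,-0.009],
    [0,0.015,-0.006],
    [0,0.008,-0.003],
    [0,0,0]
  ],
  "twist": [0,-0.5,-0.5,-0.5,-0.5,-0.5,-0.3,0,0,0],
  "claw": [1,1,1,1,1,1,1,1,1,1]
}}

```text
time_s: 76.3
tcp_pos: [0.5874, 0.1902, 0.1174]
ee_rot: [[-0.117, 0.138, -0.983], [-0.022, -0.99, -0.137], [-0.993, 0.006, 0.119]]
wrist_force: [0.0, 0.6, -0.2]
gripper_width: 0.999
```

Run:
```python
from h import *
settle(1); go(.584,.2,.012,188)
```

```text
76.3 [0.5874 0.1902 0.1174] tilt [-0.1173 -0.0222] j [ 31.59  28.82  -0.48  -2.65 -67.14  67.51] v [ 0.   0.5 -0.5 -0.5  0.1 -0. ] tau [ -0.6 -43.3  17.3   3.9  -0.2   0. ]
76.35 [0.5871 0.1908 0.1174] tilt [-0.1173 -0.0221] j [ 31.65  28.81  -0.49  -2.66 -67.14  67.49] v [ 1.5 -0.4  0.3 -0.2 -0.1 -0.2] tau [ -0.4 -44.   17.7   3.9  -0.1   0. ]
t 76.3 tcp [0.5871 0.1908 0.1174] yaw -172.1 tool delta [ 0.1048 -0.0101 -0.0108] twist -0.1 rows>= 3
```

Emit:
{"name": "apply_moves", "arguments": {
  "xyz": [
    [0.025,-0.004,-0.004],
    [0.035,-0.004,-0.004],
    [0.02,-0.001,-0.002],
    [0,0,0]
  ],
  "twist": [0,0,0,0],
  "claw": [1,1,1,1]
}}

```text
time_s: 76.75
tcp_pos: [0.5863, 0.2038, 0.0361]
ee_rot: [[-0.113, 0.143, -0.983], [-0.02, -0.99, -0.142], [-0.993, 0.003, 0.115]]
wrist_force: [-0.9, 0.9, 0.6]
gripper_width: 0.996
```

Run:
```python
from h import *
settle(1); go(.584,.2,.012,188)
d=imaging.capture("wrist"); crop(d,150,410,130,310,3,"pics/v1.png")
```

```text
76.75 [0.5863 0.2038 0.0361] tilt [-0.113  -0.0197] j [ 32.68  33.68  -4.8   -3.02 -57.63  67.29] v [ 0.9 -1.   1.3  0.6 -0.5 -0. ] tau [ -0.1 -45.5  15.8   3.5   0.1   0. ]
76.8 [0.5873 0.2042 0.0375] tilt [-0.1108 -0.0189] j [ 32.68  33.6   -4.71  -2.98 -57.67  67.29] v [-0.4 -1.9  2.2  1.  -0.6  0.1] tau [ -0.2 -45.1  15.4   3.4  -0.1   0. ]
t 76.8 tcp [0.5873 0.2042 0.0375] yaw -171.8 tool delta [0.0258 0.0036 0.0009] twist 0.2 rows>= 1
```

View pics/v1.png

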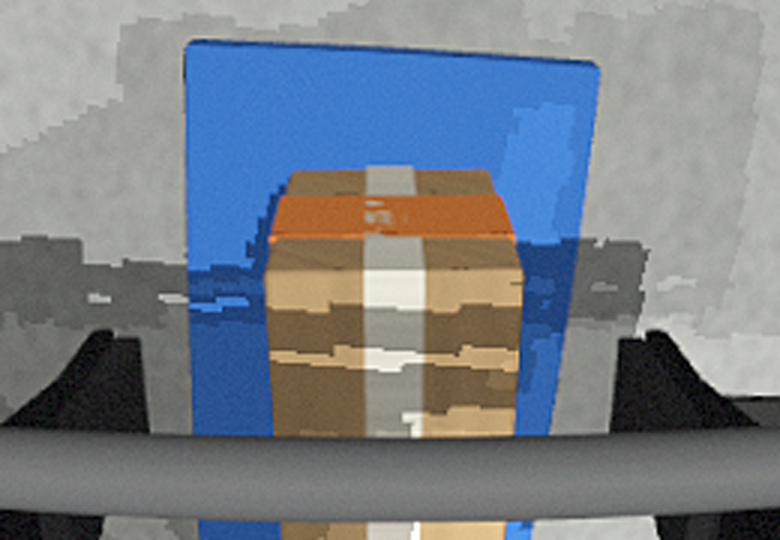

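Emit:
{"name": "apply_moves", "arguments": {
  "xyz": [
    [0.01,0.001,0],
    [0.012,0.001,0.001],
    [0.002,0,0],
    [0,0,0],
    [0,0,0],
    [0,0,0],
    [0,0,0],
    [0,0,0],
    [0,0,0],
    [0,0,0]
  ],
  "twist": [0,0,0,0,0,0,0,0,0,0],
  "claw": [1,1,1,1,0.6,0.4,0.4,0.4,0.4,0.4]
}}

```text
time_s: 77.85
tcp_pos: [0.5881, 0.2037, 0.0191]
ee_rot: [[-0.099, 0.145, -0.985], [-0.013, -0.989, -0.144], [-0.995, -0.001, 0.1]]
wrist_force: [-0.3, -0.9, 0.4]
gripper_width: 0.542
```

Run:
```python
from h import *
settle(1); slot(.05,-.09,.15)
d=imaging.capture("wrist"); crop(d,150,410,130,310,3,"pics/v2.png")
```

```text
77.85 [0.5881 0.2037 0.0191] tilt [-0.0987 -0.0131] j [ 32.65  34.51  -6.14  -2.97 -54.57  67.52] v [-0.1 -0.1  0.1  0.2 -0.2 -0.1] tau [  0.2 -45.6  15.1   3.1   0.   -0. ]
77.9 [0.5881 0.2036 0.0191] tilt [-0.0988 -0.0132] j [ 32.64  34.5   -6.14  -2.97 -54.57  67.52] v [-0.   0.   0.1 -0.   0.1 -0. ] tau [  0.3 -45.6  15.1   3.2  -0.1   0. ]
t 77.9 tcp [0.5881 0.2036 0.0191] yaw -171.7 tool delta [-0.1284  0.507   0.0387] twist 2.9 rows>= 12
disp [0.0498 0.4178] tilt [-0.099 -0.013] w 0.503
```

View pics/v2.png

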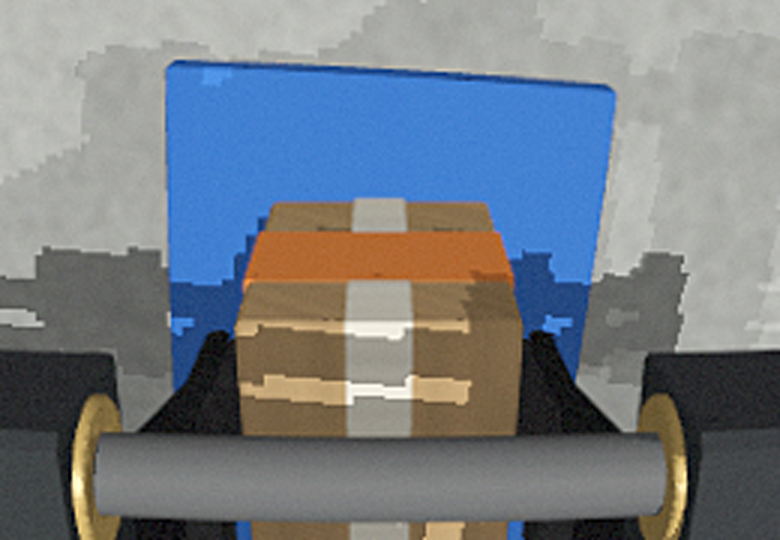

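Emit:
{"name": "apply_moves", "arguments": {
  "xyz": [
    [-0.015,0,0],
    [-0.025,0,0],
    [-0.03,0,0],
    [-0.03,0,0],
    [-0.03,0,0],
    [-0.02,0.015,0.002],
    [0,0.025,0.003],
    [0,0.03,0.003],
    [0,0.03,0.003],
    [0,0.03,0.003],
    [0,0.03,0.003],
    [0,0.03,0.003]
  ],
  "twist": [0,0,0,0,0,0,0.5,0.5,0.5,0.5,0.5,0.4],
  "claw": [0.4,0.4,0.4,0.4,0.4,0.4,0.4,0.4,0.4,0.4,0.4,0.4]
}}

```text
time_s: 79.15
tcp_pos: [0.6051, 0.0124, 0.1723]
ee_rot: [[-0.105, 0.099, -0.99], [-0.014, -0.995, -0.098], [-0.994, 0.004, 0.106]]
wrist_force: [0.8, -0.5, -0.5]
gripper_width: 0.505
```

Run:
```python
from h import *
settle(0); slot(.05,-.09,.16)
```

```text
79.15 [0.6051 0.0124 0.1723] tilt [-0.1053 -0.0141] j [ 15.98  24.7    0.44  -0.93 -71.78  80.01] v [-27.5  -1.4  -3.2   2.8   1.2  22.3] tau [  2.  -41.7  18.4   4.   -0.2  -0.3]
79.15 [0.6051 0.0124 0.1723] tilt [-0.1053 -0.0141] j [ 15.98  24.7    0.44  -0.93 -71.78  80.01] v [-27.5  -1.4  -3.2   2.8   1.2  22.3] tau [  2.  -41.7  18.4   4.   -0.2  -0.3]
t 79.2 tcp [0.6051 0.0124 0.1723] yaw -174.4 tool delta [ 0.0134  0.3158 -0.0013] twist 0.2 rows>= 8
disp [0.0486 0.2258] tilt [-0.105 -0.014] w 0.505
```

Emit:
{"name": "apply_moves", "arguments": {
  "xyz": [
    [0,0.03,0],
    [0,0.03,0],
    [0,0.03,0],
    [0,0.03,0],
    [0,0.03,0],
    [0,0.03,0],
    [0,0.03,0],
    [0,0.03,0],
    [0,0.025,0],
    [0,0.015,0],
    [0,0.006,0],
    [0,0,0]
  ],
  "twist": [0,0,0,0,0,0,0,0,0,0,0,0],
  "claw": [0.4,0.4,0.4,0.4,0.4,0.4,0.4,0.4,0.4,0.4,0.4,0.4]
}}

```text
time_s: 80.35
tcp_pos: [0.6294, -0.2858, 0.1671]
ee_rot: [[-0.114, 0.093, -0.989], [-0.009, -0.996, -0.093], [-0.993, -0.002, 0.114]]
wrist_force: [0.6, 1.2, -1.4]
gripper_width: 0.501
```

Run:
```python
from h import *
settle(1); slot(.05,-.09,.063)
```

```text
80.35 [ 0.6294 -0.2858  0.1671] tilt [-0.1137 -0.0086] j [-10.26  33.14  12.97   1.7  -76.18 105.11] v [ 0.4  0.  -0.3 -0.4 -0.1 -0.1] tau [ -0.7 -48.8  19.3   4.4  -0.2   0. ]
80.4 [ 0.6293 -0.2852  0.1672] tilt [-0.1138 -0.0086] j [-10.22  33.11  12.94   1.69 -76.18 105.1 ] v [ 1.  -0.6 -0.4 -0.1 -0.  -0. ] tau [ -0.4 -49.3  19.4   4.4  -0.2   0. ]
t 80.4 tcp [ 0.6293 -0.2852  0.1672] yaw -174.6 tool delta [ 0.1029  0.0174 -0.0171] twist -0.0 rows>= 3
disp [ 0.0448 -0.0728] tilt [-0.114 -0.009] w 0.506
```

Emit:
{"name": "apply_moves", "arguments": {
  "xyz": [
    [0,0.008,0],
    [0.01,0.008,-0.002],
    [0.02,0.002,-0.004],
    [0.025,0.001,-0.004],
    [0.02,0,-0.004],
    [0.015,0,-0.002],
    [0.007,0,0],
    [0,0,0]
  ],
  "twist": [0,0,0,0,0,0,0,0],
  "claw": [0.4,0.4,0.4,0.4,0.4,0.4,0.4,0.4]
}}

```text
time_s: 81.2
tcp_pos: [0.6379, -0.3008, 0.0636]
ee_rot: [[-0.112, 0.1, -0.989], [-0.008, -0.995, -0.1], [-0.994, -0.003, 0.113]]
wrist_force: [-0.1, 0.4, -0.5]
gripper_width: 0.502
```

Run:
```python
from h import *
settle(1); slot(.05,-.09,.062); print(r.sense()["wrist_force"])
d=imaging.capture("wrist"); cv2.imwrite("pics/w1.png",d["pixels"][:,:,::-1])
```

```text
81.2 [ 0.6379 -0.3008  0.0636] tilt [-0.1123 -0.0084] j [-11.33  38.91   8.17   1.91 -65.51 106.21] v [ 0.2  0.1  0.3  0.3 -0.1  0.2] tau [  0.  -51.7  17.5   4.   -0.1   0. ]
81.25 [ 0.6382 -0.3009  0.0643] tilt [-0.1114 -0.0087] j [-11.33  38.87   8.22   1.91 -65.53 106.2 ] v [ 0.  -1.1  1.2  0.3 -0.3 -0.1] tau [ -0.1 -52.5  17.8   4.1  -0.2   0. ]
t 81.2 tcp [ 0.6382 -0.3009  0.0643] yaw -174.2 tool delta [0.0025 0.0008 0.0019] twist 0.4 rows>= 1
disp [ 0.0521 -0.0892] tilt [-0.111 -0.009] w 0.504
[ 0.11805391  0.29525965 -0.83944578]
```

View pics/w1.png

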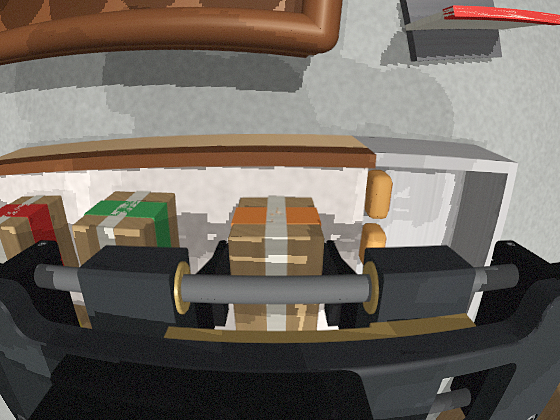

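Position is right; lower the last 2–3 mm, release, rise.

Emit:
{"name": "apply_moves", "arguments": {
  "xyz": [
    [0.003,0,0.001],
    [0.002,0,0],
    [0,0,0],
    [0,0,0],
    [0,0,0],
    [0,0,0],
    [-0.02,0,0],
    [-0.03,0,0],
    [-0.04,0,0],
    [-0.03,0,0]
  ],
  "twist": [0,0,0,0,0,0,0,0,0,0],
  "claw": [0.4,0.4,0.7,1,1,1,1,1,1,1]
}}

```text
time_s: 82.3
tcp_pos: [0.649, -0.3, 0.1825]
ee_rot: [[-0.114, 0.1, -0.988], [-0.009, -0.995, -0.1], [-0.993, -0.003, 0.114]]
wrist_force: [0.8, -0.5, 0.2]
gripper_width: 0.991
```

Run:
```python
from h import *
settle(0); go(.462,.191,.17,184.5)
d=imaging.capture("wrist"); cv2.imwrite("pics/w2.png",d["pixels"][:,:,::-1])
```

```text
82.3 [ 0.649  -0.3     0.1825] tilt [-0.1137 -0.0086] j [-11.08  35.08  18.61   1.76 -79.85 106.44] v [  0.7  -5.5  30.   -1.2 -38.5   0.6] tau [ -0.1 -48.7  17.5   4.1   0.2   0. ]
82.3 [ 0.649  -0.3     0.1825] tilt [-0.1137 -0.0086] j [-11.08  35.08  18.61   1.76 -79.85 106.44] v [  0.7  -5.5  30.   -1.2 -38.5   0.6] tau [ -0.1 -48.7  17.5   4.1   0.2   0. ]
t 82.3 tcp [ 0.649  -0.3     0.1825] yaw -174.2 tool delta [ 0.0294 -0.5072  0.1343] twist 1.3 rows>= 12
```

View pics/w2.png

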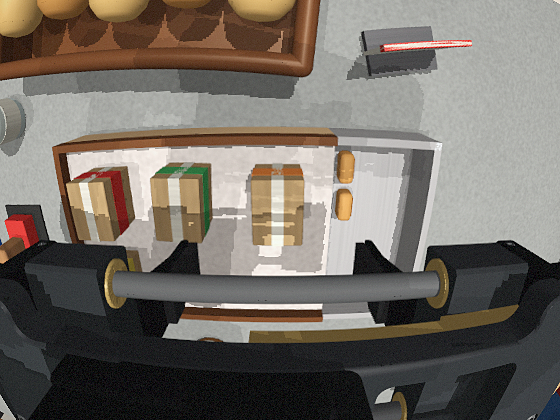

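Emit:
{"name": "apply_moves", "arguments": {
  "xyz": [
    [0,-0.02,0.005],
    [0,-0.03,0.008],
    [0,-0.03,0.008],
    [0,-0.03,0.008],
    [0,-0.03,0.008],
    [0,-0.03,0.008],
    [0,-0.03,0.008],
    [0,-0.03,0.008],
    [0,-0.03,0.008],
    [0,-0.03,0.008],
    [0,-0.03,0.008],
    [0,-0.03,0.008]
  ],
  "twist": [0,0.3,0.3,0.3,0,0,0,0,0,0,0,0],
  "claw": [1,1,1,1,1,1,1,1,1,1,1,1]
}}

```text
time_s: 83.55
tcp_pos: [0.5264, 0.0478, 0.1987]
ee_rot: [[-0.094, 0.078, -0.993], [-0.013, -0.997, -0.077], [-0.996, 0.006, 0.094]]
wrist_force: [0.7, -0.1, 0.1]
gripper_width: 0.998
```

Run:
```python
from h import *
settle(0); go(.462,.191,.17,184.5)
```

```text
83.55 [0.5264 0.0478 0.1987] tilt [-0.0935 -0.0134] j [ 21.94  15.85  -8.76  -1.37 -70.66  73.02] v [ 34.3  -9.  -10.2  -3.4   2.4 -32.7] tau [ -2.8 -32.9  18.1   4.   -0.2   0.4]
83.55 [0.5264 0.0478 0.1987] tilt [-0.0935 -0.0134] j [ 21.94  15.85  -8.76  -1.37 -70.66  73.02] v [ 34.3  -9.  -10.2  -3.4   2.4 -32.7] tau [ -2.8 -32.9  18.1   4.   -0.2   0.4]
t 83.5 tcp [0.5264 0.0478 0.1987] yaw -175.6 tool delta [ 0.0327 -0.148   0.0502] twist -0.1 rows>= 4
```

Tilt even improved. Continue.

Emit:
{"name": "apply_moves", "arguments": {
  "xyz": [
    [0,-0.03,0.01],
    [0,-0.03,0.01],
    [0,-0.028,0.01],
    [0,-0.025,0.008],
    [0,-0.015,0.005],
    [0,-0.006,0.002],
    [0,0,0]
  ],
  "twist": [0,0,0,0,0,0,0],
  "claw": [1,1,1,1,1,1,1]
}}

```text
time_s: 84.25
tcp_pos: [0.4673, 0.1861, 0.2038]
ee_rot: [[-0.089, 0.083, -0.993], [-0.011, -0.997, -0.083], [-0.996, 0.003, 0.09]]
wrist_force: [1.3, -0.0, -0.2]
gripper_width: 1.003
```

Run:
```python
from h import *
settle(0); go(.462,.191,.015,184.5)
```

```text
84.25 [0.4673 0.1861 0.2038] tilt [-0.0892 -0.0109] j [ 38.38  12.89 -11.46  -2.85 -70.09  57.47] v [-0.  -0.2 -0.3  0.1  0.   0.1] tau [  0.4 -30.3  18.2   3.9  -0.1  -0. ]
84.25 [0.4673 0.1861 0.2038] tilt [-0.0892 -0.0109] j [ 38.38  12.89 -11.46  -2.85 -70.09  57.47] v [-0.  -0.2 -0.3  0.1  0.   0.1] tau [  0.4 -30.3  18.2   3.9  -0.1  -0. ]
t 84.2 tcp [0.4673 0.1861 0.2038] yaw -175.2 tool delta [ 0.1885 -0.006  -0.0121] twist 0.3 rows>= 5
```

Emit:
{"name": "apply_moves", "arguments": {
  "xyz": [
    [0.025,-0.002,-0.002],
    [0.035,-0.002,-0.002],
    [0.035,-0.002,-0.002],
    [0.035,0,-0.002],
    [0.015,0,0],
    [0,0,0]
  ],
  "twist": [0,0,0,0,0,0],
  "claw": [1,1,1,1,1,1]
}}

```text
time_s: 84.85
tcp_pos: [0.4662, 0.1879, 0.056]
ee_rot: [[-0.083, 0.078, -0.994], [-0.008, -0.997, -0.078], [-0.997, 0.001, 0.083]]
wrist_force: [0.2, 0.1, 0.7]
gripper_width: 0.997
```

Run:
```python
from h import *
settle(1); go(.46,.191,.015,184.5)
d=imaging.capture("wrist"); crop(d,150,410,130,310,3,"pics/x1.png")
```

```text
84.85 [0.4662 0.1879 0.056 ] tilt [-0.0826 -0.008 ] j [ 38.68  21.82 -22.69  -3.42 -49.53  58.12] v [-1.  -0.   0.5  0.7 -0.3  0.2] tau [  0.2 -33.6  13.9   3.    0.1   0. ]
84.9 [0.4668 0.1883 0.057 ] tilt [-0.0812 -0.0071] j [ 38.68  21.75 -22.61  -3.4  -49.58  58.11] v [ 0.3 -1.9  1.9  0.5 -0.5 -0.2] tau [  0.2 -34.1  14.2   3.1   0.    0. ]
t 84.9 tcp [0.4668 0.1883 0.057 ] yaw -175.5 tool delta [ 0.0423 -0.0033  0.0031] twist -0.0 rows>= 1
```

View pics/x1.png

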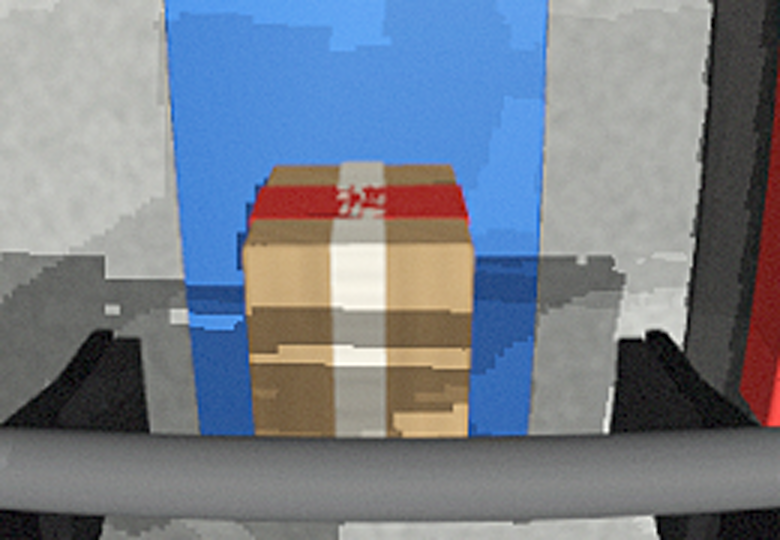

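Emit:
{"name": "apply_moves", "arguments": {
  "xyz": [
    [0.012,-0.001,0.001],
    [0.015,-0.001,0.001],
    [0.01,-0.001,0.001],
    [0.002,0,0],
    [0,0,0],
    [0,0,0],
    [0,0,0],
    [0,0,0],
    [0,0,0],
    [0,0,0],
    [0,0,0]
  ],
  "twist": [0,0,0,0,0,0,0,0,0,0,0],
  "claw": [1,1,1,1,1,0.6,0.4,0.4,0.4,0.4,0.4]
}}

```text
time_s: 86.05
tcp_pos: [0.4665, 0.1944, 0.0237]
ee_rot: [[-0.066, 0.079, -0.995], [0.003, -0.997, -0.079], [-0.998, -0.008, 0.065]]
wrist_force: [-0.1, -1.6, -0.2]
gripper_width: 0.539
```

Run:
```python
from h import *
settle(1); slot(-.05,-.09,.15)
d=imaging.capture("wrist"); crop(d,150,410,130,310,3,"pics/x2.png")
```

```text
86.05 [0.4665 0.1944 0.0237] tilt [-0.0658  0.0033] j [ 39.29  24.19 -24.87  -3.66 -43.81  57.95] v [-0.  -0.1 -0.2  0.6 -0.9  0. ] tau [  0.7 -35.   13.2   2.6   0.1  -0. ]
86.1 [0.4665 0.1943 0.0237] tilt [-0.066   0.0031] j [ 39.29  24.19 -24.87  -3.65 -43.82  57.95] v [-0.   0.1  0.1 -0.4 -0.   0.1] tau [  0.2 -35.1  13.2   2.9  -0.1   0. ]
t 86.1 tcp [0.4665 0.1943 0.0237] yaw -175.4 tool delta [-0.1322  0.5085 -0.0214] twist -0.8 rows>= 12
disp [-0.0722  0.4199] tilt [-0.066  0.003] w 0.502
```

View pics/x2.png

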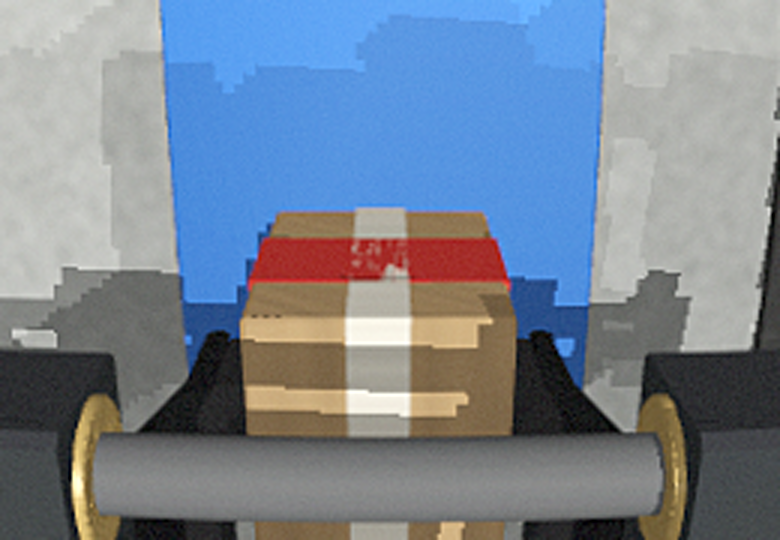

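Emit:
{"name": "apply_moves", "arguments": {
  "xyz": [
    [-0.015,0,0],
    [-0.025,0,0],
    [-0.03,0,0],
    [-0.03,0,0],
    [-0.03,0,0],
    [-0.015,0.015,0],
    [0,0.025,-0.002],
    [0,0.03,-0.002],
    [0,0.03,-0.002],
    [0,0.03,-0.002],
    [0,0.03,-0.002],
    [0,0.03,-0.002]
  ],
  "twist": [0,0,0,0,0,0,-0.4,-0.4,0,0,0,0],
  "claw": [0.4,0.4,0.4,0.4,0.4,0.4,0.4,0.4,0.4,0.4,0.4,0.4]
}}

```text
time_s: 87.35
tcp_pos: [0.502, 0.0018, 0.167]
ee_rot: [[-0.074, 0.097, -0.992], [0.002, -0.995, -0.098], [-0.997, -0.009, 0.074]]
wrist_force: [0.8, 0.8, -1.3]
gripper_width: 0.501
```

Run:
```python
from h import *
settle(0); slot(-.05,-.04,.17)
```

```text
87.35 [0.502  0.0018 0.167 ] tilt [-0.0744  0.002 ] j [ 17.79  14.18 -15.79  -1.57 -64.07  78.56] v [-35.1   4.4   3.5   2.4  -0.4  33.8] tau [  2.3 -32.2  17.5   3.9  -0.2  -0.4]
87.35 [0.502  0.0018 0.167 ] tilt [-0.0744  0.002 ] j [ 17.79  14.18 -15.79  -1.57 -64.07  78.56] v [-35.1   4.4   3.5   2.4  -0.4  33.8] tau [  2.3 -32.2  17.5   3.9  -0.2  -0.4]
t 87.3 tcp [0.502  0.0018 0.167 ] yaw -174.4 tool delta [-0.0057  0.2649 -0.0037] twist 0.2 rows>= 6
disp [-0.055   0.2249] tilt [-0.074  0.002] w 0.501
```

Emit:
{"name": "apply_moves", "arguments": {
  "xyz": [
    [0,0.03,0],
    [0,0.03,0],
    [0,0.03,0],
    [0,0.03,0],
    [0,0.03,-0.001],
    [0,0.03,-0.001],
    [0,0.03,-0.001],
    [0,0.025,0],
    [0,0.015,0],
    [0,0.006,0],
    [0,0,0]
  ],
  "twist": [0,0,0,0,0,0,0,0,0,0,0],
  "claw": [0.4,0.4,0.4,0.4,0.4,0.4,0.4,0.4,0.4,0.4,0.4]
}}

```text
time_s: 88.45
tcp_pos: [0.5252, -0.2643, 0.1564]
ee_rot: [[-0.086, 0.09, -0.992], [0.009, -0.996, -0.091], [-0.996, -0.016, 0.084]]
wrist_force: [-0.6, 0.5, -1.5]
gripper_width: 0.504
```

Run:
```python
from h import *
settle(1); slot(-.05,-.04,.066)
```

```text
88.45 [ 0.5252 -0.2643  0.1564] tilt [-0.0856  0.0085] j [-10.7   22.99  -5.15   0.47 -66.77 105.71] v [ 0.2  0.1 -0.4 -0.5 -0.1 -0.2] tau [ -0.6 -39.4  18.4   4.2  -0.2   0. ]
88.5 [ 0.5251 -0.2638  0.1564] tilt [-0.0856  0.0086] j [-10.65  22.97  -5.18   0.46 -66.77 105.71] v [ 1.1 -0.6 -0.5  0.1 -0.1 -0.1] tau [ -0.5 -39.9  18.5   4.2  -0.2   0. ]
t 88.5 tcp [ 0.5251 -0.2638  0.1564] yaw -174.7 tool delta [ 0.0895 -0.0002 -0.0146] twist -0.1 rows>= 3
disp [-0.0569 -0.0416] tilt [-0.086  0.009] w 0.503
```

Emit:
{"name": "apply_moves", "arguments": {
  "xyz": [
    [0.012,0,-0.003],
    [0.02,0,-0.003],
    [0.025,0,-0.004],
    [0.018,0,-0.003],
    [0.01,0,-0.001],
    [0.003,0,0],
    [0,0,0]
  ],
  "twist": [0,0,0,0,0,0,0],
  "claw": [0.4,0.4,0.4,0.4,0.4,0.4,0.4]
}}

```text
time_s: 89.2
tcp_pos: [0.5339, -0.2555, 0.0663]
ee_rot: [[-0.082, 0.101, -0.991], [0.006, -0.995, -0.102], [-0.997, -0.015, 0.081]]
wrist_force: [-0.1, -1.5, -2.5]
gripper_width: 0.504
```

Run:
```python
from h import *
settle(1); slot(-.05,-.04,.066)
d=imaging.capture("wrist"); cv2.imwrite("pics/y1.png",d["pixels"][:,:,::-1])
```

```text
89.2 [ 0.5339 -0.2555  0.0663] tilt [-0.0823  0.0063] j [ -9.66  28.32 -10.81   0.53 -55.58 105.19] v [ 0.8 -0.3 -0.1  0.2 -1.   0. ] tau [ -0.1 -41.9  15.9   3.7  -0.2   0. ]
89.25 [ 0.5339 -0.2554  0.0662] tilt [-0.0819  0.0066] j [ -9.66  28.32 -10.81   0.5  -55.57 105.2 ] v [-0.2  0.1 -0.1 -0.6  0.6  0.1] tau [ -0.1 -41.9  15.9   3.7  -0.2   0. ]
t 89.2 tcp [ 0.5339 -0.2554  0.0662] yaw -174.1 tool delta [0.0004 0.0059 0.0026] twist 0.5 rows>= 1
disp [-0.0474 -0.0341] tilt [-0.082  0.007] w 0.504
```

View pics/y1.png

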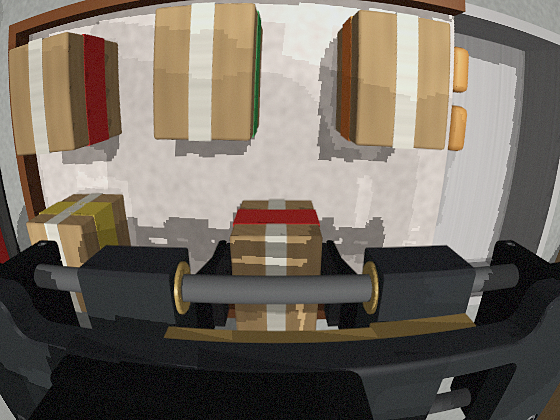

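Emit:
{"name": "apply_moves", "arguments": {
  "xyz": [
    [0,0,0],
    [0,0,0],
    [0,0,0],
    [0,0,0],
    [0,0,0],
    [-0.02,0,0],
    [-0.03,0,0],
    [-0.04,0,0],
    [-0.04,0,0],
    [-0.04,0,0],
    [-0.03,0,0]
  ],
  "twist": [0,0,0,0,0,0,0,0,0,0,0],
  "claw": [0.55,0.7,1,1,1,1,1,1,1,1,1]
}}

```text
time_s: 90.4
tcp_pos: [0.5477, -0.2563, 0.2678]
ee_rot: [[-0.093, 0.099, -0.991], [0.01, -0.995, -0.101], [-0.996, -0.019, 0.092]]
wrist_force: [0.1, -0.5, 0.5]
gripper_width: 0.997
```

Emit:
{"name": "apply_moves", "arguments": {
  "xyz": [
    [0,-0.02,0.03],
    [0,-0.03,0.03],
    [0,-0.03,0.02],
    [0,-0.04,0],
    [0,-0.04,0],
    [0,-0.04,0],
    [0,-0.04,0],
    [0,-0.04,0],
    [0,-0.04,0],
    [0,-0.03,0],
    [0,-0.02,0],
    [0,0,0]
  ],
  "twist": [0,0,0,0,0,0,0,0,0,0,0,0],
  "claw": [1,1,1,1,1,1,1,1,1,1,1,1]
}}

```text
time_s: 91.6
tcp_pos: [0.43, 0.1143, 0.2881]
ee_rot: [[-0.075, 0.095, -0.993], [0.01, -0.995, -0.096], [-0.997, -0.017, 0.074]]
wrist_force: [-0.7, -0.5, -0.9]
gripper_width: 0.995
```

Run:
```python
from h import *
settle(1)
d=imaging.capture("top"); cv2.imwrite("pics/z1.png",d["pixels"][:,:,::-1]); crop(d,280,440,140,245,5,"pics/z2.png");crop(d,135,275,130,270,5,"pics/z3.png")
s=imaging.capture("scene"); crop(s,100,290,190,310,4,"pics/z4.png"); crop(s,270,440,150,310,4,"pics/z5.png")
```

```text
91.6 [0.43   0.1143 0.2881] tilt [-0.0749  0.01  ] j [ 33.67   3.3  -10.67  -2.91 -79.3   62.46] v [-0.2 -0.6 -0.6  0.4 -0.5  0.4] tau [  0.5 -22.5  19.6   4.1   0.   -0.1]
91.65 [0.43   0.1134 0.2881] tilt [-0.0751  0.0098] j [ 33.58   3.28 -10.69  -2.9  -79.32  62.5 ] v [-2.2 -0.1 -0.4  0.4 -0.3  0.6] tau [  0.6 -22.3  19.6   4.2  -0.   -0. ]
```

View pics/z1.png

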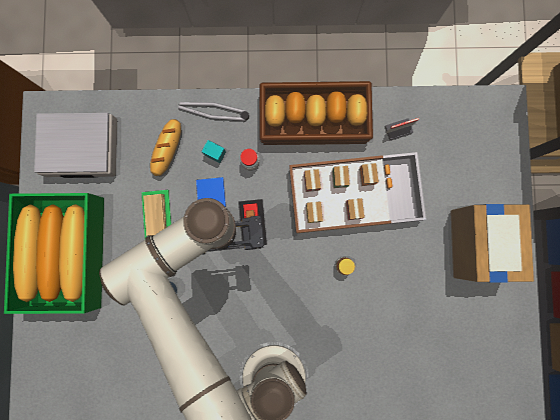

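View pics/z2.png

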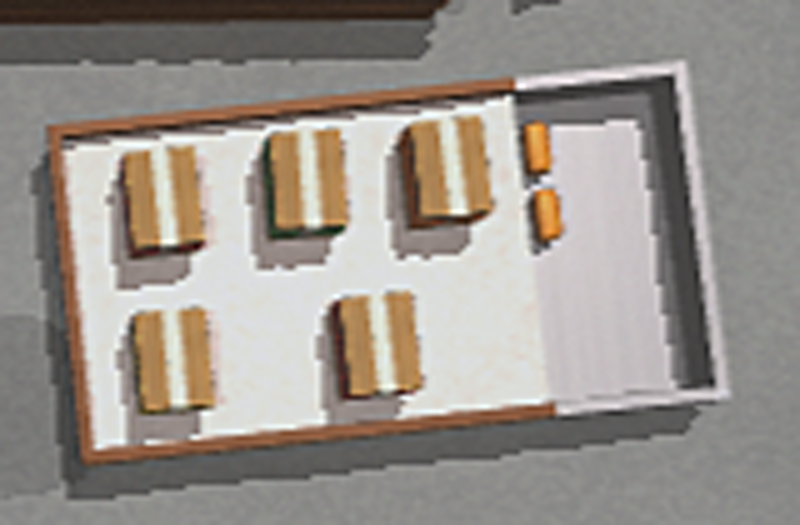

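View pics/z4.png

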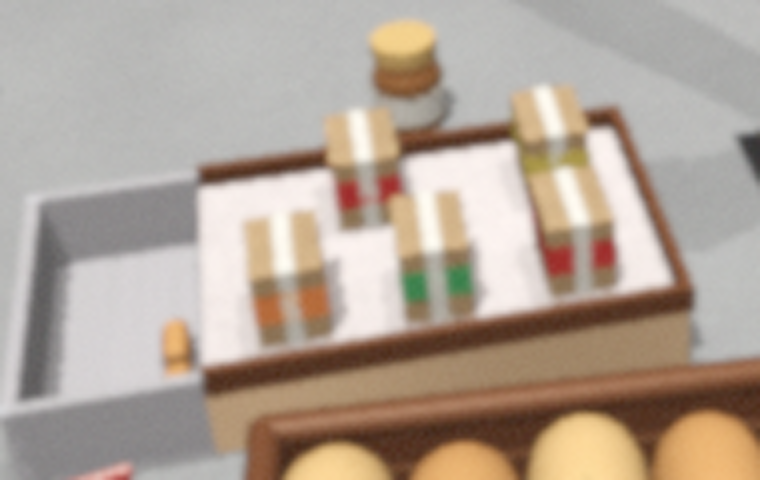

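View pics/z5.png

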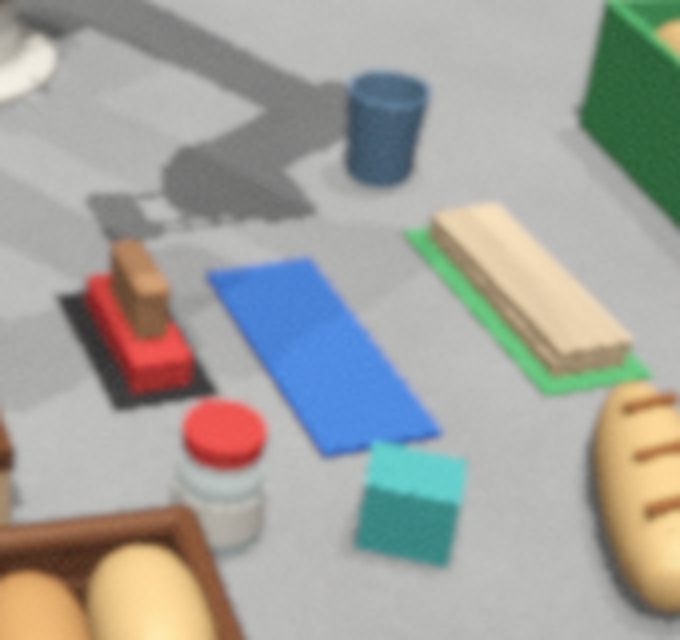

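Emit:
{"name": "apply_moves", "arguments": {
  "xyz": [
    [-0.02,0.02,0],
    [-0.02,0.03,0],
    [0,0.03,0],
    [0,0.03,0],
    [0,0.03,0],
    [0,0.02,0],
    [0,0.01,0],
    [0,0,0],
    [0,0,0]
  ],
  "twist": [0,0,0,0,0,0,0,0,0],
  "claw": [1,1,1,1,1,1,1,1,1]
}}

```text
time_s: 92.65
tcp_pos: [0.4471, -0.0727, 0.3267]
ee_rot: [[-0.076, 0.079, -0.994], [0.009, -0.997, -0.08], [-0.997, -0.015, 0.075]]
wrist_force: [-0.6, 1.0, -0.2]
gripper_width: 0.998
```

Run:
```python
from h import *
settle(1)
d=imaging.capture("top"); crop(d,135,275,130,270,5,"pics/zz.png"); cv2.imwrite("pics/zt.png",d["pixels"][:,:,::-1])
```

```text
92.65 [ 0.4471 -0.0727  0.3267] tilt [-0.0759  0.0085] j [ 10.45   3.51  -5.7   -1.27 -84.98  84.26] v [-0.8  0.1 -0.1 -0.1  0.  -0. ] tau [ -0.3 -23.1  19.8   4.4  -0.1   0. ]
92.7 [ 0.4471 -0.0724  0.3267] tilt [-0.0759  0.0084] j [ 10.48   3.51  -5.7   -1.27 -84.98  84.27] v [ 1.1 -0.1  0.1 -0.1  0.  -0. ] tau [ -0.3 -23.1  19.8   4.3  -0.1   0. ]
```

View pics/zz.png

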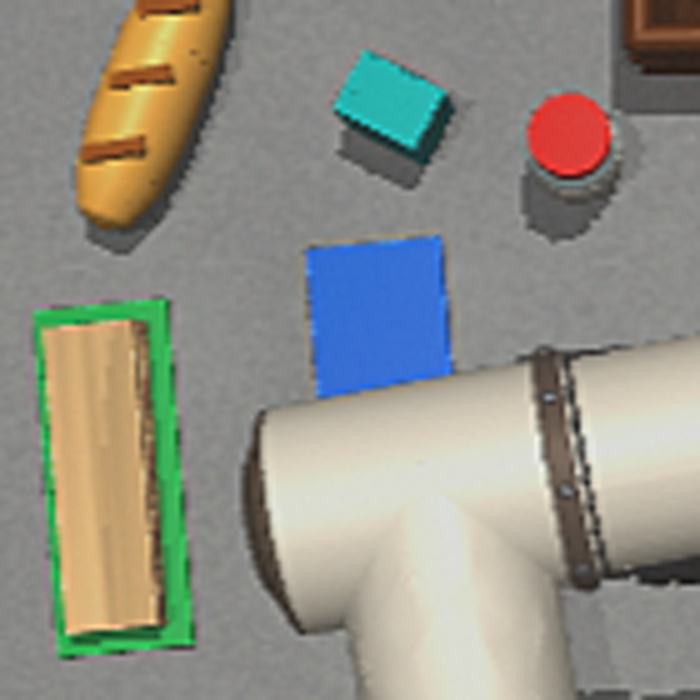

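Run:
```python
from h import *
d=imaging.capture("top")
q4(d,[(41,330),(134,320),(159,626),(66,635)],.028)
for p in [(158,198),(307,180),(450,167),(174,360),(380,345)]:
    print(todisp(bp(d,(280+p[0]/5-.4,140+p[1]/5-.4),.106)).round(3))
print(todisp(bp(d,(280+538/5,140+148/5),.02)).round(3),todisp(bp(d,(280+546/5,140+214/5),.02)).round(3))
```

```text
[0.4853 0.3808] [(61, 95.7), (199, 5.5), (60, 95.1), (199, 5.7)]
[0.049 0.091]
[ 0.051 -0.001]
[ 0.049 -0.089]
[-0.051  0.092]
[-0.055 -0.033]
[ 0.067 -0.167] [ 0.024 -0.166]
```

Run:
```python
from h import *
print(job.finish_job())
```

```text
the job is handed in; nothing more can be done
None
```

The job is handed in at about 93 s of the 210 s. From the camera checks everything is in place, but the system gave no verdict.

**What I did**
- I swept both crusts into the crumb tray with the held scraper, then set the scraper upright on its rest.
- I stood all 5 cartons upright on the display board, apart from one another.
- I piled the two spacer boards on the green mat.

**Last checks**
- **Cartons:** centres at display x/y (mm) of (49, 91), (51, -1), (49, -89), (-51, 92) and (-55, -33), all inside the limits.
- **Boards:** the upper one is about 2–3 mm from the mat's centre and in line with it. The lower one measured within about 2 mm and 1° when it was placed.
- **Crusts:** both lie in the tray, against the display's side.
- **Scraper:** upright and in line with its rest in the last scene picture. The arm hid it in the final overhead view, so I did not measure it again.
- **Bystanders:** none of the moves touched the jars, the cup, the loaf or the turquoise look-alike, and those in view sit where they started.

**What disagreed**
- The fingertips stood about 20 mm behind the reported TCP, not 14 mm ahead of it. My first grasp of the scraper closed on air; I measured the offset from the images and it held for every grasp after that.
- The tool tilted by up to about 0.14 rad as rows accumulated, and the moves offer no direct way to correct it. I kept the tilt nearly constant between picking up and setting down, and the placements stayed upright.

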